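# Put the spice shakers away in the stay-lidded chest

### The job

Put the griddle's spice shakers away: raise the lid of the grey steel chest and lock its folding stay straight, then, with the stay locked, stand every shaker on the counter upright in a rack cell of its own inside. When all are in, break the stay's knee and lower the lid gently, without letting it slam, until it is fully shut; leave the bowl, cups and spoon where they are.

Things in the scene. Friction and masses are not known exactly. Their poses are not given: they have to be found in the camera images.
- chest: Spice chest, fixed: grey steel box 262 x 190 x 100 mm, walls 4 mm, open on top under its lid. Origin: centre of its underside; x runs along the lid's hinge, y points to the hinge side, z up. Inner floor 8 mm up. On it, along y = -35 mm, a rack of four square cells, 56 mm clear, walls 4 mm thick with tops 44 mm above the underside; behind it a closed 75 mm high compartment. Front wall inside: y = -91 mm.
- cell0 (a point): Centre of rack cell 0 (counted along chest x, 60 mm apart), on the inner floor of the chest.
- cell1 (a point): Centre of rack cell 1 (counted along chest x, 60 mm apart), on the inner floor of the chest.
- cell2 (a point): Centre of rack cell 2 (counted along chest x, 60 mm apart), on the inner floor of the chest.
- cell3 (a point): Centre of rack cell 3 (counted along chest x, 60 mm apart), on the inner floor of the chest.
- hinge (a point): Middle of the lid's hinge axis, on the chest's rim at chest y = +95 mm, z = 100 mm. The axis runs along chest x.
- lid (a joint): Lid angle, rad: 0 shut, grows as the free edge rises, most 1.40 (80 degrees) with the stay straight. Grey steel plate 270 x 192 x 6 mm, 0.6 kg. The hinge is stiff: with the stay unlocked the lid stays where it is left above about 1.15 rad, but lower down it falls shut if let go.
- lid_handle (a point): Middle of the lid's handle: round dark wooden bar, 12 mm thick, parallel to the hinge, 240 mm from the hinge axis and 4 mm above it when shut, 45 mm beyond the lid's free edge, clear for 55 mm to each side of this point (then brackets). It can be pinched from above at any lid angle, and turns between the fingers as the lid swings.
- knee (a joint): Angle of the stay's knee, rad: 0 folded (lid shut), 2.33 exactly straight, 2.46 at its stop: locked, just past centre, held there by the lid's weight (count on above 2.40). With the lid up and the knee well below 2.33 (say 2.1) it is broken. Raising the lid by its handle to about 1.33 leaves the knee on the folding side, short of straight; then push it past straight by its knob.
- knee_knob (a point): Middle of the red knob on the knee: round pin 14 mm thick, 40 mm long, parallel to the hinge, sticking out to chest -x beyond the chest's end there. Runs in a circle about stay_foot. Lid up, it stands just above the rim; to lock move it up and away from the hinge (some 53 degrees above level) to 5 mm past straight; to break, back down to 20-25 mm short of straight (over 35: the lid falls).
- stay_foot (a point): Axis of the stay's lower pivot, fixed to the chest (chest y = -45 mm, z = 85 mm), in the knob's plane. The stay is two flat steel bars outside the chest's -x end, each 79 mm (78.6) between pivots; its upper pivot is on the lid, 80 mm from the hinge axis. The knob's circle therefore has radius 78.6 mm. The bars carry the lid: straight when pivots and knob are in line.
- shaker0_mid (a point): Spice shaker with yellow body and steel cap, closed: upright cylinder 46 mm diameter (cap, top 20 mm: 44 mm), 80 mm tall, about 180 g, weighted low. Grip it in its upper third, so that the fingers clear the rack's walls. Point: its centre, half-way up; its z axis points to the cap. Starts upright on the counter, or is absent.
- shaker1_mid (a point): Spice shaker with red body and steel cap, closed: upright cylinder 46 mm diameter (cap, top 20 mm: 44 mm), 80 mm tall, about 180 g, weighted low. Grip it in its upper third, so that the fingers clear the rack's walls. Point: its centre, half-way up; its z axis points to the cap. Starts upright on the counter, or is absent.
- shaker2_mid (a point): Spice shaker with blue body and steel cap, closed: upright cylinder 46 mm diameter (cap, top 20 mm: 44 mm), 80 mm tall, about 180 g, weighted low. Grip it in its upper third, so that the fingers clear the rack's walls. Point: its centre, half-way up; its z axis points to the cap. Starts upright on the counter, or is absent.
- shaker3_mid (a point): Spice shaker with white body and steel cap, closed: upright cylinder 46 mm diameter (cap, top 20 mm: 44 mm), 80 mm tall, about 180 g, weighted low. Grip it in its upper third, so that the fingers clear the rack's walls. Point: its centre, half-way up; its z axis points to the cap. Starts upright on the counter, or is absent.
- bowl: Stainless bowl, 150 mm across, 60 mm tall; bystander. Origin: centre of underside.
- cup_a: White ceramic cup, 76 mm across, 85 mm tall; bystander. Origin: centre of underside.
- cup_b: Brown ceramic cup, 76 mm across, 85 mm tall; bystander. Origin: centre of underside.
- spoon: Wooden spoon, 260 mm long, lying on the counter; bystander. Origin: middle of its underside.

How it is judged (in metres and radians):
On the way, in this order (a step that is already met when the one before it is completed fails the run):
1. the lid is up and its stay locked straight (value of joint lid above 1.3 rad and value of joint knee above 2.38 rad), for 0.5 s.
2. every shaker stands upright in a rack cell, with the stay still locked (all of step 1 and (horizontal distance between shaker0_mid and cell0 below 0.013 m or horizontal distance between shaker0_mid and cell1 below 0.013 m or horizontal distance between shaker0_mid and cell2 below 0.013 m or horizontal distance between shaker0_mid and cell3 below 0.013 m) and z of each of shaker0_mid, shaker1_mid, shaker2_mid, shaker3_mid in the frame of chest below 0.054 m and angle between each of shaker0_mid, shaker1_mid, shaker2_mid, shaker3_mid's own z axis and vertical below 0.15 rad and (horizontal distance between shaker1_mid and cell0 below 0.013 m or horizontal distance between shaker1_mid and cell1 below 0.013 m or horizontal distance between shaker1_mid and cell2 below 0.013 m or horizontal distance between shaker1_mid and cell3 below 0.013 m) and (horizontal distance between shaker2_mid and cell0 below 0.013 m or horizontal distance between shaker2_mid and cell1 below 0.013 m or horizontal distance between shaker2_mid and cell2 below 0.013 m or horizontal distance between shaker2_mid and cell3 below 0.013 m) and (horizontal distance between shaker3_mid and cell0 below 0.013 m or horizontal distance between shaker3_mid and cell1 below 0.013 m or horizontal distance between shaker3_mid and cell2 below 0.013 m or horizontal distance between shaker3_mid and cell3 below 0.013 m)), for 0.3 s.
3. the stay's knee is broken, with the lid still up (value of joint knee below 2.2 rad and value of joint lid above 0.8 rad), for 0.1 s.
At the end, for the whole second after the job is handed in: The lid is fully shut (under 0.04 rad) and every shaker stands inside at rest on the chest floor, upright (within 0.15 rad), in a rack cell (centre within 13 mm of a cell's centre) (value of joint lid below 0.04 rad and (horizontal distance between shaker0_mid and cell0 below 0.013 m or horizontal distance between shaker0_mid and cell1 below 0.013 m or horizontal distance between shaker0_mid and cell2 below 0.013 m or horizontal distance between shaker0_mid and cell3 below 0.013 m) and z of each of shaker0_mid, shaker1_mid, shaker2_mid, shaker3_mid in the frame of chest below 0.054 m and angle between each of shaker0_mid, shaker1_mid, shaker2_mid, shaker3_mid's own z axis and vertical below 0.15 rad and (horizontal distance between shaker1_mid and cell0 below 0.013 m or horizontal distance between shaker1_mid and cell1 below 0.013 m or horizontal distance between shaker1_mid and cell2 below 0.013 m or horizontal distance between shaker1_mid and cell3 below 0.013 m) and (horizontal distance between shaker2_mid and cell0 below 0.013 m or horizontal distance between shaker2_mid and cell1 below 0.013 m or horizontal distance between shaker2_mid and cell2 below 0.013 m or horizontal distance between shaker2_mid and cell3 below 0.013 m) and (horizontal distance between shaker3_mid and cell0 below 0.013 m or horizontal distance between shaker3_mid and cell1 below 0.013 m or horizontal distance between shaker3_mid and cell2 below 0.013 m or horizontal distance between shaker3_mid and cell3 below 0.013 m) and linear speed of each of shaker0, shaker1, shaker2, shaker3 below 0.02 m/s); the robot touches nothing.
It fails at once if the lid slams (swings down faster than 1.5 rad/s in its last 0.5 rad) (value of joint lid below 0.5 rad and velocity of joint lid below -1.5 rad/s).
It fails at once if the bowl is moved more than 30 mm (distance of bowl from where it was at the start of the episode above 0.03 m).
It fails at once if the left-hand cup is moved more than 30 mm (distance of cup_a from where it was at the start of the episode above 0.03 m).
It fails at once if the right-hand cup is moved more than 30 mm (distance of cup_b from where it was at the start of the episode above 0.03 m).
It fails at once if the wooden spoon is moved more than 30 mm (distance of spoon from where it was at the start of the episode above 0.03 m).
Of shaker0, shaker1, shaker2, shaker3 only 2 to 4 are there at a start; the rules pass over those that are not, and their reading is None.
At some moment in a run one of shaker0, shaker1, shaker2, shaker3 may be knocked a few centimetres aside while the robot is not near it.
It also fails if it takes over 210 s, if anything falls off the work surface, if the arm or the gripper's body presses on something with over 40 N, if the wrist force passes 120 N, or if a joint passes its speed limit or range.

### The arm

A 6-joint arm with a two-finger parallel gripper is mounted at the origin on the work surface. World frame = base frame: x ahead of the robot, y to its left, z up, the work surface at z = 0. Lengths are in mm, angles in rad, forces in N, time in s.
With the tool pointing down it reaches from about 325 to 775 mm from the base axis. Payload 9.3 kg.
Tool frame: the origin (TCP) lies on the centre line of the jaws, within the pads' length; the fingertips stand 8 mm ahead of it and the grasp point (between the pads) lies 11 mm behind it; z points along the fingers, y is the direction in which the jaws open and shut (so a half turn about z gives the same grasp; the last joint's range is limited). The gripper opens to 85 mm and grips with 20 to 120 N. Pads are 22 mm wide; open, the fingers measure 114 mm over their backs; the gripper's body (76 mm by 85 mm) begins 54 mm behind the grasp point. The pads swing forward as they close: fully open they stand 13 mm farther back than shut.
Start: joints at [1.107, 0.259, 0.021, 1.334, 0, 1.418], TCP at [168.202, 523.646, 239.279] pointing down, gripper open.
Joint ranges: [-3.04, 3.04], [-0.91, 1.82], [-1.04, 1.36], [-1.92, 1.95], [-1.52, 1.45], [-3.14, 3.14]. Speed limits (rad/s): [2.22, 2.22, 2.79, 3.14, 3.14, 3.14].

### API

Orientations are given as a unit quaternion [w, x, y, z].
In Python, from workcell import env gives the robot as it stands.
- The arm moves only by the tool apply_moves, never from a script. Its argument "commands" is a list of rows, each an object of numbers: "dx", "dy", "dz": the shift along the tool's x, y, z in m; "rx", "ry", "rz": the turn, a rotation vector about the tool's x, y, z in rad; "claw": the opening, from 0 (shut) to 1 (fully open). A call has exactly 10 rows; each row shifts and turns the pose as measured when the row begins, along the tool's axes as they then stand; what a row does not reach is not made up. A row lasts 1/8 s, in which the tool goes at most 62.5 mm and 10.7 degrees, less where a joint would pass 70% of its speed; a pose out of reach is approached as far as the arm can. A call with a gripper value outside its range is refused whole. The fingers move at their own pace and stop on an object; the grip force is fixed at half the most. Time passes only in rows, so rows that do not move let the fingers close, or fill a call up. It gives the time, the measured TCP pose, the force and the opening at its end, in the units of the state.
- env.sense(): the state, without advancing time (a new reading comes with each control period).
- env.read_camera(name): name is "side" or "top"; returns (picture, depth): 400x640x3 uint8, red, green, blue; 400x640 float32, mm along the optical axis (not along the pixel's ray), 0 where there is no reading.
- env.get_calibration(name): a dict with "fx", "fy", "cx", "cy" (pixels), "world_to_cam" (4x4, takes a point from world to camera coordinates). Camera axes: x right, y up, looking along -z (the intrinsics and any distortion apply to the point x, -y, -z); pixel columns grow to the right and rows downward; lengths in mm; the calibration is good to about 2 mm. A picture is of the moment at which its call begins. get_calibration takes no time and is no camera call.
- env.finish_job(): hands the job in, once; it reports no verdict.
The state is a dict: "clock": time; "joints": joint angles; "joint_velocities": joint speeds; "joint_efforts": joint torques, N m; "tool_pos": TCP position; "ee_rot": TCP orientation; "ft_force": force on the tool from outside, world axes, zero at the start; "torque": the same for the moment, N m; "finger_gap": opening from 0.0 (shut) to 1.0 (fully open).
Only numpy, scipy, OpenCV 4.12 (cv2) and the standard library are available. Lean on these libraries where they do the work, as an engineer would, in place of code of your own. Each camera call takes 0.05 s, during which the arm holds its last target.

## Working session

There is one attempt and no reset: what is moved stays moved. The work goes in short steps, Python scripts to look and compute and a tool call to move; the robot and the scene stay as the last step left them, time stands still between calls to the robot, and variables do not carry over. Pictures are saved under pics/ and viewed, and the job is handed in when it is done.

Besides the shell and the picture viewer there is one more tool, called after "Request:" as name([rows], argument=value, ...), one row to a line, values as JSON. apply_moves: Moves the arm, as the interface text tells. Its arguments: {"type":"object","properties":{"commands":{"type":"array","items":{"type":"object","properties":{"dx":{"type":"number"},"dy":{"type":"number"},"dz":{"type":"number"},"rx":{"type":"number"},"ry":{"type":"number"},"rz":{"type":"number"},"claw":{"type":"number"}}}}},"required":["commands"]}

```bash
mkdir -p pics; ls
cat > h.py <<'E'
import numpy as np, cv2
from workcell import env
def shot(n,tag):
    im,d=env.read_camera(n)
    cv2.imwrite(f'pics/{tag}_{n}.png',im[:,:,::-1]); np.savez(f'pics/{tag}_{n}.npz',im=im,d=d)
    return im,d
def cloud(n,d):
    c=env.get_calibration(n); T=np.linalg.inv(np.array(c['world_to_cam']))
    v,u=np.indices(d.shape)
    X=(u-c['cx'])/c['fx']*d; Y=-(v-c['cy'])/c['fy']*d
    P=np.stack([X,Y,-d,np.ones_like(d)],-1)@T.T
    return P[...,:3]
def proj(n,p):
    c=env.get_calibration(n); q=np.array(c['world_to_cam'])@np.append(p,1)
    return c['fx']*q[0]/-q[2]+c['cx'], c['cy']-c['fy']*q[1]/-q[2]
def ray(n,u,v,z):
    c=env.get_calibration(n); T=np.linalg.inv(np.array(c['world_to_cam']))
    d=T[:3,:3]@np.array([(u-c['cx'])/c['fx'],-(v-c['cy'])/c['fy'],-1]); o=T[:3,3]
    return o+d*(z-o[2])/d[2]
E
python3 - <<'E'
from h import *
for n in('side','top'):
    shot(n,'a'); c=env.get_calibration(n); print({k:(v if k!='world_to_cam' else np.round(np.linalg.inv(np.array(v)),3).tolist()) for k,v in c.items()})
print(env.sense())
E
```

```text
pics
{'fx': 446.00178549923965, 'fy': 446.00178549923965, 'cx': 320.4890044663771, 'cy': 196.3615449906268, 'world_to_cam': [[0.757, 0.355, -0.548, -65.713], [-0.653, 0.427, -0.625, -816.808], [0.012, 0.832, 0.555, 752.057], [0.0, 0.0, 0.0, 1.0]]}
{'fx': 515.6487215196771, 'fy': 515.6487215196771, 'cx': 317.9460925869745, 'cy': 205.5520030154041, 'world_to_cam': [[-0.006, 0.991, -0.131, 348.157], [-1.0, -0.007, -0.005, -95.089], [-0.006, 0.131, 0.991, 1766.929], [0.0, 0.0, 0.0, 1.0]]}
{'clock': 0.1, 'joints': array([1.10741747e+00, 2.59094416e-01, 2.08006154e-02, 1.33372555e+00,
       5.55853857e-06, 1.41819718e+00]), 'joint_velocities': array([-0.00049759, -0.00102158,  0.00230021, -0.00131451,  0.00046246,
       -0.00051773]), 'joint_efforts': array([ 6.78509343e-03, -5.56695020e+01,  3.45070517e+01,  1.16755319e-02,
       -9.61218211e-05,  1.56548089e-05]), 'tool_pos': array([168.06979188, 523.40493852, 238.73458972]), 'ee_rot': array([-1.88024614e-04,  1.54765242e-01,  9.87951085e-01, -5.81896791e-04]), 'ft_force': array([0.31366716, 0.62208487, 0.21666308]), 'torque': array([ 0.00715131, -0.00836764, -0.05120722]), 'finger_gap': 0.999800666017894}
```

View pics/a_side.png

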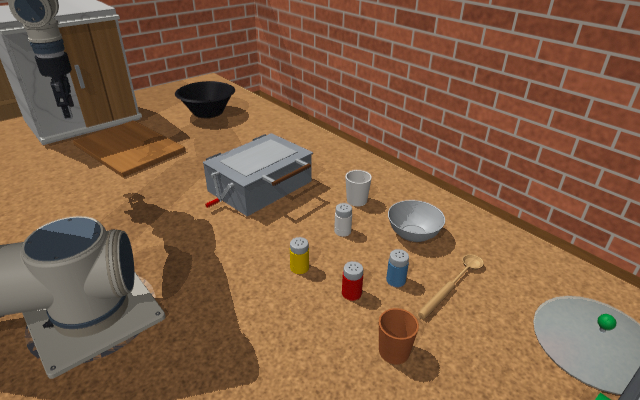

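View pics/a_top.png

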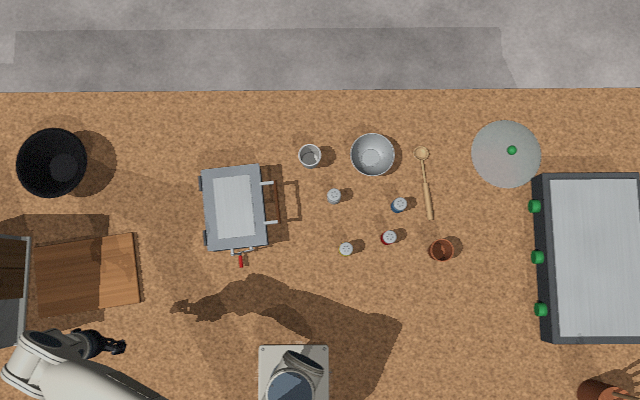

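The chest is left of centre with its handle on the image-right side (−y) and the red knob towards the robot. All four shakers are on the counter: yellow (346,248), red (389,237), blue (400,204) and white (334,195). Now measuring.

Run:
```python
from h import *
T=np.load('pics/a_top.npz'); im,d=T['im'],T['d']; P=cloud('top',d)
# lid top
r=P[150:270,190:310]; m=(r[...,2]>97)&(r[...,2]<125)
pts=r[m]; print('z hist',np.histogram(pts[:,2],bins=14))
box=cv2.minAreaRect(pts[:,:2].astype(np.float32)); print(box)
lm=m.astype(np.uint8); lm=cv2.morphologyEx(lm,cv2.MORPH_OPEN,np.ones((9,9)))
b2=cv2.minAreaRect(r[lm>0][:,:2].astype(np.float32)); print('lid',b2,np.median(r[lm>0][:,2]), cv2.boxPoints(b2))
hsv=cv2.cvtColor(im,cv2.COLOR_RGB2HSV)
for nm,(u,v) in dict(y=(346,248),r=(389,237),b=(400,204),w=(334,195)).items():
    q=P[v-12:v+13,u-12:u+13].reshape(-1,3); q=q[(q[:,2]>70)&(q[:,2]<95)]
    (c,rad)=cv2.minEnclosingCircle(q[:,:2].astype(np.float32)); print(nm,len(q),np.round(q.mean(0),1),np.round(c,1),rad)
# handle
hm=r[...,2]; 
for v in range(180,222,5):
    row=P[v,280:305]; print(v,np.round(row[:,2]).astype(int))
# knob
S=np.load('pics/a_side.npz'); ims,ds=S['im'],S['d'];PS=cloud('side',ds)
for n,i,PP,(u0,u1,v0,v1) in (('top',im,P,(225,255,245,275)),('side',ims,PS,(200,225,190,215))):
    h=cv2.cvtColor(i,cv2.COLOR_RGB2HSV)[v0:v1,u0:u1]; k=(h[...,1]>180)&((h[...,0]<6)|(h[...,0]>174))&(h[...,2]>90)
    q=PP[v0:v1,u0:u1][k]; print(n,len(q),np.round(np.median(q,0),1),np.round(q.min(0)),np.round(q.max(0)))
c=cv2.resize(im[140:290,180:330],None,fx=4,fy=4,interpolation=cv2.INTER_CUBIC); cv2.imwrite('pics/a_topz.png',c[...,::-1])
c=cv2.resize(ims[120:230,190:340],None,fx=5,fy=5,interpolation=cv2.INTER_CUBIC); cv2.imwrite('pics/a_sidez.png',c[...,::-1])
```

```text
z hist (array([108, 239, 431, 643, 835, 930, 844, 577, 323, 153,  65,  22,  12,
         3]), array([ 97.00418399,  98.82076473, 100.63734547, 102.4539262 ,
       104.27050694, 106.08708768, 107.90366842, 109.72024916,
       111.53682989, 113.35341063, 115.16999137, 116.98657211,
       118.80315284, 120.61973358, 122.43631432]))
((559.4318237304688, 170.00367736816406), (293.8429260253906, 256.2672424316406), 6.2686381340026855)
lid ((568.7589111328125, 194.20791625976562), (271.0091857910156, 201.46240234375), 5.487753868103027) 106.82669535176638 [[424.24213  281.5187  ]
 [443.5086    80.97969 ]
 [713.2757   106.897125]
 [694.0092   307.43616 ]]
y 137 [ 430.7 -174.4   80. ] [ 431.  -174.7] 21.662752151489258
r 142 [ 468.2 -317.1   78.6] [ 468.5 -317.6] 22.09990882873535
b 139 [ 577.6 -354.6   79.8] [ 577.9 -355. ] 21.85108757019043
w 138 [ 608.9 -137.2   79.4] [ 609.5 -137. ] 22.176794052124023
180 [   5    8    0   -4 1767   -4    5   -3    1   13    1    1    1   -5
   -8   -2    4   -2   12   -2   -5    4    1   -1    2]
185 [ 1 -1 -6  5 -4  0  8  6  1  4 -1  1  7 -1  9  2 -7  4 -4 -8  4  2 -6  8
  4]
190 [  8  -2  -4  -2   0   0   4  -2  -3   2   0   4 -10  -4   0   0   4   4
  -3   0  -5  14  -3   2  -3]
195 [ 0  9  4 -2  0 -1  3 -4  1 -4 -7  0 -2  4 -4  7 -4 -2 -2  0  2  6 -5 -6
  4]
200 [-6 -1  0  0 -1 -1  6  9  6  3  7 -1  1 -6 -2  4 -6 -2 -9  1  5  6  0 -1
  3]
205 [ 0  3 -1  2  8  0  0 -5  8  6  3 -6 -3 -5  6  8  4  6  7  2  1  2  0  2
  9]
210 [ -5  -2 -10  -4  -1  -2  -2   1   4  -9   7   3   5  -5   9   6   4  -2
  -2  -3  -2   1   4  -8  -2]
215 [   4    1   10   -4    4    1   -4   -7   -4    1   -2    0    2    1
    2    9 1767    2   -5   -2    8    2   -3    1    1]
220 [-6 -1  1  2  2  5  3 -9 -2  2 -1 -3 -3  7  3 -4 -3  8  3  2  4 -3  1 -1
  1]
top 32 [392.4 176.3  28. ] [376. 169.  16.] [409. 180.  40.]
side 52 [390.6 172.9  28.8] [372. 167.  21.] [413. 180.  34.]
```

View pics/a_topz.png

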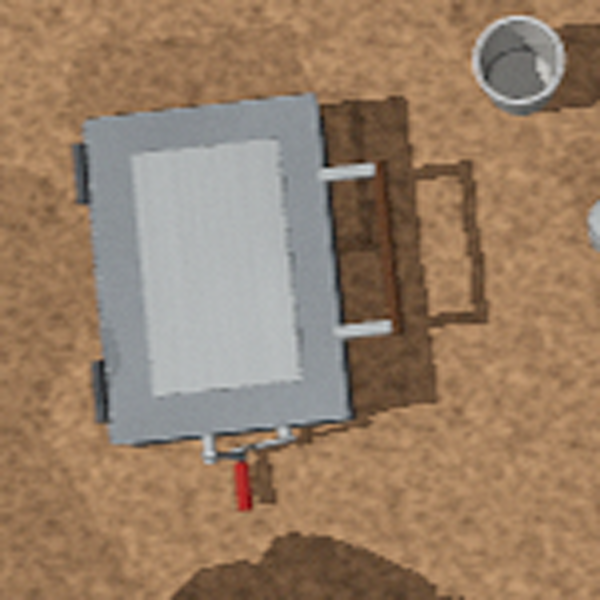

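View pics/a_sidez.png

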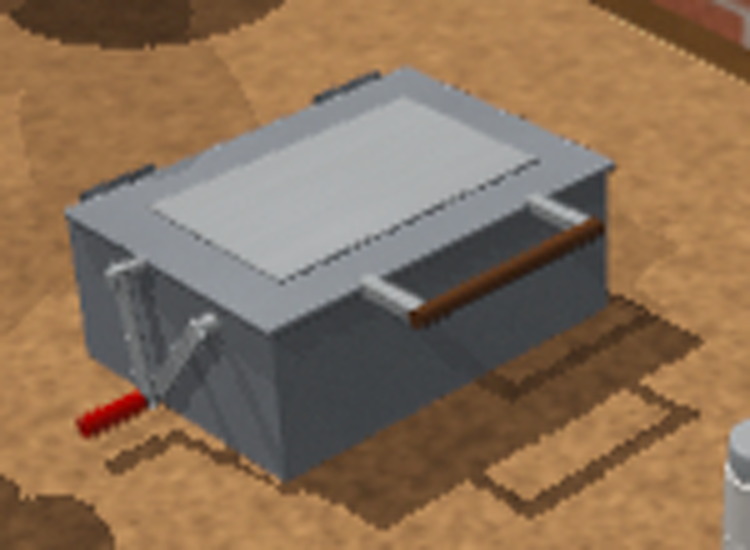

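Run:
```python
from h import *
for n in('top','side'):
    z=np.load(f'pics/a_{n}.npz'); im,d=z['im'],z['d']; h=cv2.cvtColor(im,cv2.COLOR_RGB2HSV).astype(int)
    P=cloud(n,d); m=(P[...,2]>90)&(P[...,2]<120)&(P[...,1]<95)&(P[...,1]>20)&(P[...,0]>450)&(P[...,0]<720)&(h[...,1]>100)
    v,u=np.nonzero(m); q=np.array([ray(n,a,b,106) for a,b in zip(u,v)])
    print(n,len(q),cv2.minAreaRect(q[:,:2].astype(np.float32)),P[m].mean(0).round(1))
    l=cv2.fitLine(q[:,:2].astype(np.float32),cv2.DIST_L2,0,.01,.01).ravel(); print(l, np.degrees(np.arctan2(l[1],l[0])))
z=np.load('pics/a_top.npz');P=cloud('top',z['d'])
m=(P[...,2]>97)&(P[...,2]<125)&(P[...,1]<320)&(P[...,1]>60)&(P[...,0]>400)&(P[...,0]<730)
m=cv2.morphologyEx(m.astype(np.uint8),cv2.MORPH_OPEN,np.ones((9,9)))
v,u=np.nonzero(m); q=np.array([ray('top',a,b,106) for a,b in zip(u,v)]); print(cv2.minAreaRect(q[:,:2].astype(np.float32)))
# each edge fit
cs,_=cv2.findContours(m,cv2.RETR_EXTERNAL,cv2.CHAIN_APPROX_NONE); c=max(cs,key=len)[:,0]
q=np.array([ray('top',a,b,106) for a,b in c])[:,:2]
th=np.radians(5.6);R=np.array([[np.cos(th),np.sin(th)],[-np.sin(th),np.cos(th)]]);l=(q-[569,193.5])@R.T
for nm,s in dict(front=(l[:,1]<-85)&(abs(l[:,0])<110),xm=(l[:,0]<-120)&(abs(l[:,1])<70),xp=(l[:,0]>120)&(abs(l[:,1])<70)).items():
    e=l[s]; k=1 if nm=='front' else 0; f=np.polyfit(e[:,1-k],e[:,k],1); print(nm,f[1],np.degrees(np.arctan(f[0])))
```

```text
top 151 ((582.928466796875, 49.9138298034668), (142.4298858642578, 11.872447967529297), 6.302691459655762) [582.5  49.5 108.3]
[9.9402249e-01 1.0917573e-01 5.8285504e+02 4.9753700e+01] 6.267802
side 156 ((583.3777465820312, 49.90172576904297), (150.0281219482422, 16.166725158691406), 5.8150153160095215) [578.6  45.9 109.4]
[9.9376959e-01 1.1145423e-01 5.8199182e+02 5.0451561e+01] 6.3991523Traceback (most recent call last):
  File "<stdin>", line 11, in <module>
  File "h.py", line 17, in ray
    c=env.get_calibration(n); T=np.linalg.inv(np.array(c['world_to_cam']))
ValueError: time passes only in moves, steps and waits
```

```bash
python3 - <<'E'
import re
s=open('h.py').read()
s=s.replace("from workcell import env\n","from workcell import env\nimport json,os\ndef cal(n):\n    f=f'cal_{n}.json'\n    if not os.path.exists(f):\n        c=env.get_calibration(n); json.dump({k:(np.array(v).tolist()) for k,v in c.items()},open(f,'w'))\n    return json.load(open(f))\n_C={}\ndef gc(n):\n    if n not in _C: _C[n]=cal(n)\n    return _C[n]\n")
a,b=s.split("def shot"); s=a+"def shot"+b.replace("env.get_calibration(n)","gc(n)")
open('h.py','w').write(s)
E
python3 - <<'E'
from h import *
z=np.load('pics/a_top.npz');gc('side');P=cloud('top',z['d'])
m=(P[...,2]>97)&(P[...,2]<125)&(P[...,1]<320)&(P[...,1]>60)&(P[...,0]>400)&(P[...,0]<730)
m=cv2.morphologyEx(m.astype(np.uint8),cv2.MORPH_OPEN,np.ones((9,9)))
cs,_=cv2.findContours(m,cv2.RETR_EXTERNAL,cv2.CHAIN_APPROX_NONE); c=max(cs,key=len)[:,0]
q=np.array([ray('top',a,b,106) for a,b in c])[:,:2]
print(cv2.minAreaRect(q.astype(np.float32)))
th=np.radians(6);R=np.array([[np.cos(th),np.sin(th)],[-np.sin(th),np.cos(th)]]);l=(q-[569,193.5])@R.T
for nm,s in dict(front=(l[:,1]<-85)&(abs(l[:,0])<110),xm=(l[:,0]<-120)&(abs(l[:,1])<70),xp=(l[:,0]>120)&(abs(l[:,1])<70)).items():
    e=l[s]; k=1 if nm=='front' else 0; f=np.polyfit(e[:,1-k],e[:,k],1); print(nm,f[1],np.degrees(np.arctan(f[0])),len(e))
E
```

```text
((567.396240234375, 193.04806518554688), (269.2093811035156, 201.05357360839844), 4.842691421508789)
front -94.06185833859426 1.3046940523753257 57
xm -130.22196769936244 2.296737578437247 46
xp 128.59696010573404 0.4290358136999148 40
```

```bash
cat >> h.py <<'E'
YAW=np.radians(6.0); C0=np.array([568.,194.,0.])
def Rz(a): return np.array([[np.cos(a),-np.sin(a),0],[np.sin(a),np.cos(a),0],[0,0,1]])
def toC(p): return Rz(-YAW)@(np.asarray(p)-C0)
def toW(p): return Rz(YAW)@np.asarray(p,float)+C0
def Rt():
    from scipy.spatial.transform import Rotation
    q=env.sense()['ee_rot']; return Rotation.from_quat([q[1],q[2],q[3],q[0]]).as_matrix()
def st():
    s=env.sense(); R=Rt()
    print('t',s['clock'],'chest',toC(s['tool_pos']).round(1),'W',s['tool_pos'].round(1),'gap',round(s['finger_gap'],3),'F',s['ft_force'].round(1))
    y=R[:,1]; print('yaw y-axis deg',np.degrees(np.arctan2(y[1],y[0])).round(2),'z',R[:,2].round(3),'j',s['joints'].round(2))
def goW(p):
    s=env.sense(); print('tool delta mm',(Rt().T@(np.asarray(p)-s['tool_pos'])).round(1))
def goC(p): goW(toW(p))
E
python3 -c "
from h import *
st();goC([0,-145,160])"
```

```text
t 0.1 chest [-363.3  369.4  238.7] W [168.1 523.4 238.7] gap 1.0 F [0.3 0.6 0.2]
yaw y-axis deg 72.19 z [-0.001 -0.001 -1.   ] j [1.11 0.26 0.02 1.33 0.   1.42]
tool delta mm [-540.  -323.9   79. ]
```

Request:
apply_moves([
  {"rz":-0.14,"claw":0.45},
  {"rz":-0.14,"claw":0.45},
  {"rz":-0.135,"claw":0.45},
  {"dx":-0.033,"dy":-0.047,"claw":0.45},
  {"dx":-0.033,"dy":-0.047,"claw":0.45},
  {"dx":-0.033,"dy":-0.047,"claw":0.45},
  {"dx":-0.033,"dy":-0.047,"claw":0.45},
  {"dx":-0.033,"dy":-0.047,"claw":0.45},
  {"dx":-0.033,"dy":-0.047,"claw":0.45},
  {"dx":-0.033,"dy":-0.047,"claw":0.45},
])

```text
$.commands[0]: bad value
```

```bash
python3 -c "
from h import *
st();goC([0,-145,160])"
```

```text
t 0.1 chest [-363.3  369.4  238.7] W [168.1 523.4 238.7] gap 1.0 F [0.3 0.6 0.2]
yaw y-axis deg 72.19 z [-0.001 -0.001 -1.   ] j [1.11 0.26 0.02 1.33 0.   1.42]
tool delta mm [-540.  -323.9   79. ]
```

Request:
apply_moves([
  {"dx":0,"dy":0,"dz":0,"rx":0,"ry":0,"rz":-0.14,"claw":0.45},
  {"dx":0,"dy":0,"dz":0,"rx":0,"ry":0,"rz":-0.14,"claw":0.45},
  {"dx":0,"dy":0,"dz":0,"rx":0,"ry":0,"rz":-0.14,"claw":0.45},
  {"dx":-0.033,"dy":-0.047,"dz":0,"rx":0,"ry":0,"rz":0,"claw":0.45},
  {"dx":-0.033,"dy":-0.047,"dz":0,"rx":0,"ry":0,"rz":0,"claw":0.45},
  {"dx":-0.033,"dy":-0.047,"dz":0,"rx":0,"ry":0,"rz":0,"claw":0.45},
  {"dx":-0.033,"dy":-0.047,"dz":0,"rx":0,"ry":0,"rz":0,"claw":0.45},
  {"dx":-0.033,"dy":-0.047,"dz":0,"rx":0,"ry":0,"rz":0,"claw":0.45},
  {"dx":-0.033,"dy":-0.047,"dz":0,"rx":0,"ry":0,"rz":0,"claw":0.45},
  {"dx":-0.033,"dy":-0.047,"dz":0,"rx":0,"ry":0,"rz":0,"claw":0.45},
])

```text
clock: 1.35
tool_pos: [442.7, 219.0, 235.8]
ee_rot: [-0.002, -0.066, 0.998, -0.002]
ft_force: [1.3, 1.3, -0.7]
finger_gap: 0.45
```

```bash
python3 -c "
from h import *
st();goC([0,-145,160])"
```

```text
t 1.35 chest [-122.    37.9  235.8] W [442.7 219.  235.8] gap 0.45 F [ 1.3  1.3 -0.7]
yaw y-axis deg 97.56 z [-0.004 -0.005 -1.   ] j [ 0.29  0.17 -0.11  1.3  -0.    0.16]
tool delta mm [-117.3 -185.8   76.1]
```

Request:
apply_moves([
  {"dx":-0.029,"dy":-0.046,"dz":0,"rx":0,"ry":0,"rz":0.026,"claw":0.45},
  {"dx":-0.029,"dy":-0.046,"dz":0,"rx":0,"ry":0,"rz":0,"claw":0.45},
  {"dx":-0.029,"dy":-0.046,"dz":0.01,"rx":0,"ry":0,"rz":0,"claw":0.45},
  {"dx":-0.029,"dy":-0.046,"dz":0.02,"rx":0,"ry":0,"rz":0,"claw":0.45},
  {"dx":0,"dy":0,"dz":0.02,"rx":0,"ry":0,"rz":0,"claw":0.45},
  {"dx":0,"dy":0,"dz":0.02,"rx":0,"ry":0,"rz":0,"claw":0.45},
  {"dx":0,"dy":0,"dz":0,"rx":0,"ry":0,"rz":0,"claw":0.45},
  {"dx":0,"dy":0,"dz":0,"rx":0,"ry":0,"rz":0,"claw":0.45},
  {"dx":0,"dy":0,"dz":0,"rx":0,"ry":0,"rz":0,"claw":0.45},
  {"dx":0,"dy":0,"dz":0,"rx":0,"ry":0,"rz":0,"claw":0.45},
])

```text
clock: 2.6
tool_pos: [584.3, 38.0, 163.1]
ee_rot: [-0.003, -0.05, 0.999, -0.002]
ft_force: [-0.3, 0.3, 0.6]
finger_gap: 0.449
```

```bash
python3 -c "
from h import *
st();goC([0,-145,93])
im,d=shot('side','b')
c=cv2.resize(im[100:230,190:360],None,fx=4,fy=4,interpolation=cv2.INTER_CUBIC); cv2.imwrite('pics/b_sidez.png',c[...,::-1])
"
```

```text
t 2.6 chest [-1.000e-01 -1.568e+02  1.631e+02] W [584.3  38.  163.1] gap 0.449 F [-0.3  0.3  0.6]
yaw y-axis deg 95.68 z [-0.005 -0.005 -1.   ] j [-0.08  0.35 -0.04  1.19 -0.01 -0.17]
tool delta mm [-0.5 12.2 70.1]
```

View pics/b_sidez.png

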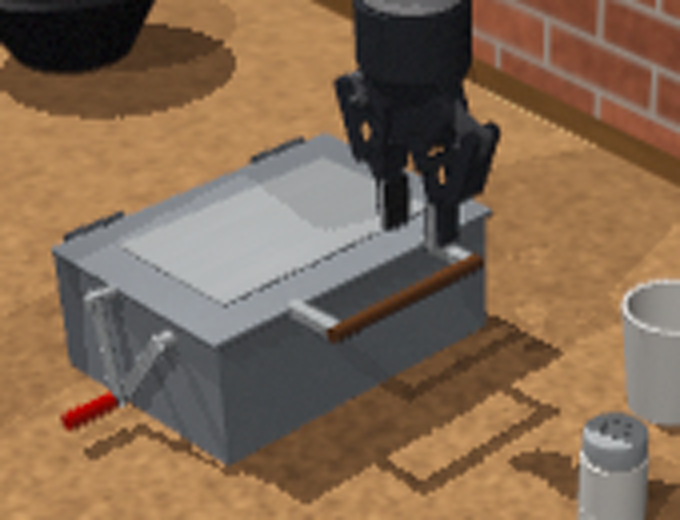

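The open jaws hang just above the handle (crop ~ (405,265)). Lowering.

Request:
apply_moves([
  {"dx":0,"dy":0.012,"dz":0,"rx":0,"ry":0,"rz":0,"claw":0.45},
  {"dx":0,"dy":0,"dz":0.02,"rx":0,"ry":0,"rz":0,"claw":0.45},
  {"dx":0,"dy":0,"dz":0.02,"rx":0,"ry":0,"rz":0,"claw":0.45},
  {"dx":0,"dy":0,"dz":0.02,"rx":0,"ry":0,"rz":0,"claw":0.45},
  {"dx":0,"dy":0,"dz":0.008,"rx":0,"ry":0,"rz":0,"claw":0.45},
  {"dx":0,"dy":0,"dz":0,"rx":0,"ry":0,"rz":0,"claw":0.45},
  {"dx":0,"dy":0,"dz":0,"rx":0,"ry":0,"rz":0,"claw":0.2},
  {"dx":0,"dy":0,"dz":0,"rx":0,"ry":0,"rz":0,"claw":0},
  {"dx":0,"dy":0,"dz":0,"rx":0,"ry":0,"rz":0,"claw":0},
  {"dx":0,"dy":0,"dz":0,"rx":0,"ry":0,"rz":0,"claw":0},
])

```text
clock: 3.9
tool_pos: [583.9, 49.7, 97.4]
ee_rot: [-0.0, -0.049, 0.999, -0.006]
ft_force: [0.8, 1.3, -4.0]
finger_gap: 0.115
```

```bash
python3 -c "
from h import *
st();goC([0,-145,93])
"
```

```text
t 3.9 chest [   0.7 -145.2   97.4] W [583.9  49.7  97.4] gap 0.115 F [ 0.8  1.3 -4. ]
yaw y-axis deg 95.61 z [-0.    -0.013 -1.   ] j [-0.05  0.39 -0.15  1.02 -0.01 -0.15]
tool delta mm [0.7 0.2 4.4]
```

Request:
apply_moves([
  {"dx":0,"dy":0.0016,"dz":-0.024,"rx":0,"ry":0,"rz":0,"claw":0},
  {"dx":0,"dy":0.004,"dz":-0.0237,"rx":0,"ry":0,"rz":0,"claw":0},
  {"dx":0,"dy":0.0063,"dz":-0.0231,"rx":0,"ry":0,"rz":0,"claw":0},
  {"dx":0,"dy":0.0086,"dz":-0.0224,"rx":0,"ry":0,"rz":0,"claw":0},
  {"dx":0,"dy":0.0108,"dz":-0.0214,"rx":0,"ry":0,"rz":0,"claw":0},
  {"dx":0,"dy":0,"dz":0,"rx":0,"ry":0,"rz":0,"claw":0},
  {"dx":0,"dy":0.0129,"dz":-0.0202,"rx":0,"ry":0,"rz":0,"claw":0},
  {"dx":0,"dy":0.0148,"dz":-0.0188,"rx":0,"ry":0,"rz":0,"claw":0},
  {"dx":0,"dy":0,"dz":0,"rx":0,"ry":0,"rz":0,"claw":0},
  {"dx":0,"dy":0,"dz":0,"rx":0,"ry":0,"rz":0,"claw":0},
])

```text
clock: 5.15
tool_pos: [577.6, 106.4, 251.6]
ee_rot: [-0.002, -0.048, 0.999, -0.013]
ft_force: [0.1, -2.5, -1.6]
finger_gap: 0.111
```

```bash
cat >> h.py <<'E'
def lidarc(off=6.6):
    s=env.sense(); c=toC(s['tool_pos']); y=c[1]-95; z=c[2]+off-100
    print('lid est',np.arctan2(z,-y)-.0167,'r',np.hypot(y,z))
E
python3 -c "
from h import *
st();lidarc()
"
```

```text
t 5.15 chest [  0.4 -88.1 251.6] W [577.6 106.4 251.6] gap 0.111 F [ 0.1 -2.5 -1.6]
yaw y-axis deg 95.52 z [-0.003 -0.027 -1.   ] j [ 0.05  0.33  0.15  1.4  -0.03 -0.04]
lid est 0.695811138941319 r 241.99995835370663
```

Request:
apply_moves([
  {"dx":0,"dy":0.0166,"dz":-0.0173,"rx":-0.008,"ry":0,"rz":0,"claw":0},
  {"dx":0,"dy":0.0183,"dz":-0.0155,"rx":-0.008,"ry":0,"rz":0,"claw":0},
  {"dx":0,"dy":0.0197,"dz":-0.0136,"rx":-0.008,"ry":0,"rz":0,"claw":0},
  {"dx":0,"dy":0.0211,"dz":-0.0116,"rx":-0.008,"ry":0,"rz":0,"claw":0},
  {"dx":0,"dy":0.022,"dz":-0.0094,"rx":0,"ry":0,"rz":0,"claw":0},
  {"dx":0,"dy":0,"dz":0,"rx":0,"ry":0,"rz":0,"claw":0},
  {"dx":0,"dy":0.015,"dz":-0.005,"rx":0,"ry":0,"rz":0,"claw":0},
  {"dx":0,"dy":0,"dz":0,"rx":0,"ry":0,"rz":0,"claw":0},
  {"dx":0,"dy":0,"dz":0,"rx":0,"ry":0,"rz":0,"claw":0},
  {"dx":0,"dy":0,"dz":0,"rx":0,"ry":0,"rz":0,"claw":0},
])

```text
clock: 6.4
tool_pos: [566.6, 206.2, 324.6]
ee_rot: [-0.003, -0.042, 0.999, -0.008]
ft_force: [-2.9, -2.4, 4.0]
finger_gap: 0.112
```

```bash
python3 -c "
from h import *
st();lidarc()
im,d=shot('side','c')
c=cv2.resize(im[60:230,170:360],None,fx=4,fy=3.5,interpolation=cv2.INTER_CUBIC); cv2.imwrite('pics/c_sidez.png',c[...,::-1])
"
```

```text
t 6.4 chest [-1.000e-01  1.230e+01  3.246e+02] W [566.6 206.2 324.6] gap 0.112 F [-2.9 -2.4  4. ]
yaw y-axis deg 94.86 z [-0.006 -0.017 -1.   ] j [ 0.22  0.36  0.38  1.6  -0.02  0.13]
lid est 1.2105518919839873 r 245.51372693860029
```

View pics/c_sidez.png

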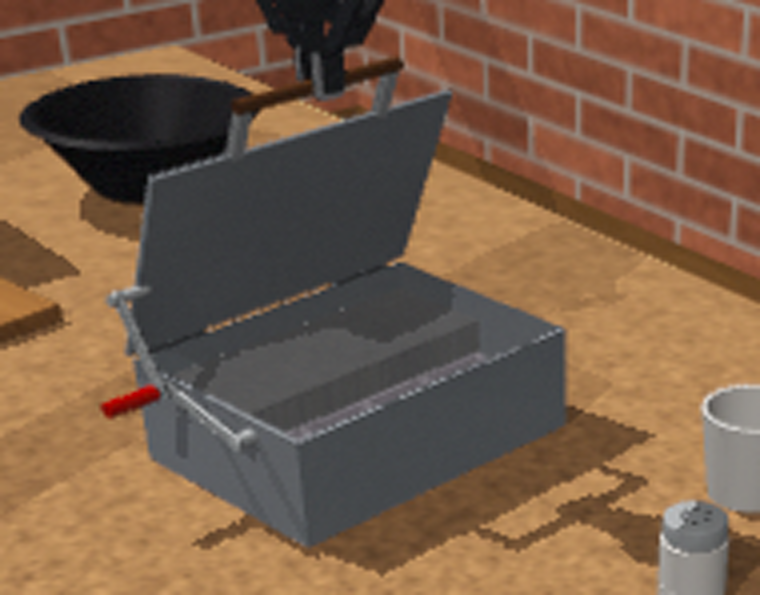

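The lid is at about 1.21, held by its handle, and the red knob is just above the rim (crop 130,400). Raising further.

Request:
apply_moves([
  {"dx":0,"dy":0.014,"dz":-0.0045,"rx":-0.005,"ry":0,"rz":0,"claw":0},
  {"dx":0,"dy":0.014,"dz":-0.003,"rx":-0.005,"ry":0,"rz":0,"claw":0},
  {"dx":0,"dy":0,"dz":0,"rx":0,"ry":0,"rz":0,"claw":0},
  {"dx":0,"dy":0,"dz":0,"rx":0,"ry":0,"rz":0,"claw":0},
  {"dx":0,"dy":0,"dz":0,"rx":0,"ry":0,"rz":0,"claw":0},
  {"dx":0,"dy":0,"dz":0,"rx":0,"ry":0,"rz":0,"claw":0},
  {"dx":0,"dy":0,"dz":0,"rx":0,"ry":0,"rz":0,"claw":0},
  {"dx":0,"dy":0,"dz":0,"rx":0,"ry":0,"rz":0,"claw":0},
  {"dx":0,"dy":0,"dz":0,"rx":0,"ry":0,"rz":0,"claw":0},
  {"dx":0,"dy":0,"dz":0,"rx":0,"ry":0,"rz":0,"claw":0},
])

```text
clock: 7.7
tool_pos: [563.8, 230.9, 331.6]
ee_rot: [-0.005, -0.041, 0.999, -0.004]
ft_force: [-3.5, -1.1, 6.0]
finger_gap: 0.112
```

```bash
python3 -c "
from h import *
st();lidarc()
"
```

```text
t 7.7 chest [-3.000e-01  3.720e+01  3.316e+02] W [563.8 230.9 331.6] gap 0.112 F [-3.5 -1.1  6. ]
yaw y-axis deg 94.68 z [-0.009 -0.008 -1.   ] j [ 0.25  0.37  0.41  1.63 -0.01  0.17]
lid est 1.3158737578420316 r 245.1323064329823
```

Request:
apply_moves([
  {"dx":0,"dy":0,"dz":0,"rx":0,"ry":0,"rz":0,"claw":0.4},
  {"dx":0,"dy":0,"dz":0,"rx":0,"ry":0,"rz":0,"claw":0.4},
  {"dx":0,"dy":0,"dz":0,"rx":0,"ry":0,"rz":0,"claw":0.4},
  {"dx":0,"dy":0,"dz":-0.03,"rx":0,"ry":0,"rz":0,"claw":0.4},
  {"dx":0,"dy":0,"dz":-0.03,"rx":0,"ry":0,"rz":0,"claw":0.4},
  {"dx":0.04,"dy":-0.02,"dz":0,"rx":0,"ry":0,"rz":0,"claw":0.4},
  {"dx":0.05,"dy":-0.02,"dz":0,"rx":0,"ry":0,"rz":0,"claw":0.4},
  {"dx":0.05,"dy":-0.02,"dz":0,"rx":0,"ry":0,"rz":0,"claw":0.4},
  {"dx":0,"dy":0,"dz":0,"rx":0,"ry":0,"rz":0,"claw":0.4},
  {"dx":0,"dy":0,"dz":0,"rx":0,"ry":0,"rz":0,"claw":0.4},
])

```text
clock: 8.95
tool_pos: [429.7, 159.1, 391.4]
ee_rot: [-0.005, -0.04, 0.999, -0.003]
ft_force: [0.7, -0.1, -0.4]
finger_gap: 0.401
```

```bash
cat >> h.py <<'E'
def redpin(n,im,d,thr=(150,450),yr=(100,300)):
    h=cv2.cvtColor(im,cv2.COLOR_RGB2HSV); P=cloud(n,d)
    k=(h[...,1]>170)&((h[...,0]<6)|(h[...,0]>174))&(h[...,2]>70)&(P[...,0]<450)&(P[...,1]>100)&(P[...,1]<300)
    q=P[k]
    if len(q): print(n,'pin',len(q),toC(np.median(q,0)).round(1),'xr',np.percentile([toC(a)[0] for a in q],[3,97]).round())
    v,u=np.nonzero(k); 
    return (u.mean(),v.mean()) if len(u) else None
E
python3 -c "
from h import *
st()
for n in ('side','top'):
  im,d=shot(n,'d'); print(redpin(n,im,d))
  if n=='side':
    c=cv2.resize(im[60:230,170:360],None,fx=4,fy=3.5,interpolation=cv2.INTER_CUBIC); cv2.imwrite('pics/d_sidez.png',c[...,::-1])
  P=cloud(n,d); p=P.reshape(-1,3); l=(p-C0)@Rz(YAW)
  # lid plate: x in -60..60 y 40..110 z 140..300
  s=(abs(l[:,0])<110)&(l[:,1]>20)&(l[:,1]<110)&(l[:,2]>130)&(l[:,2]<280)
  q=l[s]; 
  if len(q)>100: f=np.polyfit(q[:,2],q[:,1],1); print(n,len(q),'lid ang',np.pi/2+np.arctan(f[0]),f)
"
```

```text
t 8.95 chest [-141.2  -20.3  391.4] W [429.7 159.1 391.4] gap 0.401 F [ 0.7 -0.1 -0.4]
yaw y-axis deg 94.55 z [-0.009 -0.007 -1.   ] j [ 0.17  0.11  0.21  1.69 -0.01  0.1 ]
side pin 60 [-179.1   22.7  119.6] xr [-197. -157.]
(np.float64(202.41666666666666), np.float64(171.66666666666666))
side 2455 lid ang 1.3106152011742467 [ -0.26621549 121.90556694]
top pin 42 [-177.6   25.3  118.1] xr [-195. -160.]
(np.float64(228.0), np.float64(261.5))
```

View pics/d_sidez.png

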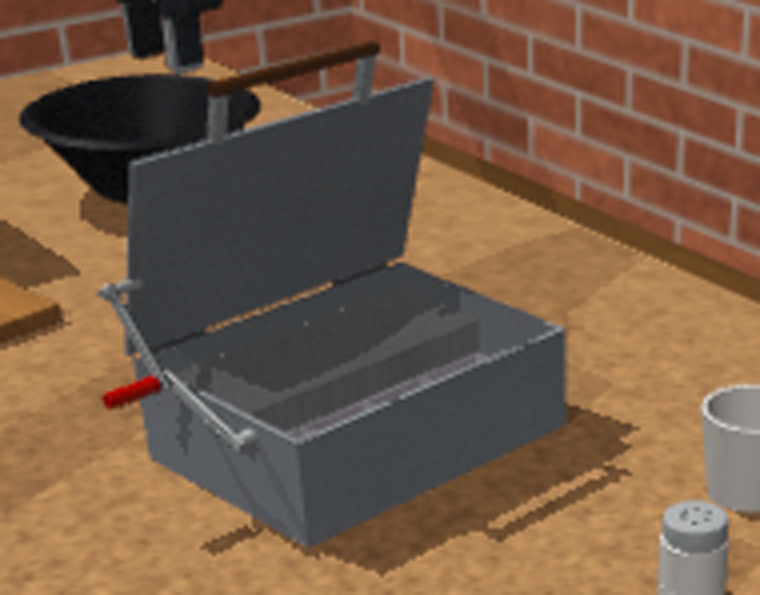

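View pics/d_top.png

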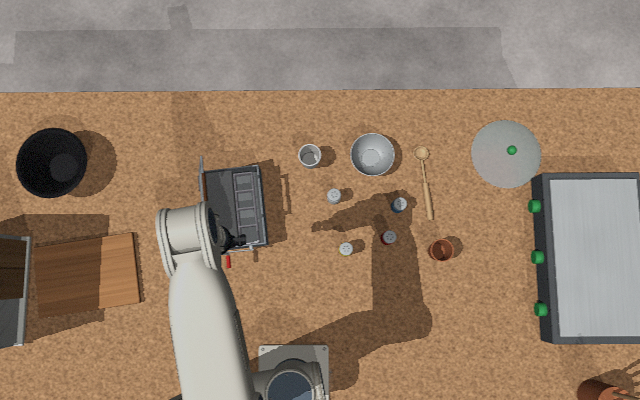

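Lid holds at about 1.31; the knob in the side crop is at (130,392), i.e. axis near chest (−178, 27, 115). I'll pinch it with the tool leaning towards the robot.

Request:
apply_moves([
  {"dx":0.04,"dy":0,"dz":0,"rx":0,"ry":0,"rz":0.0,"claw":0.4},
  {"dx":0.04,"dy":0,"dz":0,"rx":0,"ry":0,"rz":-0.025,"claw":0.4},
  {"dx":0,"dy":0,"dz":0,"rx":0,"ry":-0.12,"rz":0,"claw":0.4},
  {"dx":0,"dy":0,"dz":0,"rx":0,"ry":-0.12,"rz":0,"claw":0.4},
  {"dx":0,"dy":0.024,"dz":0.04,"rx":0,"ry":0,"rz":0,"claw":0.4},
  {"dx":0,"dy":0.024,"dz":0.04,"rx":0,"ry":0,"rz":0,"claw":0.4},
  {"dx":0,"dy":0,"dz":0.04,"rx":0,"ry":0,"rz":0,"claw":0.4},
  {"dx":0,"dy":0,"dz":0.02,"rx":0,"ry":0,"rz":0,"claw":0.4},
  {"dx":0,"dy":0,"dz":0,"rx":0,"ry":0,"rz":0,"claw":0.4},
  {"dx":0,"dy":0,"dz":0,"rx":0,"ry":0,"rz":0,"claw":0.4},
])

```text
clock: 10.3
tool_pos: [385.2, 209.0, 249.3]
ee_rot: [0.115, -0.054, 0.992, 0.003]
ft_force: [0.6, 0.3, 0.5]
finger_gap: 0.403
```

```bash
python3 -c "
from h import *
st();goC([-194,27,172])
"
```

```text
t 10.3 chest [-180.2   34.   249.3] W [385.2 209.  249.3] gap 0.403 F [0.6 0.3 0.5]
yaw y-axis deg 96.2 z [ 0.228  0.019 -0.974] j [ 0.34 -0.07 -0.36  1.07 -0.06  0.23]
tool delta mm [31.1 -6.5 72.1]
```

Request:
apply_moves([
  {"dx":0.016,"dy":-0.004,"dz":0.02,"rx":0,"ry":0,"rz":0,"claw":0.4},
  {"dx":0.015,"dy":-0.003,"dz":0.02,"rx":0,"ry":0,"rz":0,"claw":0.4},
  {"dx":0,"dy":0,"dz":0.03,"rx":0,"ry":0,"rz":0,"claw":0.4},
  {"dx":0,"dy":0,"dz":0,"rx":0,"ry":0,"rz":0,"claw":0.4},
  {"dx":0,"dy":0,"dz":0,"rx":0,"ry":0,"rz":0,"claw":0.4},
  {"dx":0,"dy":0,"dz":0,"rx":0,"ry":0,"rz":0,"claw":0.4},
  {"dx":0,"dy":0,"dz":0,"rx":0,"ry":0,"rz":0,"claw":0.4},
  {"dx":0,"dy":0,"dz":0,"rx":0,"ry":0,"rz":0,"claw":0.4},
  {"dx":0,"dy":0,"dz":0,"rx":0,"ry":0,"rz":0,"claw":0.4},
  {"dx":0,"dy":0,"dz":0,"rx":0,"ry":0,"rz":0,"claw":0.4},
])

```text
clock: 11.55
tool_pos: [376.4, 201.7, 181.7]
ee_rot: [0.121, -0.054, 0.991, 0.005]
ft_force: [0.3, -0.5, 0.6]
finger_gap: 0.401
```

```bash
python3 -c "
from h import *
st();goC([-178,26.5,106.3])
im,d=shot('side','e'); redpin('side',im,d)
c=cv2.resize(im[60:230,170:360],None,fx=4,fy=3.5,interpolation=cv2.INTER_CUBIC); cv2.imwrite('pics/e_sidez.png',c[...,::-1])
"
```

```text
t 11.55 chest [-189.7   27.7  181.7] W [376.4 201.7 181.7] gap 0.401 F [ 0.3 -0.5  0.6]
yaw y-axis deg 96.18 z [ 0.24   0.023 -0.971] j [ 0.33 -0.07 -0.53  0.87 -0.06  0.22]
tool delta mm [ 6.8 -1.  76. ]
side pin 61 [-178.6   23.4  119.5] xr [-196. -151.]
```

View pics/e_sidez.png

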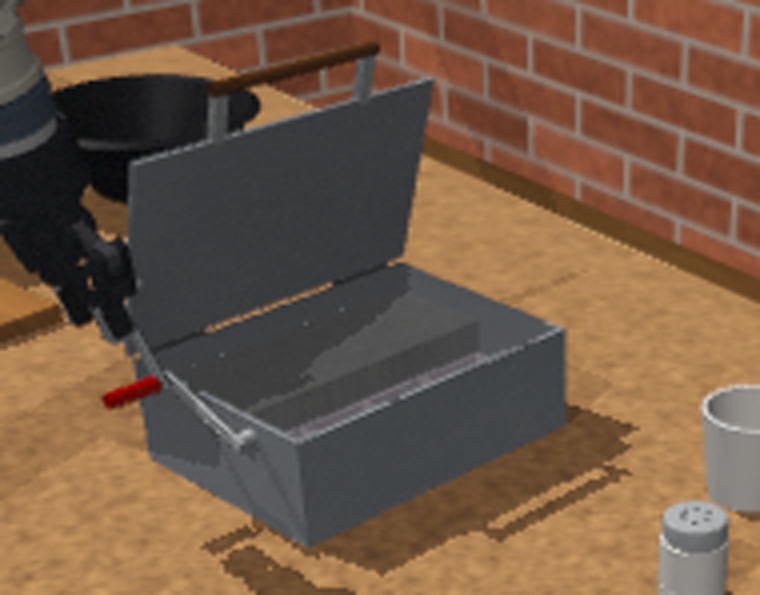

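The jaws hang above the knob, clear of the stay bar. Descending and pinching.

Request:
apply_moves([
  {"dx":0.006,"dy":-0.001,"dz":0.02,"rx":0,"ry":0,"rz":0,"claw":0.4},
  {"dx":0,"dy":0,"dz":0.02,"rx":0,"ry":0,"rz":0,"claw":0.4},
  {"dx":0,"dy":0,"dz":0.02,"rx":0,"ry":0,"rz":0,"claw":0.4},
  {"dx":0,"dy":0,"dz":0.014,"rx":0,"ry":0,"rz":0,"claw":0.4},
  {"dx":0,"dy":0,"dz":0,"rx":0,"ry":0,"rz":0,"claw":0.4},
  {"dx":0,"dy":0,"dz":0,"rx":0,"ry":0,"rz":0,"claw":0.4},
  {"dx":0,"dy":0,"dz":0,"rx":0,"ry":0,"rz":0,"claw":0.2},
  {"dx":0,"dy":0,"dz":0,"rx":0,"ry":0,"rz":0,"claw":0.05},
  {"dx":0,"dy":0,"dz":0,"rx":0,"ry":0,"rz":0,"claw":0.0},
  {"dx":0,"dy":0,"dz":0,"rx":0,"ry":0,"rz":0,"claw":0.0},
])

```text
clock: 12.85
tool_pos: [389.2, 202.2, 108.0]
ee_rot: [0.122, -0.054, 0.991, 0.006]
ft_force: [1.2, 1.6, -3.3]
finger_gap: 0.14
```

```bash
python3 -c "
from h import *
st()
im,d=shot('side','f'); redpin('side',im,d)
c=cv2.resize(im[60:230,170:360],None,fx=4,fy=3.5,interpolation=cv2.INTER_CUBIC); cv2.imwrite('pics/f_sidez.png',c[...,::-1])
"
```

```text
t 12.85 chest [-176.9   26.9  108. ] W [389.2 202.2 108. ] gap 0.14 F [ 1.2  1.6 -3.3]
yaw y-axis deg 96.2 z [ 0.242  0.024 -0.97 ] j [ 0.32  0.02 -0.66  0.65 -0.05  0.21]
side pin 25 [-191.7   23.9  119.2] xr [-197. -150.]
```

View pics/f_sidez.png

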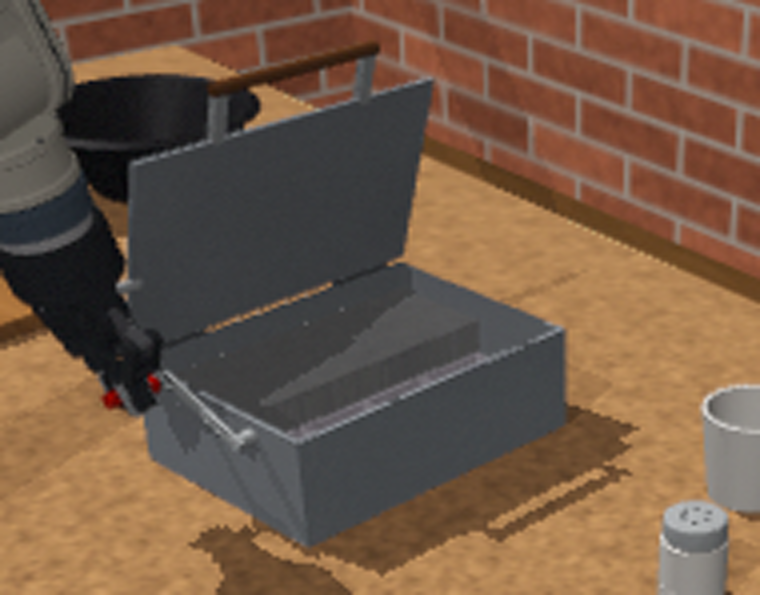

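Request:
apply_moves([
  {"dx":-0.0014,"dy":-0.0027,"dz":-0.0055,"rx":0,"ry":0,"rz":0,"claw":0},
  {"dx":-0.0014,"dy":-0.0033,"dz":-0.0058,"rx":0,"ry":0,"rz":0,"claw":0},
  {"dx":-0.0012,"dy":-0.0036,"dz":-0.005,"rx":0,"ry":0,"rz":0,"claw":0},
  {"dx":-0.0006,"dy":-0.002,"dz":-0.0025,"rx":0,"ry":0,"rz":0,"claw":0},
  {"dx":-0.0005,"dy":-0.0018,"dz":-0.002,"rx":0,"ry":0,"rz":0,"claw":0},
  {"dx":0,"dy":0,"dz":0,"rx":0,"ry":0,"rz":0,"claw":0},
  {"dx":0,"dy":0,"dz":0,"rx":0,"ry":0,"rz":0,"claw":0},
  {"dx":0,"dy":0,"dz":0,"rx":0,"ry":0,"rz":0,"claw":0},
  {"dx":0,"dy":0,"dz":0,"rx":0,"ry":0,"rz":0,"claw":0},
  {"dx":0,"dy":0,"dz":0,"rx":0,"ry":0,"rz":0,"claw":0},
])

```text
clock: 14.15
tool_pos: [390.6, 190.4, 130.1]
ee_rot: [0.122, -0.055, 0.991, 0.008]
ft_force: [1.2, 4.0, -2.9]
finger_gap: 0.137
```

```bash
cat >> h.py <<'E'
def lidang(d,n='side'):
    p=cloud(n,d).reshape(-1,3); l=(p-C0)@Rz(YAW)
    s=(abs(l[:,0])<110)&(l[:,1]>20)&(l[:,1]<110)&(l[:,2]>130)&(l[:,2]<280); q=l[s]
    if len(q)>100: f=np.polyfit(q[:,2],q[:,1],1); print('lid ang',np.pi/2+np.arctan(f[0]),f)
def knee(y,z):
    a=np.arctan2(z-85,y+45); print('foot r',np.hypot(z-85,y+45),'past mm',78.6*(a-0.6386))
E
python3 -c "
from h import *
st(); s=env.sense();c=toC(s['tool_pos']);knee(c[1],c[2]+6.6)
im,d=shot('side','g'); redpin('side',im,d);lidang(d)
c=cv2.resize(im[60:230,170:360],None,fx=4,fy=3.5,interpolation=cv2.INTER_CUBIC); cv2.imwrite('pics/g_sidez.png',c[...,::-1])
"
```

```text
t 14.15 chest [-176.8   14.9  130.1] W [390.6 190.4 130.1] gap 0.137 F [ 1.2  4.  -2.9]
yaw y-axis deg 96.39 z [ 0.241  0.029 -0.97 ] j [ 0.29 -0.01 -0.63  0.72 -0.04  0.17]
foot r 79.17702754385597 past mm 5.7773571989483
side pin 25 [-191.5   11.   139.6] xr [-197. -157.]
lid ang 1.3932710346724628 [ -0.17941402 112.89078427]
```

View pics/g_sidez.png

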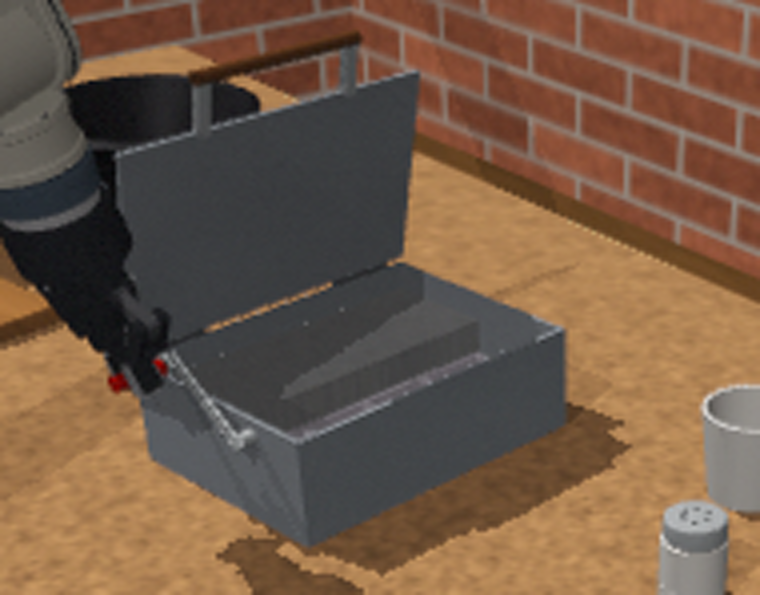

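Lid about 1.39, knob about 5–6 mm past straight. A small extra nudge against the stop, then release and back off.

Request:
apply_moves([
  {"dx":-0.0005,"dy":-0.0018,"dz":-0.0022,"rx":0,"ry":0,"rz":0,"claw":0},
  {"dx":0,"dy":0,"dz":0,"rx":0,"ry":0,"rz":0,"claw":0},
  {"dx":0,"dy":0,"dz":0,"rx":0,"ry":0,"rz":0,"claw":0.3},
  {"dx":0,"dy":0,"dz":0,"rx":0,"ry":0,"rz":0,"claw":0.4},
  {"dx":0,"dy":0,"dz":0,"rx":0,"ry":0,"rz":0,"claw":0.4},
  {"dx":0,"dy":0,"dz":-0.03,"rx":0,"ry":0,"rz":0,"claw":0.4},
  {"dx":0,"dy":0,"dz":-0.05,"rx":0,"ry":0,"rz":0,"claw":0.4},
  {"dx":0,"dy":-0.04,"dz":-0.04,"rx":0,"ry":0,"rz":0,"claw":0.4},
  {"dx":0,"dy":-0.05,"dz":-0.02,"rx":0,"ry":0,"rz":0,"claw":0.4},
  {"dx":0,"dy":0,"dz":0,"rx":0,"ry":0,"rz":0,"claw":0.4},
])

```text
clock: 15.45
tool_pos: [366.4, 91.8, 273.3]
ee_rot: [0.123, -0.055, 0.991, 0.006]
ft_force: [-0.0, 0.2, -0.7]
finger_gap: 0.399
```

```bash
cat >> h.py <<'E'
def shakers(d,im=None,n='top'):
    P=cloud(n,d); m=(P[...,2]>68)&(P[...,2]<92)&(P[...,1]<45)&(P[...,1]>-480)&(P[...,0]>300)&(P[...,0]<760)
    k,lab,s,c=cv2.connectedComponentsWithStats(m.astype(np.uint8))
    for i in range(1,k):
        if s[i,4]>60:
            q=P[lab==i]; (cc,r)=cv2.minEnclosingCircle(q[:,:2].astype(np.float32)); print('blob',s[i,4],np.round(cc,1),round(r,1),q.mean(0).round(1),c[i].round())
E
python3 -c "
from h import *
st()
im,d=shot('side','h'); print(redpin('side',im,d));lidang(d)
c=cv2.resize(im[60:230,170:360],None,fx=4,fy=3.5,interpolation=cv2.INTER_CUBIC); cv2.imwrite('pics/h_sidez.png',c[...,::-1])
im,d=shot('top','h'); print(redpin('top',im,d)); shakers(d)
c=cv2.resize(im[140:290,180:380],None,fx=4,fy=4,interpolation=cv2.INTER_CUBIC); cv2.imwrite('pics/h_topz.png',c[...,::-1])
"
```

```text
t 15.45 chest [-211.2  -80.6  273.3] W [366.4  91.8 273.3] gap 0.399 F [-0.   0.2 -0.7]
yaw y-axis deg 96.39 z [ 0.243  0.025 -0.97 ] j [ 0.   -0.21 -0.41  1.13  0.02 -0.11]
side pin 66 [-177.1    8.7  142. ] xr [-197. -156.]
(np.float64(204.13636363636363), np.float64(166.36363636363637))
lid ang 1.3899740348356446 [ -0.18281918 113.3411641 ]
top pin 43 [-174.8   11.7  141.2] xr [-194. -159.]
(np.float64(230.86046511627907), np.float64(260.3255813953488))
blob 71 [742.5 -56.6] 37.6 [729.  -56.   81.9] [309. 159.]
blob 137 [ 609.1 -138. ] 22.1 [ 608.9 -137.2   79.5] [333. 194.]
blob 140 [ 578.9 -354.9] 23.0 [ 577.5 -354.3   79.5] [399. 203.]
blob 142 [ 468.  -317.5] 21.8 [ 468.5 -317.2   78.9] [389. 236.]
blob 138 [ 430.9 -174.8] 21.7 [ 430.7 -174.4   79.8] [345. 248.]
```

View pics/h_sidez.png

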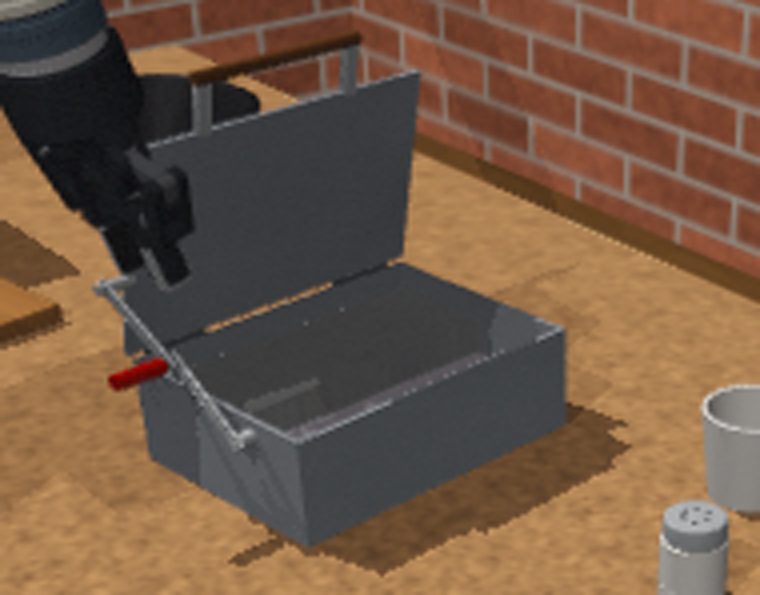

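View pics/h_topz.png

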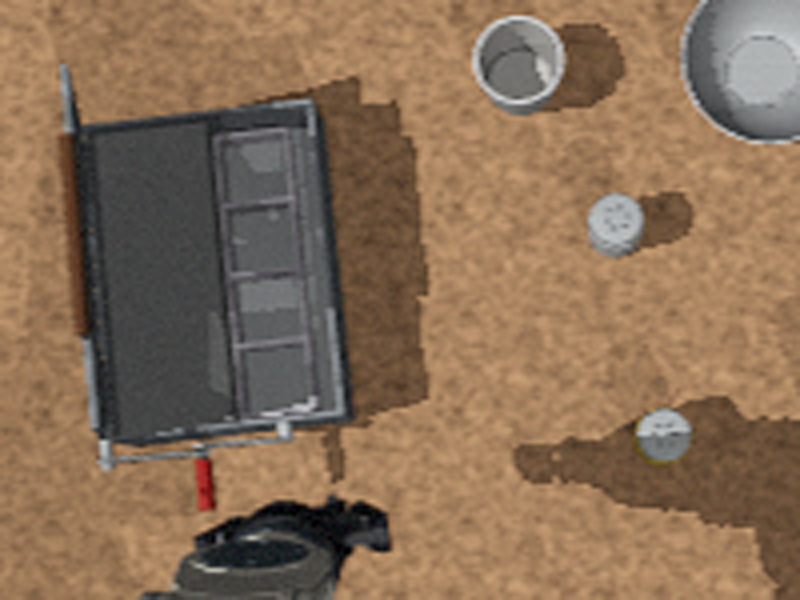

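Stay locked: the bars are visually straight and the knob is at (140,375) in the side crop. The top crop shows the four empty cells. Check the chest model against the image by overlaying the rack's corners.

```bash
python3 -c "
from h import *
z=np.load('pics/h_top.npz'); im=z['im']
c=cv2.resize(im[155:260,195:275],None,fx=7,fy=5.7*1,interpolation=cv2.INTER_CUBIC)
def px(p): u,v=proj('top',toW(p)); return int((u+.5-195)*7),int((v+.5-155)*5.7)
for x in (-120,-60,0,60,120): cv2.line(c,px([x,-5,44]),px([x,-65,44]),(255,0,0),1)
for y in (-5,-65): cv2.line(c,px([-120,y,44]),px([120,y,44]),(255,0,0),1)
for y in (-95,95): cv2.line(c,px([-131,y,100]),px([131,y,100]),(0,255,0),1)
for x in (-131,131): cv2.line(c,px([x,-95,100]),px([x,95,100]),(0,255,0),1)
cv2.imwrite('pics/h_ov.png',c[...,::-1])
"
```

```text
(no output)
```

View pics/h_ov.png

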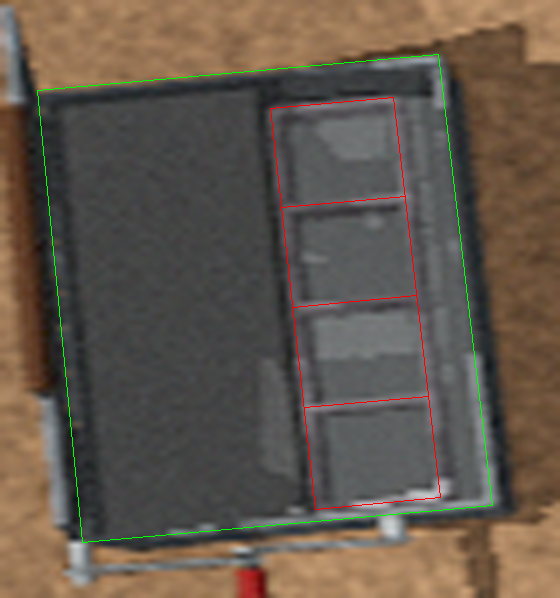

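```bash
python3 -c "
from h import *
z=np.load('pics/h_top.npz'); im=z['im']
g=cv2.cvtColor(im[155:260,225:275],cv2.COLOR_RGB2GRAY)
c=cv2.resize(g,None,fx=12,fy=5.7,interpolation=cv2.INTER_CUBIC); c=np.clip((c.astype(float)-40)*2,0,255).astype(np.uint8)
cv2.imwrite('pics/h_g.png',c)
for v in (175,188,202,208,222,235): print(v,im[v,228:270].mean(-1).round().astype(int))
for v in (175,188,202,208,222,235):
  print(v,[round(proj('top',toW([0,y,h]))[0]+ (proj('top',toW([90,y,h]))[0]-proj('top',toW([0,y,h]))[0])*( (v-proj('top',toW([0,y,h]))[1])/(proj('top',toW([90,y,h]))[1]-proj('top',toW([0,y,h]))[1])),1) for y,h in ((-3,44),(-7,44),(-63,44),(-67,44),(-91,100),(-95,100))])
"
```

```text
175 [ 67  69  73  62  36  82  90  64  61  62  76  84  84  82  85  82  85  96
 100  99 100 102 100 114 100  98 105  89  89  91  77  58  39  54  75  78
  73  90  89  80  74  70]
188 [ 67  68  69  69  65  45  74  84  67  79  94  91  90  93  89  90  88  94
  87  95  85  89  86  89 116 102  79 103 101  87  90  83  61  48  47  64
  83  88  79  83  85  84]
202 [ 71  66  64  66  64  67  45  54  87  81  71  92  91  88  96  93  91  93
  91  93  88  93  92  92  91 100  89  71 101 104  92  93  91  71  46  45
  67  71  77  83  87  88]
208 [ 71  71  68  69  72  69  59  41  73 104 114 124 131 132 131 112  89  83
  83  81  76  66  66  58  73  74  88  86  83  89  95  94  96  90  76  43
  47  71  83  83  77  73]
222 [ 67  67  70  64  81  84  90  87  60  69 104  92  74  95  96  94  93  92
  96  93  96  94  99  96  94  94  94 101 102  82  91  97  92  91 134 124
  53  42  58  77  82  87]
235 [ 74  67  70  70  82  91  87  88  94  67  53  88  82  67  91  92  96  91
  95  95  96  96  95  96  93  96  95  91 100 102  85  75  91  96  95 114
 115  78  34  58  69  70]
175 [np.float64(232.7), np.float64(233.9), np.float64(250.5), np.float64(251.6), np.float64(257.0), np.float64(258.2)]
188 [np.float64(233.9), np.float64(235.1), np.float64(251.7), np.float64(252.9), np.float64(258.3), np.float64(259.5)]
202 [np.float64(235.2), np.float64(236.4), np.float64(253.0), np.float64(254.2), np.float64(259.6), np.float64(260.9)]
208 [np.float64(235.7), np.float64(236.9), np.float64(253.6), np.float64(254.8), np.float64(260.2), np.float64(261.5)]
222 [np.float64(237.0), np.float64(238.2), np.float64(254.9), np.float64(256.1), np.float64(261.6), np.float64(262.8)]
235 [np.float64(238.2), np.float64(239.4), np.float64(256.2), np.float64(257.4), np.float64(262.8), np.float64(264.1)]
```

View pics/h_g.png

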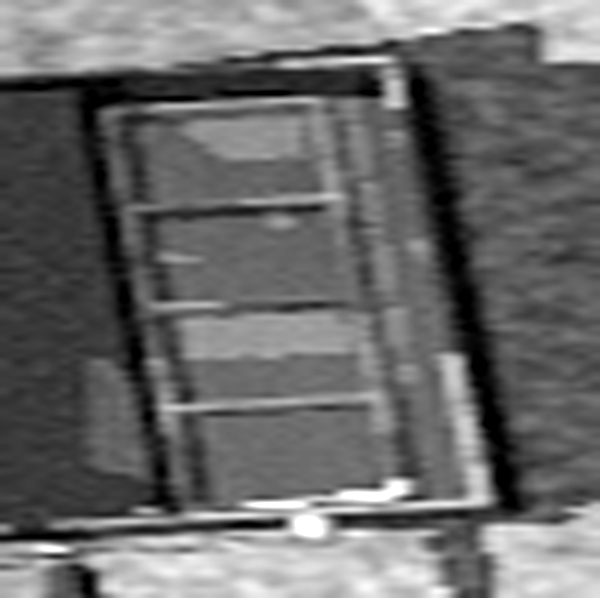

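```bash
python3 -c "
from h import *
z=np.load('pics/h_top.npz'); P=cloud('top',z['d']); l=(P-C0)@Rz(YAW)
for v,u in ((175,231.5),(188,232.5),(202,233.5),(222,235.5),(235,237.5)): print(toC(ray('top',u,v,75)).round(1))
s=(abs(l[...,0])<110)&(abs(l[...,1])<90)
q=l[s]
for a in range(-90,90,4):
  k=(q[:,1]>=a)&(q[:,1]<a+4); print(a,np.median(q[k,2]).round(),end='; ')
"
```

```text
[109.3  -3.6  75. ]
[65.1 -3.1 75. ]
[17.8 -2.2 75. ]
[-49.3  -2.8  75. ]
[-92.8  -5.5  75. ]
-90 96.0; -86 nan; -82 9.0; -78 7.0; -74 7.0; -70 15.0; -66 42.0; -62 26.0; -58 8.0; -54 8.0; -50 9.0; -46 9.0; -42 8.0; -38 8.0; -34 8.0; -30 8.0; -26 10.0; -22 10.0; -18 8.0; -14 8.0; -10 19.0; -6 44.0; -2 69.0; 2 76.0; 6 75.0; 10 74.0; 14 75.0; 18 75.0; 22 74.0; 26 74.0; 30 76.0; 34 75.0; 38 75.0; 42 75.0; 46 75.0; 50 335.0; 54 80.0; 58 87.0; 62 79.0; 66 76.0; 70 76.0; 74 76.0; 78 76.0; 82 75.0; 86 77.0;
  return _methods._mean(a, axis=axis, dtype=dtype,
  ret = ret.dtype.type(ret / rcount)
```

```bash
python3 -c "
from h import *
for t,tcp in (('b',[584.3,38,163.1]),('d',[429.7,159.1,391.4])):
  z=np.load(f'pics/{t}_side.npz'); P=cloud('side',z['d']); im=z['im'].astype(int)
  k=(np.linalg.norm(P[...,:2]-tcp[:2],axis=-1)<55)&(P[...,2]>tcp[2]-40)&(P[...,2]<tcp[2]+40)
  q=P[k]; print(t,len(q),np.percentile(q[:,2],[0,1,2,5,10]).round(1)-tcp[2])
  v,u=np.nonzero(k); i=np.argsort(q[:,2])[:12]; print(np.c_[u[i],v[i],q[i].round()])
"
```

```text
b 222 [-4.8 -3.8 -3.  -1.1  2.5]
[[300. 162. 587.  14. 158.]
 [290. 156. 587.  58. 159.]
 [301. 162. 588.  11. 159.]
 [286. 157. 574.  59. 160.]
 [288. 157. 578.  55. 160.]
 [299. 162. 583.  13. 161.]
 [289. 156. 582.  56. 161.]
 [287. 157. 574.  54. 162.]
 [288. 156. 579.  57. 162.]
 [287. 156. 577.  59. 162.]
 [290. 155. 587.  58. 162.]
 [291. 155. 589.  56. 162.]]
d 331 [-5.4 -4.8 -3.2 -2.5  0.6]
[[207.  76. 429. 178. 386.]
 [205.  76. 425. 180. 386.]
 [216.  80. 431. 137. 387.]
 [210.  75. 438. 178. 387.]
 [217.  80. 433. 135. 387.]
 [206.  76. 426. 176. 387.]
 [203.  76. 419. 178. 388.]
 [204.  76. 420. 176. 388.]
 [213.  80. 423. 136. 388.]
 [217.  79. 434. 137. 388.]
 [218.  79. 436. 135. 388.]
 [214.  80. 425. 135. 389.]]
```

Request:
apply_moves([
  {"dx":0,"dy":0,"dz":-0.01,"rx":0,"ry":0.123,"rz":0,"claw":0.9},
  {"dx":0,"dy":0,"dz":0,"rx":0,"ry":0.123,"rz":0,"claw":0.9},
  {"dx":-0.04,"dy":-0.04,"dz":0,"rx":-0.02,"ry":0,"rz":0,"claw":0.9},
  {"dx":-0.04,"dy":-0.04,"dz":0,"rx":0,"ry":0,"rz":0,"claw":0.9},
  {"dx":-0.04,"dy":-0.04,"dz":0,"rx":0,"ry":0,"rz":0,"claw":0.9},
  {"dx":-0.04,"dy":-0.04,"dz":0,"rx":0,"ry":0,"rz":0,"claw":0.9},
  {"dx":-0.04,"dy":-0.04,"dz":0,"rx":0,"ry":0,"rz":0,"claw":0.9},
  {"dx":0,"dy":0,"dz":0,"rx":0,"ry":0,"rz":0,"claw":0.9},
  {"dx":0,"dy":0,"dz":0,"rx":0,"ry":0,"rz":0,"claw":0.9},
  {"dx":0,"dy":0,"dz":0,"rx":0,"ry":0,"rz":0,"claw":0.9},
])

```text
clock: 16.8
tool_pos: [592.2, -67.1, 263.3]
ee_rot: [-0.014, -0.071, 0.997, 0.011]
ft_force: [-0.0, 0.4, -0.7]
finger_gap: 0.9
```

```bash
python3 -c "
from h import *
st();goW([609,-137.4,140])"
```

```text
t 16.8 chest [  -3.2 -262.2  263.3] W [592.2 -67.1 263.3] gap 0.9 F [-0.   0.4 -0.7]
yaw y-axis deg 98.09 z [-0.03   0.02  -0.999] j [-0.26  0.36  0.22  1.47  0.01 -0.4 ]
tool delta mm [-10.  -74.9 121.3]
```

Request:
apply_moves([
  {"dx":0,"dy":0,"dz":0,"rx":0.02,"ry":-0.03,"rz":0.035,"claw":0.9},
  {"dx":-0.005,"dy":-0.036,"dz":0.03,"rx":0,"ry":0,"rz":0,"claw":0.9},
  {"dx":-0.005,"dy":-0.036,"dz":0.03,"rx":0,"ry":0,"rz":0,"claw":0.9},
  {"dx":0,"dy":0,"dz":0.03,"rx":0,"ry":0,"rz":0,"claw":0.9},
  {"dx":0,"dy":0,"dz":0.025,"rx":0,"ry":0,"rz":0,"claw":0.9},
  {"dx":0,"dy":0,"dz":0,"rx":0,"ry":0,"rz":0,"claw":0.9},
  {"dx":0,"dy":0,"dz":0,"rx":0,"ry":0,"rz":0,"claw":0.9},
  {"dx":0,"dy":0,"dz":0,"rx":0,"ry":0,"rz":0,"claw":0.9},
  {"dx":0,"dy":0,"dz":0,"rx":0,"ry":0,"rz":0,"claw":0.9},
  {"dx":0,"dy":0,"dz":0,"rx":0,"ry":0,"rz":0,"claw":0.9},
])

```text
clock: 18.05
tool_pos: [609.6, -130.4, 155.2]
ee_rot: [0.008, -0.058, 0.998, -0.001]
ft_force: [0.1, -0.6, -0.7]
finger_gap: 0.897
```

```bash
python3 -c "
from h import *
st();goW([609,-137.4,72])"
```

```text
t 18.05 chest [   7.5 -327.   155.2] W [ 609.6 -130.4  155.2] gap 0.897 F [ 0.1 -0.6 -0.7]
yaw y-axis deg 96.63 z [ 0.016 -0.001 -1.   ] j [-0.35  0.41  0.02  1.17  0.   -0.46]
tool delta mm [ 2.7 -6.7 83.2]
```

Request:
apply_moves([
  {"dx":0.001,"dy":-0.0065,"dz":0,"rx":0,"ry":0.012,"rz":0.008,"claw":0.9},
  {"dx":0,"dy":0,"dz":0.025,"rx":0,"ry":0,"rz":0,"claw":0.9},
  {"dx":0,"dy":0,"dz":0.025,"rx":0,"ry":0,"rz":0,"claw":0.9},
  {"dx":0,"dy":0,"dz":0.02,"rx":0,"ry":0,"rz":0,"claw":0.9},
  {"dx":0,"dy":0,"dz":0.012,"rx":0,"ry":0,"rz":0,"claw":0.9},
  {"dx":0,"dy":0,"dz":0,"rx":0,"ry":0,"rz":0,"claw":0.9},
  {"dx":0,"dy":0,"dz":0,"rx":0,"ry":0,"rz":0,"claw":0.9},
  {"dx":0,"dy":0,"dz":0,"rx":0,"ry":0,"rz":0,"claw":0.9},
  {"dx":0,"dy":0,"dz":0,"rx":0,"ry":0,"rz":0,"claw":0.9},
  {"dx":0,"dy":0,"dz":0,"rx":0,"ry":0,"rz":0,"claw":0.9},
])

```text
clock: 19.3
tool_pos: [611.7, -140.6, 74.0]
ee_rot: [0.003, -0.052, 0.999, -0.003]
ft_force: [-0.9, -1.2, 0.3]
finger_gap: 0.898
```

```bash
python3 -c "
from h import *
st();goW([609,-137.4,72])"
```

```text
t 19.3 chest [   8.5 -337.3   74. ] W [ 611.7 -140.6   74. ] gap 0.898 F [-0.9 -1.2  0.3]
yaw y-axis deg 95.98 z [ 0.007 -0.005 -1.   ] j [-0.36  0.47 -0.09  1.   -0.   -0.46]
tool delta mm [2.4 3.5 2. ]
```

Request:
apply_moves([
  {"dx":0.0024,"dy":0.0035,"dz":0.002,"rx":0,"ry":0,"rz":0,"claw":0.9},
  {"dx":0,"dy":0,"dz":0,"rx":0,"ry":0,"rz":0,"claw":0.7},
  {"dx":0,"dy":0,"dz":0,"rx":0,"ry":0,"rz":0,"claw":0.55},
  {"dx":0,"dy":0,"dz":0,"rx":0,"ry":0,"rz":0,"claw":0.4},
  {"dx":0,"dy":0,"dz":0,"rx":0,"ry":0,"rz":0,"claw":0.3},
  {"dx":0,"dy":0,"dz":0,"rx":0,"ry":0,"rz":0,"claw":0.3},
  {"dx":0,"dy":0,"dz":0,"rx":0,"ry":0,"rz":0,"claw":0.3},
  {"dx":0,"dy":0,"dz":-0.02,"rx":0,"ry":0,"rz":0,"claw":0.3},
  {"dx":0,"dy":0,"dz":-0.03,"rx":0,"ry":0,"rz":0,"claw":0.3},
  {"dx":0,"dy":0,"dz":0,"rx":0,"ry":0,"rz":0,"claw":0.3},
])

```text
clock: 20.55
tool_pos: [607.8, -136.6, 121.9]
ee_rot: [0.002, -0.052, 0.999, -0.002]
ft_force: [0.2, 0.4, -2.0]
finger_gap: 0.487
```

```bash
python3 -c "
from h import *
st();
im,d=shot('side','i')
c=cv2.resize(im[100:270,220:420],None,fx=4,fy=3.5,interpolation=cv2.INTER_CUBIC); cv2.imwrite('pics/i_sidez.png',c[...,::-1])
"
```

```text
t 20.55 chest [   5.1 -332.9  121.9] W [ 607.8 -136.6  121.9] gap 0.487 F [ 0.2  0.4 -2. ]
yaw y-axis deg 95.99 z [ 0.004 -0.004 -1.   ] j [-0.35  0.43 -0.02  1.11 -0.   -0.46]
```

View pics/i_sidez.png

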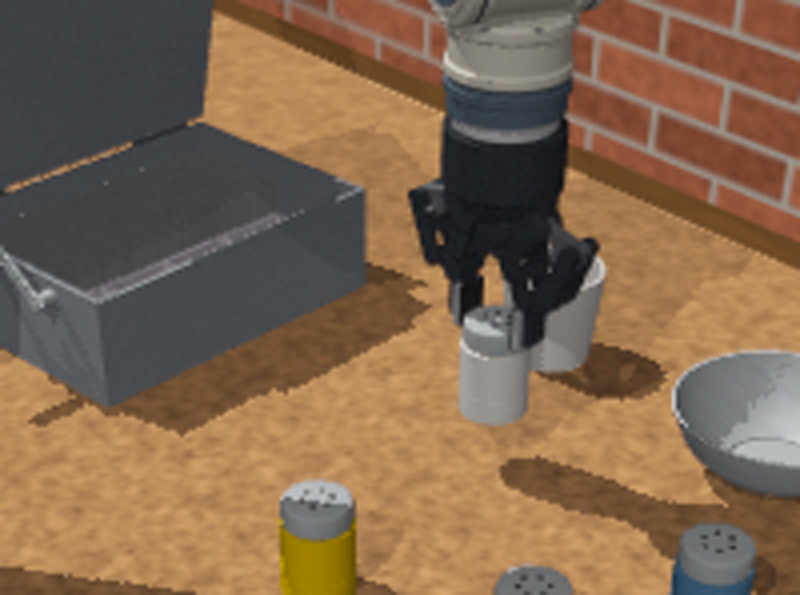

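The white shaker hangs upright in the jaws. Transport to cell 3.

Request:
apply_moves([
  {"dx":0,"dy":0,"dz":-0.04,"rx":0,"ry":0,"rz":0,"claw":0.3},
  {"dx":0,"dy":0.02,"dz":-0.04,"rx":0,"ry":0,"rz":0,"claw":0.3},
  {"dx":-0.015,"dy":0.04,"dz":-0.02,"rx":0,"ry":0,"rz":0,"claw":0.3},
  {"dx":-0.02,"dy":0.045,"dz":0,"rx":0,"ry":0,"rz":0,"claw":0.3},
  {"dx":-0.02,"dy":0.045,"dz":0,"rx":0,"ry":0,"rz":0,"claw":0.3},
  {"dx":-0.02,"dy":0.045,"dz":0,"rx":0,"ry":0,"rz":0,"claw":0.3},
  {"dx":-0.01,"dy":0.04,"dz":0,"rx":0,"ry":0,"rz":0,"claw":0.3},
  {"dx":0,"dy":0.03,"dz":0,"rx":0,"ry":0,"rz":0,"claw":0.3},
  {"dx":0,"dy":0,"dz":0,"rx":0,"ry":0,"rz":0,"claw":0.3},
  {"dx":0,"dy":0,"dz":0,"rx":0,"ry":0,"rz":0,"claw":0.3},
])

```text
clock: 21.85
tool_pos: [662.9, 144.1, 203.9]
ee_rot: [-0.01, -0.051, 0.999, -0.0]
ft_force: [0.6, -0.3, -2.1]
finger_gap: 0.486
```

```bash
python3 -c "
from h import *
st();goC([90,-35,200])"
```

```text
t 21.85 chest [ 89.2 -59.6 203.9] W [662.9 144.1 203.9] gap 0.486 F [ 0.6 -0.3 -2.1]
yaw y-axis deg 95.84 z [-0.021 -0.001 -1.   ] j [ 0.09  0.51  0.32  1.4   0.   -0.01]
tool delta mm [-0.8 24.6  3.9]
```

Request:
apply_moves([
  {"dx":0,"dy":0.012,"dz":0,"rx":0,"ry":-0.018,"rz":0,"claw":0.3},
  {"dx":0,"dy":0.012,"dz":0,"rx":0,"ry":0,"rz":0,"claw":0.3},
  {"dx":0,"dy":0,"dz":0,"rx":0,"ry":0,"rz":0,"claw":0.3},
  {"dx":0,"dy":0,"dz":0,"rx":0,"ry":0,"rz":0,"claw":0.3},
  {"dx":0,"dy":0,"dz":0,"rx":0,"ry":0,"rz":0,"claw":0.3},
  {"dx":0,"dy":0,"dz":0,"rx":0,"ry":0,"rz":0,"claw":0.3},
  {"dx":0,"dy":0,"dz":0,"rx":0,"ry":0,"rz":0,"claw":0.3},
  {"dx":0,"dy":0,"dz":0,"rx":0,"ry":0,"rz":0,"claw":0.3},
  {"dx":0,"dy":0,"dz":0,"rx":0,"ry":0,"rz":0,"claw":0.3},
  {"dx":0,"dy":0,"dz":0,"rx":0,"ry":0,"rz":0,"claw":0.3},
])

```text
clock: 23.1
tool_pos: [660.7, 166.5, 203.6]
ee_rot: [-0.001, -0.049, 0.999, 0.0]
ft_force: [-0.5, 0.3, -0.7]
finger_gap: 0.488
```

```bash
python3 -c "
from h import *
st();goC([90,-35,80])
im,d=shot('side','j')
c=cv2.resize(im[60:230,190:390],None,fx=4,fy=3.5,interpolation=cv2.INTER_CUBIC); cv2.imwrite('pics/j_sidez.png',c[...,::-1])
"
```

```text
t 23.1 chest [ 89.3 -37.1 203.6] W [660.7 166.5 203.6] gap 0.488 F [-0.5  0.3 -0.7]
yaw y-axis deg 95.62 z [-0.002  0.001 -1.   ] j [0.12 0.5  0.3  1.38 0.   0.03]
tool delta mm [ -0.8   2.  123.6]
```

View pics/j_sidez.png

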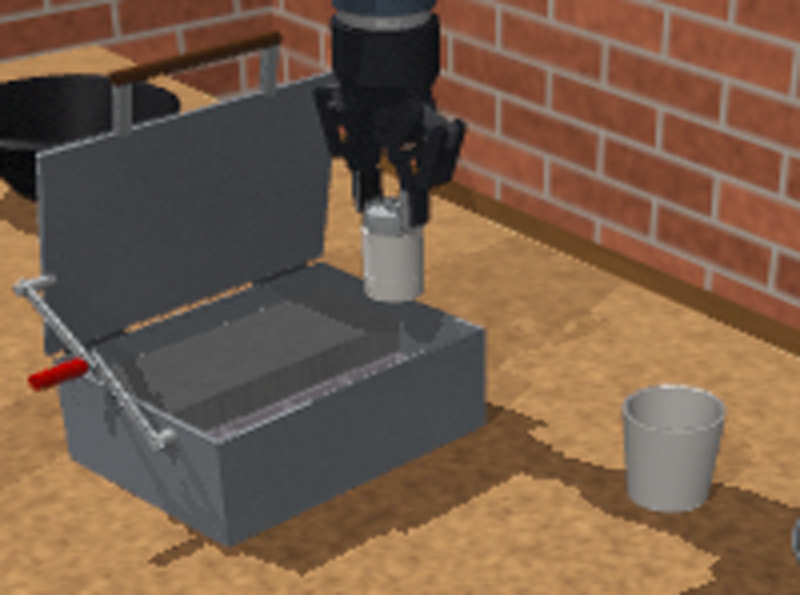

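The white shaker hangs above cell 3. Lowering.

Request:
apply_moves([
  {"dx":-0.0008,"dy":0.002,"dz":0,"rx":0,"ry":0,"rz":0,"claw":0.3},
  {"dx":0,"dy":0,"dz":0.025,"rx":0,"ry":0,"rz":0,"claw":0.3},
  {"dx":0,"dy":0,"dz":0.025,"rx":0,"ry":0,"rz":0,"claw":0.3},
  {"dx":0,"dy":0,"dz":0.02,"rx":0,"ry":0,"rz":0,"claw":0.3},
  {"dx":0,"dy":0,"dz":0.02,"rx":0,"ry":0,"rz":0,"claw":0.3},
  {"dx":0,"dy":0,"dz":0.015,"rx":0,"ry":0,"rz":0,"claw":0.3},
  {"dx":0,"dy":0,"dz":0,"rx":0,"ry":0,"rz":0,"claw":0.3},
  {"dx":0,"dy":0,"dz":0,"rx":0,"ry":0,"rz":0,"claw":0.3},
  {"dx":0,"dy":0,"dz":0,"rx":0,"ry":0,"rz":0,"claw":0.3},
  {"dx":0,"dy":0,"dz":0,"rx":0,"ry":0,"rz":0,"claw":0.3},
])

```text
clock: 24.4
tool_pos: [662.9, 169.9, 98.4]
ee_rot: [0.002, -0.049, 0.999, 0.001]
ft_force: [-0.1, -0.2, -2.6]
finger_gap: 0.486
```

```bash
python3 -c "
from h import *
st();goC([90,-35,81])
"
```

```text
t 24.4 chest [ 91.9 -33.9  98.4] W [662.9 169.9  98.4] gap 0.486 F [-0.1 -0.2 -2.6]
yaw y-axis deg 95.65 z [ 0.003  0.001 -1.   ] j [0.13 0.55 0.11 1.13 0.   0.03]
tool delta mm [ 2.  -1.1 17.4]
```

Request:
apply_moves([
  {"dx":0.002,"dy":-0.001,"dz":0.008,"rx":0,"ry":0,"rz":0,"claw":0.3},
  {"dx":0,"dy":0,"dz":0.006,"rx":0,"ry":0,"rz":0,"claw":0.3},
  {"dx":0,"dy":0,"dz":0.002,"rx":0,"ry":0,"rz":0,"claw":0.3},
  {"dx":0,"dy":0,"dz":0,"rx":0,"ry":0,"rz":0,"claw":0.3},
  {"dx":0,"dy":0,"dz":0,"rx":0,"ry":0,"rz":0,"claw":0.3},
  {"dx":0,"dy":0,"dz":0,"rx":0,"ry":0,"rz":0,"claw":0.3},
  {"dx":0,"dy":0,"dz":0,"rx":0,"ry":0,"rz":0,"claw":0.3},
  {"dx":0,"dy":0,"dz":0,"rx":0,"ry":0,"rz":0,"claw":0.3},
  {"dx":0,"dy":0,"dz":0,"rx":0,"ry":0,"rz":0,"claw":0.3},
  {"dx":0,"dy":0,"dz":0,"rx":0,"ry":0,"rz":0,"claw":0.3},
])

```text
clock: 25.65
tool_pos: [661.2, 168.6, 81.9]
ee_rot: [0.002, -0.049, 0.999, 0.001]
ft_force: [0.1, 0.5, -2.1]
finger_gap: 0.49
```

```bash
python3 -c "
from h import *
st();goC([90,-35,80])
"
```

```text
t 25.65 chest [ 90.  -35.   81.9] W [661.2 168.6  81.9] gap 0.49 F [ 0.1  0.5 -2.1]
yaw y-axis deg 95.65 z [ 0.004  0.001 -1.   ] j [0.13 0.55 0.08 1.09 0.   0.03]
tool delta mm [ 0.  -0.   1.9]
```

Request:
apply_moves([
  {"dx":0,"dy":0,"dz":0.0015,"rx":0,"ry":0,"rz":0,"claw":0.3},
  {"dx":0,"dy":0,"dz":0,"rx":0,"ry":0,"rz":0,"claw":0.3},
  {"dx":0,"dy":0,"dz":0,"rx":0,"ry":0,"rz":0,"claw":0.6},
  {"dx":0,"dy":0,"dz":0,"rx":0,"ry":0,"rz":0,"claw":0.65},
  {"dx":0,"dy":0,"dz":0,"rx":0,"ry":0,"rz":0,"claw":0.65},
  {"dx":0,"dy":0,"dz":-0.02,"rx":0,"ry":0,"rz":0,"claw":0.65},
  {"dx":0,"dy":0,"dz":-0.04,"rx":0,"ry":0,"rz":0,"claw":0.65},
  {"dx":0,"dy":-0.02,"dz":-0.05,"rx":0,"ry":0,"rz":0,"claw":0.65},
  {"dx":0.02,"dy":-0.05,"dz":-0.03,"rx":0,"ry":0,"rz":0,"claw":0.9},
  {"dx":0.02,"dy":-0.05,"dz":0,"rx":0,"ry":0,"rz":0,"claw":0.9},
])

```text
clock: 26.9
tool_pos: [632.8, 45.4, 223.6]
ee_rot: [0.002, -0.052, 0.999, 0.0]
ft_force: [-0.2, -0.1, -1.0]
finger_gap: 0.9
```

```bash
cat >> h.py <<'E'
def rack(d):
    P=cloud('top',d); l=(P-C0)@Rz(YAW)
    m=(abs(l[...,0])<125)&(l[...,1]<-8)&(l[...,1]>-72)&(l[...,2]>78)&(l[...,2]<98)
    k,lab,s,c=cv2.connectedComponentsWithStats(m.astype(np.uint8))
    for i in range(1,k):
        if s[i,4]>40:
            q=l[lab==i]; (cc,r)=cv2.minEnclosingCircle(q[:,:2].astype(np.float32)); print('rack',s[i,4],np.round(cc,1),round(r,1),q.mean(0).round(1))
E
python3 -c "
from h import *
st()
im,d=shot('top','k'); shakers(d); rack(d)
c=cv2.resize(im[140:290,180:430],None,fx=3.2,fy=3.2,interpolation=cv2.INTER_CUBIC); cv2.imwrite('pics/k_topz.png',c[...,::-1])
"
```

```text
t 26.9 chest [  48.9 -154.5  223.6] W [632.8  45.4 223.6] gap 0.9 F [-0.2 -0.1 -1. ]
yaw y-axis deg 95.98 z [ 0.004  0.001 -1.   ] j [-0.06  0.41  0.2   1.36  0.   -0.17]
blob 65 [741.8 -57. ] 37.4 [729.3 -55.3  82.1] [308. 159.]
blob 140 [ 577.2 -355.5] 22.0 [ 577.5 -354.5   79.9] [399. 203.]
blob 139 [ 468.5 -317.1] 21.6 [ 468.7 -317.3   79.4] [389. 236.]
blob 137 [ 430.9 -174.4] 21.6 [ 430.8 -174.2   79.6] [345. 248.]
```

View pics/k_topz.png

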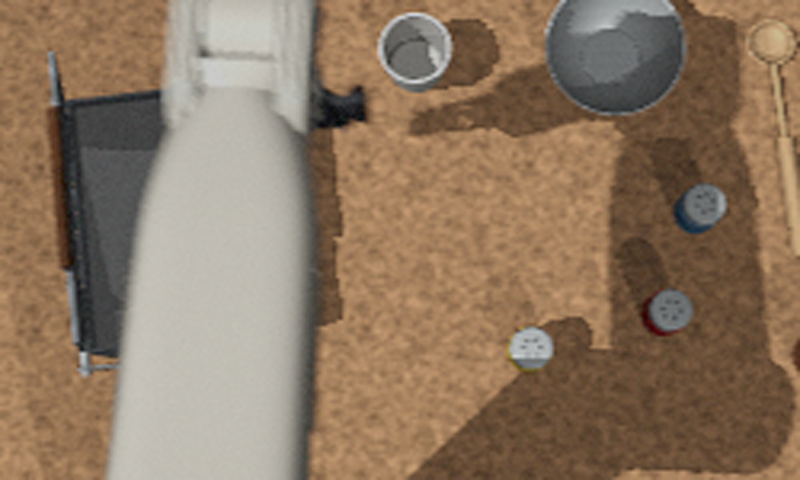

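Request:
apply_moves([
  {"dx":0.012,"dy":-0.046,"dz":0,"rx":0,"ry":0,"rz":0,"claw":0.8},
  {"dx":0.012,"dy":-0.046,"dz":0,"rx":0,"ry":0,"rz":0,"claw":0.8},
  {"dx":0.012,"dy":-0.046,"dz":0,"rx":0,"ry":0,"rz":0,"claw":0.8},
  {"dx":0.012,"dy":-0.046,"dz":0,"rx":0,"ry":0,"rz":0,"claw":0.8},
  {"dx":0.012,"dy":-0.046,"dz":0.01,"rx":0,"ry":0,"rz":0,"claw":0.8},
  {"dx":0.012,"dy":-0.046,"dz":0.02,"rx":0,"ry":0,"rz":0,"claw":0.8},
  {"dx":0.012,"dy":-0.046,"dz":0.02,"rx":0,"ry":0,"rz":0,"claw":0.8},
  {"dx":0.006,"dy":-0.03,"dz":0.02,"rx":0,"ry":0,"rz":0,"claw":0.8},
  {"dx":0,"dy":0,"dz":0,"rx":0,"ry":0,"rz":0,"claw":0.8},
  {"dx":0,"dy":0,"dz":0,"rx":0,"ry":0,"rz":0,"claw":0.8},
])

```text
clock: 28.2
tool_pos: [574.4, -332.5, 152.8]
ee_rot: [0.003, -0.049, 0.999, -0.001]
ft_force: [-0.2, 0.8, 0.1]
finger_gap: 0.799
```

```bash
python3 -c "
from h import *
st();goW([577.5,-354.7,130])
im,d=shot('top','l'); shakers(d); rack(d)
c=cv2.resize(im[140:290,180:430],None,fx=3.2,fy=3.2,interpolation=cv2.INTER_CUBIC); cv2.imwrite('pics/l_topz.png',c[...,::-1])
"
```

```text
t 28.2 chest [ -48.7 -524.3  152.8] W [ 574.4 -332.5  152.8] gap 0.799 F [-0.2  0.8  0.1]
yaw y-axis deg 95.62 z [ 0.006 -0.002 -1.   ] j [-0.65  0.48  0.14  1.23  0.   -0.75]
tool delta mm [ -0.8 -22.3  22.9]
blob 67 [742.5 -56.9] 37.3 [727.6 -55.1  82. ] [308. 159.]
rack 133 [ 90.4 -35.3] 22.1 [ 89.6 -36.1  87.5]
```

View pics/l_topz.png

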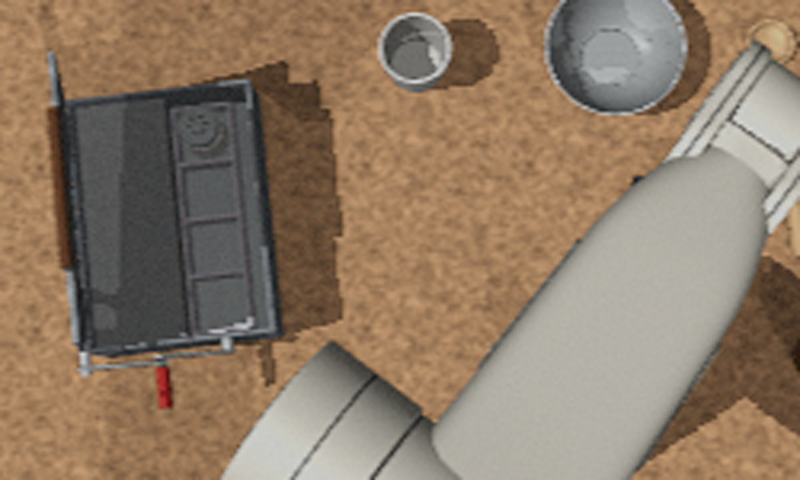

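White stands at chest (90,−36) with its top at 87.5, so it is on the floor of cell 3. Continue to blue.

Request:
apply_moves([
  {"dx":0,"dy":-0.011,"dz":0.01,"rx":0,"ry":0.003,"rz":0,"claw":0.8},
  {"dx":0,"dy":-0.011,"dz":0.012,"rx":0,"ry":0,"rz":0,"claw":0.8},
  {"dx":0,"dy":0,"dz":0,"rx":0,"ry":0,"rz":0,"claw":0.8},
  {"dx":0,"dy":0,"dz":0,"rx":0,"ry":0,"rz":0,"claw":0.8},
  {"dx":0,"dy":0,"dz":0,"rx":0,"ry":0,"rz":0,"claw":0.8},
  {"dx":0,"dy":0,"dz":0,"rx":0,"ry":0,"rz":0,"claw":0.8},
  {"dx":0,"dy":0,"dz":0,"rx":0,"ry":0,"rz":0,"claw":0.8},
  {"dx":0,"dy":0,"dz":0,"rx":0,"ry":0,"rz":0,"claw":0.8},
  {"dx":0,"dy":0,"dz":0,"rx":0,"ry":0,"rz":0,"claw":0.8},
  {"dx":0,"dy":0,"dz":0,"rx":0,"ry":0,"rz":0,"claw":0.8},
])

```text
clock: 29.5
tool_pos: [578.3, -353.5, 131.5]
ee_rot: [0.002, -0.051, 0.999, -0.002]
ft_force: [-0.1, 0.7, -0.7]
finger_gap: 0.794
```

```bash
python3 -c "
from h import *
st();goW([577.5,-354.7,72])
im,d=shot('side','m')
c=cv2.resize(im[150:350,240:500],None,fx=3,fy=3,interpolation=cv2.INTER_CUBIC); cv2.imwrite('pics/m_sidez.png',c[...,::-1])
"
```

```text
t 29.5 chest [ -46.9 -545.6  131.5] W [ 578.3 -353.5  131.5] gap 0.794 F [-0.1  0.7 -0.7]
yaw y-axis deg 95.84 z [ 0.005 -0.004 -1.   ] j [-0.67  0.51  0.15  1.19 -0.   -0.77]
tool delta mm [ 1.2 -0.8 59.5]
```

View pics/m_sidez.png

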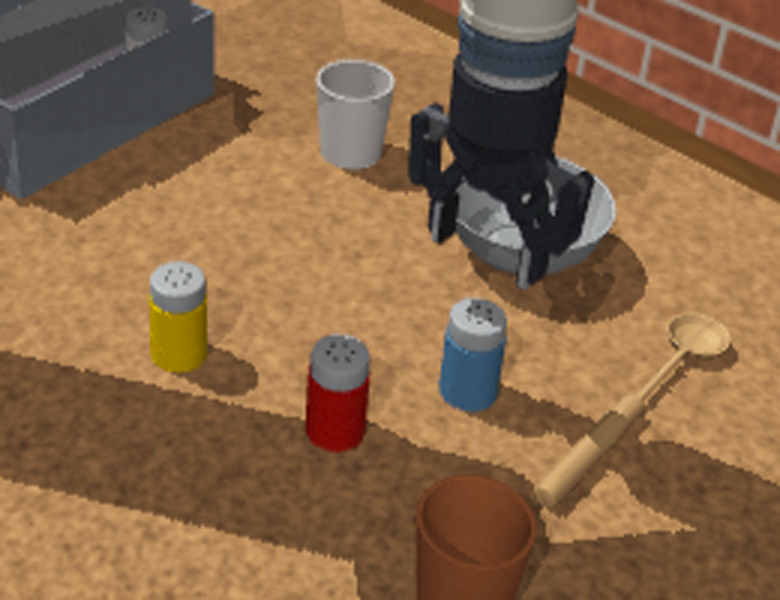

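The jaws straddle above blue (475,350), which hasn't moved. Descend and grip.

Request:
apply_moves([
  {"dx":0.001,"dy":-0.001,"dz":0.025,"rx":0,"ry":0,"rz":0,"claw":0.8},
  {"dx":0,"dy":0,"dz":0.02,"rx":0,"ry":0,"rz":0,"claw":0.8},
  {"dx":0,"dy":0,"dz":0.012,"rx":0,"ry":0,"rz":0,"claw":0.8},
  {"dx":0,"dy":0,"dz":0,"rx":0,"ry":0,"rz":0,"claw":0.8},
  {"dx":0,"dy":0,"dz":0,"rx":0,"ry":0,"rz":0,"claw":0.8},
  {"dx":0,"dy":0,"dz":0,"rx":0,"ry":0,"rz":0,"claw":0.8},
  {"dx":0,"dy":0,"dz":0,"rx":0,"ry":0,"rz":0,"claw":0.8},
  {"dx":0,"dy":0,"dz":0,"rx":0,"ry":0,"rz":0,"claw":0.8},
  {"dx":0,"dy":0,"dz":0,"rx":0,"ry":0,"rz":0,"claw":0.8},
  {"dx":0,"dy":0,"dz":0,"rx":0,"ry":0,"rz":0,"claw":0.8},
])

```text
clock: 30.8
tool_pos: [579.0, -355.8, 76.2]
ee_rot: [0.004, -0.051, 0.999, -0.004]
ft_force: [-0.2, -0.8, -0.4]
finger_gap: 0.801
```

```bash
python3 -c "
from h import *
st();goW([577.5,-354.7,72])"
```

```text
t 30.8 chest [ -46.5 -547.9   76.2] W [ 579.  -355.8   76.2] gap 0.801 F [-0.2 -0.8 -0.4]
yaw y-axis deg 95.85 z [ 0.009 -0.007 -1.   ] j [-0.67  0.55  0.06  1.07 -0.   -0.78]
tool delta mm [1.4 1.3 4.2]
```

Request:
apply_moves([
  {"dx":0.0014,"dy":0.0013,"dz":0.0042,"rx":-0.006,"ry":0.008,"rz":0,"claw":0.8},
  {"dx":0,"dy":0,"dz":0,"rx":0,"ry":0,"rz":0,"claw":0.6},
  {"dx":0,"dy":0,"dz":0,"rx":0,"ry":0,"rz":0,"claw":0.45},
  {"dx":0,"dy":0,"dz":0,"rx":0,"ry":0,"rz":0,"claw":0.3},
  {"dx":0,"dy":0,"dz":0,"rx":0,"ry":0,"rz":0,"claw":0.3},
  {"dx":0,"dy":0,"dz":0,"rx":0,"ry":0,"rz":0,"claw":0.3},
  {"dx":0,"dy":0,"dz":-0.03,"rx":0,"ry":0,"rz":0,"claw":0.3},
  {"dx":0,"dy":0,"dz":-0.04,"rx":0,"ry":0,"rz":0,"claw":0.3},
  {"dx":0,"dy":0,"dz":-0.045,"rx":0,"ry":0,"rz":0,"claw":0.3},
  {"dx":0,"dy":0.02,"dz":-0.02,"rx":0,"ry":0,"rz":0,"claw":0.3},
])

```text
clock: 32.05
tool_pos: [574.2, -334.1, 206.3]
ee_rot: [-0.003, -0.05, 0.999, 0.001]
ft_force: [0.5, 0.3, -1.4]
finger_gap: 0.489
```

```bash
python3 -c "
from h import *
st();goC([30,-35,205])"
```

```text
t 32.05 chest [ -49.1 -525.8  206.3] W [ 574.2 -334.1  206.3] gap 0.489 F [ 0.5  0.3 -1.4]
yaw y-axis deg 95.75 z [-0.006  0.003 -1.   ] j [-0.65  0.47  0.26  1.37 -0.   -0.75]
tool delta mm [-77.  491.2   2.5]
```

Request:
apply_moves([
  {"dx":-0.008,"dy":0.035,"dz":0,"rx":0,"ry":0,"rz":0,"claw":0.3},
  {"dx":-0.008,"dy":0.05,"dz":0,"rx":0,"ry":0,"rz":0,"claw":0.3},
  {"dx":-0.008,"dy":0.05,"dz":0,"rx":0,"ry":0,"rz":0,"claw":0.3},
  {"dx":-0.008,"dy":0.05,"dz":0,"rx":0,"ry":0,"rz":0,"claw":0.3},
  {"dx":-0.008,"dy":0.05,"dz":0,"rx":0,"ry":0,"rz":0,"claw":0.3},
  {"dx":-0.008,"dy":0.05,"dz":0,"rx":0,"ry":0,"rz":0,"claw":0.3},
  {"dx":-0.008,"dy":0.05,"dz":0,"rx":0,"ry":0,"rz":0,"claw":0.3},
  {"dx":-0.008,"dy":0.05,"dz":0,"rx":0,"ry":0,"rz":0,"claw":0.3},
  {"dx":-0.006,"dy":0.035,"dz":0,"rx":0,"ry":0,"rz":0,"claw":0.3},
  {"dx":0,"dy":0.01,"dz":0,"rx":0,"ry":0,"rz":0,"claw":0.3},
])

```text
clock: 33.3
tool_pos: [592.3, 124.0, 200.0]
ee_rot: [-0.009, -0.052, 0.999, 0.004]
ft_force: [0.5, -0.7, -2.3]
finger_gap: 0.486
```

```bash
python3 -c "
from h import *
st();goC([30,-35,200])"
```

```text
t 33.3 chest [ 16.9 -72.2 200. ] W [592.3 124.  200. ] gap 0.486 F [ 0.5 -0.7 -2.3]
yaw y-axis deg 95.94 z [-0.018  0.007 -1.   ] j [ 0.06  0.38  0.09  1.31  0.01 -0.04]
tool delta mm [-13.1  37.2   0.1]
```

Request:
apply_moves([
  {"dx":-0.006,"dy":0.018,"dz":0,"rx":0.006,"ry":-0.016,"rz":0,"claw":0.3},
  {"dx":-0.006,"dy":0.018,"dz":0,"rx":0,"ry":0,"rz":0,"claw":0.3},
  {"dx":0,"dy":0,"dz":0,"rx":0,"ry":0,"rz":0,"claw":0.3},
  {"dx":0,"dy":0,"dz":0,"rx":0,"ry":0,"rz":0,"claw":0.3},
  {"dx":0,"dy":0,"dz":0,"rx":0,"ry":0,"rz":0,"claw":0.3},
  {"dx":0,"dy":0,"dz":0,"rx":0,"ry":0,"rz":0,"claw":0.3},
  {"dx":0,"dy":0,"dz":0,"rx":0,"ry":0,"rz":0,"claw":0.3},
  {"dx":0,"dy":0,"dz":0,"rx":0,"ry":0,"rz":0,"claw":0.3},
  {"dx":0,"dy":0,"dz":0,"rx":0,"ry":0,"rz":0,"claw":0.3},
  {"dx":0,"dy":0,"dz":0,"rx":0,"ry":0,"rz":0,"claw":0.3},
])

```text
clock: 34.55
tool_pos: [600.4, 161.1, 199.1]
ee_rot: [-0.001, -0.05, 0.999, 0.001]
ft_force: [0.7, -0.2, -0.7]
finger_gap: 0.493
```

```bash
python3 -c "
from h import *
st();goC([30,-35,98])"
```

```text
t 34.55 chest [ 28.8 -36.1 199.1] W [600.4 161.1 199.1] gap 0.493 F [ 0.7 -0.2 -0.7]
yaw y-axis deg 95.77 z [-0.002  0.001 -1.   ] j [0.13 0.4  0.12 1.3  0.   0.03]
tool delta mm [ -1.4   0.9 101.1]
```

Request:
apply_moves([
  {"dx":0,"dy":0,"dz":0.025,"rx":0,"ry":0,"rz":0,"claw":0.3},
  {"dx":0,"dy":0,"dz":0.025,"rx":0,"ry":0,"rz":0,"claw":0.3},
  {"dx":0,"dy":0,"dz":0.02,"rx":0,"ry":0,"rz":0,"claw":0.3},
  {"dx":0,"dy":0,"dz":0.018,"rx":0,"ry":0,"rz":0,"claw":0.3},
  {"dx":0,"dy":0,"dz":0.012,"rx":0,"ry":0,"rz":0,"claw":0.3},
  {"dx":0,"dy":0,"dz":0,"rx":0,"ry":0,"rz":0,"claw":0.3},
  {"dx":0,"dy":0,"dz":0,"rx":0,"ry":0,"rz":0,"claw":0.3},
  {"dx":0,"dy":0,"dz":0,"rx":0,"ry":0,"rz":0,"claw":0.3},
  {"dx":0,"dy":0,"dz":0,"rx":0,"ry":0,"rz":0,"claw":0.3},
  {"dx":0,"dy":0,"dz":0,"rx":0,"ry":0,"rz":0,"claw":0.3},
])

```text
clock: 35.8
tool_pos: [601.9, 161.8, 99.2]
ee_rot: [0.002, -0.051, 0.999, 0.001]
ft_force: [-0.2, -0.1, -0.9]
finger_gap: 0.489
```

```bash
python3 -c "
from h import *
st();goC([30,-35,81])"
```

```text
t 35.8 chest [ 30.3 -35.6  99.2] W [601.9 161.8  99.2] gap 0.489 F [-0.2 -0.1 -0.9]
yaw y-axis deg 95.79 z [ 0.004  0.002 -1.   ] j [ 0.13  0.45 -0.06  1.06  0.    0.03]
tool delta mm [ 0.4  0.6 18.2]
```

Request:
apply_moves([
  {"dx":0,"dy":0.0005,"dz":0.008,"rx":0,"ry":0,"rz":0,"claw":0.3},
  {"dx":0,"dy":0,"dz":0.006,"rx":0,"ry":0,"rz":0,"claw":0.3},
  {"dx":0,"dy":0,"dz":0.0035,"rx":0,"ry":0,"rz":0,"claw":0.3},
  {"dx":0,"dy":0,"dz":0,"rx":0,"ry":0,"rz":0,"claw":0.3},
  {"dx":0,"dy":0,"dz":0,"rx":0,"ry":0,"rz":0,"claw":0.3},
  {"dx":0,"dy":0,"dz":0,"rx":0,"ry":0,"rz":0,"claw":0.6},
  {"dx":0,"dy":0,"dz":0,"rx":0,"ry":0,"rz":0,"claw":0.65},
  {"dx":0,"dy":0,"dz":0,"rx":0,"ry":0,"rz":0,"claw":0.65},
  {"dx":0,"dy":0,"dz":-0.02,"rx":0,"ry":0,"rz":0,"claw":0.65},
  {"dx":0,"dy":0,"dz":-0.04,"rx":0,"ry":0,"rz":0,"claw":0.65},
])

```text
clock: 37.05
tool_pos: [600.5, 162.0, 139.4]
ee_rot: [-0.0, -0.05, 0.999, 0.001]
ft_force: [0.2, 0.2, -0.3]
finger_gap: 0.645
```

```bash
python3 -c "
from h import *
st();goW([468.6,-317.2,130])"
```

```text
t 37.05 chest [ 28.9 -35.2 139.4] W [600.5 162.  139.4] gap 0.645 F [ 0.2  0.2 -0.3]
yaw y-axis deg 95.79 z [-0.001  0.001 -1.   ] j [0.13 0.42 0.01 1.16 0.   0.03]
tool delta mm [ 179.5 -463.5    8.9]
```

Request:
apply_moves([
  {"dx":0,"dy":0,"dz":-0.045,"rx":0,"ry":0,"rz":0,"claw":0.65},
  {"dx":0.006,"dy":-0.02,"dz":-0.02,"rx":0,"ry":0,"rz":0,"claw":0.8},
  {"dx":0.02,"dy":-0.05,"dz":0,"rx":0,"ry":0,"rz":0,"claw":0.8},
  {"dx":0.02,"dy":-0.052,"dz":0,"rx":0,"ry":0,"rz":0,"claw":0.8},
  {"dx":0.02,"dy":-0.052,"dz":0,"rx":0,"ry":0,"rz":0,"claw":0.8},
  {"dx":0.02,"dy":-0.052,"dz":0,"rx":0,"ry":0,"rz":0,"claw":0.8},
  {"dx":0.02,"dy":-0.052,"dz":0,"rx":0,"ry":0,"rz":0,"claw":0.8},
  {"dx":0.02,"dy":-0.052,"dz":0,"rx":0,"ry":0,"rz":0,"claw":0.8},
  {"dx":0.02,"dy":-0.045,"dz":0,"rx":0,"ry":0,"rz":0,"claw":0.8},
  {"dx":0.01,"dy":-0.03,"dz":0,"rx":0,"ry":0,"rz":0,"claw":0.8},
])

```text
clock: 38.3
tool_pos: [485.5, -267.3, 210.9]
ee_rot: [0.005, -0.053, 0.999, -0.0]
ft_force: [1.1, -0.2, -0.2]
finger_gap: 0.798
```

```bash
python3 -c "
from h import *
st();goW([468.6,-317.2,130])
im,d=shot('top','n'); shakers(d); rack(d); redpin('top',im,d)
im,d=shot('side','n'); lidang(d); redpin('side',im,d)
cv2.imwrite('pics/n_sidez.png',cv2.resize(im[150:350,240:500],None,fx=3,fy=3,interpolation=cv2.INTER_CUBIC)[...,::-1])
"
```

```text
t 38.3 chest [-130.3 -450.2  210.9] W [ 485.5 -267.3  210.9] gap 0.798 F [ 1.1 -0.2 -0.2]
yaw y-axis deg 96.09 z [ 0.011 -0.    -1.   ] j [-0.66  0.27 -0.04  1.26  0.01 -0.76]
tool delta mm [ 22.9 -47.7  80.8]
blob 66 [741.8 -57.1] 37.4 [728.7 -54.8  82. ] [308. 159.]
rack 137 [ 85.7 -30.6] 22.3 [ 85.2 -30.2  87.6]
rack 138 [ 31.1 -36.4] 22.0 [ 30.1 -36.7  87.6]
top pin 43 [-174.9   11.6  141.2] xr [-194. -159.]
lid ang 1.388802708140107 [ -0.18402991 113.6576568 ]
side pin 62 [-177.3    9.3  142. ] xr [-197. -153.]
```

View pics/n_sidez.png

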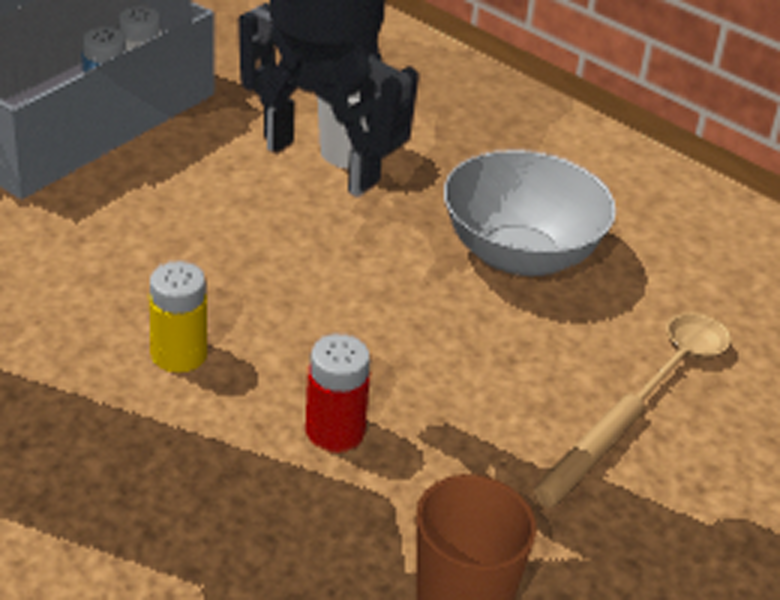

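Blue is in cell 2. White has shifted to (85.5,−30), still in its cell and within 13 mm. Lid and stay are unchanged. On to red (338,395 in crop).

Request:
apply_moves([
  {"dx":0.012,"dy":-0.024,"dz":0.02,"rx":0,"ry":0.009,"rz":0,"claw":0.8},
  {"dx":0.011,"dy":-0.023,"dz":0.03,"rx":0,"ry":0,"rz":0,"claw":0.8},
  {"dx":0,"dy":0,"dz":0.02,"rx":0,"ry":0,"rz":0,"claw":0.8},
  {"dx":0,"dy":0,"dz":0.01,"rx":0,"ry":0,"rz":0,"claw":0.8},
  {"dx":0,"dy":0,"dz":0,"rx":0,"ry":0,"rz":0,"claw":0.8},
  {"dx":0,"dy":0,"dz":0,"rx":0,"ry":0,"rz":0,"claw":0.8},
  {"dx":0,"dy":0,"dz":0,"rx":0,"ry":0,"rz":0,"claw":0.8},
  {"dx":0,"dy":0,"dz":0,"rx":0,"ry":0,"rz":0,"claw":0.8},
  {"dx":0,"dy":0,"dz":0,"rx":0,"ry":0,"rz":0,"claw":0.8},
  {"dx":0,"dy":0,"dz":0,"rx":0,"ry":0,"rz":0,"claw":0.8},
])

```text
clock: 39.65
tool_pos: [470.2, -316.7, 132.6]
ee_rot: [0.003, -0.053, 0.999, -0.003]
ft_force: [1.0, -0.9, -1.5]
finger_gap: 0.803
```

```bash
python3 -c "
from h import *
st();goW([468.6,-317.2,72])"
```

```text
t 39.65 chest [-150.7 -497.6  132.6] W [ 470.2 -316.7  132.6] gap 0.803 F [ 1.  -0.9 -1.5]
yaw y-axis deg 96.13 z [ 0.007 -0.005 -1.   ] j [-0.74  0.33 -0.15  1.08  0.   -0.85]
tool delta mm [ 2.   0.  60.5]
```

Request:
apply_moves([
  {"dx":0.003,"dy":0,"dz":0.025,"rx":-0.004,"ry":0.006,"rz":0,"claw":0.8},
  {"dx":0,"dy":0,"dz":0.02,"rx":0,"ry":0,"rz":0,"claw":0.8},
  {"dx":0,"dy":0,"dz":0.012,"rx":0,"ry":0,"rz":0,"claw":0.8},
  {"dx":0,"dy":0,"dz":0,"rx":0,"ry":0,"rz":0,"claw":0.8},
  {"dx":0,"dy":0,"dz":0,"rx":0,"ry":0,"rz":0,"claw":0.8},
  {"dx":0,"dy":0,"dz":0,"rx":0,"ry":0,"rz":0,"claw":0.8},
  {"dx":0,"dy":0,"dz":0,"rx":0,"ry":0,"rz":0,"claw":0.8},
  {"dx":0,"dy":0,"dz":0,"rx":0,"ry":0,"rz":0,"claw":0.8},
  {"dx":0,"dy":0,"dz":0,"rx":0,"ry":0,"rz":0,"claw":0.8},
  {"dx":0,"dy":0,"dz":0,"rx":0,"ry":0,"rz":0,"claw":0.8},
])

```text
clock: 40.9
tool_pos: [468.5, -318.4, 76.9]
ee_rot: [0.002, -0.053, 0.999, -0.003]
ft_force: [-0.1, 0.1, 0.1]
finger_gap: 0.799
```

```bash
python3 -c "
from h import *
st();goW([468.6,-317.2,72])"
```

```text
t 40.9 chest [-152.5 -499.2   76.9] W [ 468.5 -318.4   76.9] gap 0.799 F [-0.1  0.1  0.1]
yaw y-axis deg 96.12 z [ 0.004 -0.005 -1.   ] j [-0.74  0.38 -0.24  0.95 -0.   -0.85]
tool delta mm [-0.2  1.2  4.9]
```

Request:
apply_moves([
  {"dx":0,"dy":0.0012,"dz":0.0048,"rx":-0.004,"ry":0.004,"rz":0,"claw":0.8},
  {"dx":0,"dy":0,"dz":0,"rx":0,"ry":0,"rz":0,"claw":0.6},
  {"dx":0,"dy":0,"dz":0,"rx":0,"ry":0,"rz":0,"claw":0.45},
  {"dx":0,"dy":0,"dz":0,"rx":0,"ry":0,"rz":0,"claw":0.3},
  {"dx":0,"dy":0,"dz":0,"rx":0,"ry":0,"rz":0,"claw":0.3},
  {"dx":0,"dy":0,"dz":0,"rx":0,"ry":0,"rz":0,"claw":0.3},
  {"dx":0,"dy":0,"dz":-0.03,"rx":0,"ry":0,"rz":0,"claw":0.3},
  {"dx":0,"dy":0,"dz":-0.04,"rx":0,"ry":0,"rz":0,"claw":0.3},
  {"dx":0,"dy":0,"dz":-0.045,"rx":0,"ry":0,"rz":0,"claw":0.3},
  {"dx":0,"dy":0.02,"dz":-0.02,"rx":0,"ry":0,"rz":0,"claw":0.3},
])

```text
clock: 42.15
tool_pos: [465.4, -296.9, 207.6]
ee_rot: [-0.003, -0.053, 0.999, 0.002]
ft_force: [0.7, -0.3, -2.3]
finger_gap: 0.492
```

```bash
python3 -c "
from h import *
st();goC([-30,-35,203])"
```

```text
t 42.15 chest [-153.3 -477.5  207.6] W [ 465.4 -296.9  207.6] gap 0.492 F [ 0.7 -0.3 -2.3]
yaw y-axis deg 96.04 z [-0.006  0.003 -1.   ] j [-0.72  0.28 -0.03  1.27 -0.   -0.82]
tool delta mm [-123.7  442.4    5.4]
```

Request:
apply_moves([
  {"dx":-0.012,"dy":0.035,"dz":0,"rx":0,"ry":0,"rz":0,"claw":0.3},
  {"dx":-0.014,"dy":0.05,"dz":0,"rx":0,"ry":0,"rz":0,"claw":0.3},
  {"dx":-0.014,"dy":0.05,"dz":0,"rx":0,"ry":0,"rz":0,"claw":0.3},
  {"dx":-0.014,"dy":0.05,"dz":0,"rx":0,"ry":0,"rz":0,"claw":0.3},
  {"dx":-0.014,"dy":0.05,"dz":0,"rx":0,"ry":0,"rz":0,"claw":0.3},
  {"dx":-0.014,"dy":0.05,"dz":0,"rx":0,"ry":0,"rz":0,"claw":0.3},
  {"dx":-0.014,"dy":0.05,"dz":0,"rx":0,"ry":0,"rz":0,"claw":0.3},
  {"dx":-0.012,"dy":0.04,"dz":0,"rx":0,"ry":0,"rz":0,"claw":0.3},
  {"dx":-0.008,"dy":0.025,"dz":0,"rx":0,"ry":0,"rz":0,"claw":0.3},
  {"dx":0,"dy":0.005,"dz":0,"rx":0,"ry":0,"rz":0,"claw":0.3},
])

```text
clock: 43.4
tool_pos: [539.8, 130.9, 206.5]
ee_rot: [-0.003, -0.052, 0.999, 0.001]
ft_force: [-0.1, -0.3, -2.4]
finger_gap: 0.486
```

```bash
python3 -c "
from h import *
st();goC([-30,-35,200])"
```

```text
t 43.4 chest [-34.6 -59.8 206.5] W [539.8 130.9 206.5] gap 0.486 F [-0.1 -0.3 -2.4]
yaw y-axis deg 95.95 z [-0.006  0.001 -1.   ] j [ 0.09  0.28 -0.03  1.27  0.   -0.02]
tool delta mm [-4.6 24.8  6.6]
```

Request:
apply_moves([
  {"dx":-0.002,"dy":0.012,"dz":0.005,"rx":0,"ry":-0.004,"rz":0,"claw":0.3},
  {"dx":-0.001,"dy":0.012,"dz":0,"rx":0,"ry":0,"rz":0,"claw":0.3},
  {"dx":0,"dy":0,"dz":0,"rx":0,"ry":0,"rz":0,"claw":0.3},
  {"dx":0,"dy":0,"dz":0,"rx":0,"ry":0,"rz":0,"claw":0.3},
  {"dx":0,"dy":0,"dz":0,"rx":0,"ry":0,"rz":0,"claw":0.3},
  {"dx":0,"dy":0,"dz":0,"rx":0,"ry":0,"rz":0,"claw":0.3},
  {"dx":0,"dy":0,"dz":0,"rx":0,"ry":0,"rz":0,"claw":0.3},
  {"dx":0,"dy":0,"dz":0,"rx":0,"ry":0,"rz":0,"claw":0.3},
  {"dx":0,"dy":0,"dz":0,"rx":0,"ry":0,"rz":0,"claw":0.3},
  {"dx":0,"dy":0,"dz":0,"rx":0,"ry":0,"rz":0,"claw":0.3},
])

```text
clock: 44.65
tool_pos: [540.0, 153.9, 201.1]
ee_rot: [-0.001, -0.05, 0.999, 0.001]
ft_force: [0.0, -0.0, -2.4]
finger_gap: 0.49
```

```bash
python3 -c "
from h import *
st();goC([-30,-35,98])"
```

```text
t 44.65 chest [-32.  -37.  201.1] W [540.  153.9 201.1] gap 0.49 F [ 0.  -0.  -2.4]
yaw y-axis deg 95.78 z [-0.003  0.001 -1.   ] j [ 0.13  0.29 -0.03  1.25  0.    0.03]
tool delta mm [ -2.3   1.9 103.1]
```

Request:
apply_moves([
  {"dx":-0.001,"dy":0.0015,"dz":0.025,"rx":0,"ry":0,"rz":0,"claw":0.3},
  {"dx":0,"dy":0,"dz":0.025,"rx":0,"ry":0,"rz":0,"claw":0.3},
  {"dx":0,"dy":0,"dz":0.02,"rx":0,"ry":0,"rz":0,"claw":0.3},
  {"dx":0,"dy":0,"dz":0.018,"rx":0,"ry":0,"rz":0,"claw":0.3},
  {"dx":0,"dy":0,"dz":0.013,"rx":0,"ry":0,"rz":0,"claw":0.3},
  {"dx":0,"dy":0,"dz":0,"rx":0,"ry":0,"rz":0,"claw":0.3},
  {"dx":0,"dy":0,"dz":0,"rx":0,"ry":0,"rz":0,"claw":0.3},
  {"dx":0,"dy":0,"dz":0,"rx":0,"ry":0,"rz":0,"claw":0.3},
  {"dx":0,"dy":0,"dz":0,"rx":0,"ry":0,"rz":0,"claw":0.3},
  {"dx":0,"dy":0,"dz":0,"rx":0,"ry":0,"rz":0,"claw":0.3},
])

```text
clock: 45.9
tool_pos: [542.5, 156.1, 99.8]
ee_rot: [0.001, -0.051, 0.999, 0.001]
ft_force: [0.4, 0.6, -2.3]
finger_gap: 0.486
```

```bash
python3 -c "
from h import *
st();goC([-30,-35,80.5])"
```

```text
t 45.9 chest [-29.4 -35.1  99.8] W [542.5 156.1  99.8] gap 0.486 F [ 0.4  0.6 -2.3]
yaw y-axis deg 95.8 z [ 0.003  0.002 -1.   ] j [ 0.13  0.36 -0.2   1.01  0.    0.03]
tool delta mm [ 0.7  0.  19.3]
```

Request:
apply_moves([
  {"dx":0.0005,"dy":0,"dz":0.009,"rx":0,"ry":0,"rz":0,"claw":0.3},
  {"dx":0,"dy":0,"dz":0.006,"rx":0,"ry":0,"rz":0,"claw":0.3},
  {"dx":0,"dy":0,"dz":0.0035,"rx":0,"ry":0,"rz":0,"claw":0.3},
  {"dx":0,"dy":0,"dz":0,"rx":0,"ry":0,"rz":0,"claw":0.3},
  {"dx":0,"dy":0,"dz":0,"rx":0,"ry":0,"rz":0,"claw":0.3},
  {"dx":0,"dy":0,"dz":0,"rx":0,"ry":0,"rz":0,"claw":0.6},
  {"dx":0,"dy":0,"dz":0,"rx":0,"ry":0,"rz":0,"claw":0.65},
  {"dx":0,"dy":0,"dz":0,"rx":0,"ry":0,"rz":0,"claw":0.65},
  {"dx":0,"dy":0,"dz":-0.02,"rx":0,"ry":0,"rz":0,"claw":0.65},
  {"dx":0,"dy":0,"dz":-0.04,"rx":0,"ry":0,"rz":0,"claw":0.65},
])

```text
clock: 47.15
tool_pos: [540.4, 155.7, 138.7]
ee_rot: [-0.001, -0.051, 0.999, 0.001]
ft_force: [1.4, 0.3, 0.6]
finger_gap: 0.648
```

```bash
python3 -c "
from h import *
st();goW([430.8,-174.4,200])"
```

```text
t 47.15 chest [-31.4 -35.2 138.7] W [540.4 155.7 138.7] gap 0.648 F [1.4 0.3 0.6]
yaw y-axis deg 95.79 z [-0.003  0.001 -1.   ] j [ 0.13  0.33 -0.14  1.1   0.    0.03]
tool delta mm [ 142.5 -317.3  -61.4]
```

Request:
apply_moves([
  {"dx":0,"dy":0,"dz":-0.045,"rx":0,"ry":0,"rz":0,"claw":0.65},
  {"dx":0.006,"dy":-0.02,"dz":-0.015,"rx":0,"ry":0,"rz":0,"claw":0.8},
  {"dx":0.02,"dy":-0.045,"dz":0,"rx":0,"ry":0,"rz":0,"claw":0.8},
  {"dx":0.02,"dy":-0.045,"dz":0,"rx":0,"ry":0,"rz":0,"claw":0.8},
  {"dx":0.02,"dy":-0.045,"dz":0,"rx":0,"ry":0,"rz":0,"claw":0.8},
  {"dx":0.02,"dy":-0.045,"dz":0,"rx":0,"ry":0,"rz":0,"claw":0.8},
  {"dx":0.02,"dy":-0.045,"dz":0,"rx":0,"ry":0,"rz":0,"claw":0.8},
  {"dx":0.015,"dy":-0.03,"dz":0.01,"rx":0,"ry":0,"rz":0,"claw":0.8},
  {"dx":0.005,"dy":-0.01,"dz":0.01,"rx":0,"ry":0,"rz":0,"claw":0.8},
  {"dx":0,"dy":0,"dz":0,"rx":0,"ry":0,"rz":0,"claw":0.8},
])

```text
clock: 48.4
tool_pos: [438.0, -152.0, 177.9]
ee_rot: [-0.001, -0.05, 0.999, 0.001]
ft_force: [0.3, 0.1, 0.4]
finger_gap: 0.799
```

```bash
python3 -c "
from h import *
st();goW([430.8,-174.4,130])
im,d=shot('top','o'); shakers(d); rack(d); redpin('top',im,d)
im,d=shot('side','o'); lidang(d); redpin('side',im,d)
cv2.imwrite('pics/o_sidez.png',cv2.resize(im[130:330,160:420],None,fx=3,fy=3,interpolation=cv2.INTER_CUBIC)[...,::-1])
"
```

```text
t 48.4 chest [-165.4 -330.5  177.9] W [ 438.  -152.   177.9] gap 0.799 F [0.3 0.1 0.4]
yaw y-axis deg 95.73 z [-0.003  0.002 -1.   ] j [-0.52  0.14 -0.29  1.14  0.   -0.62]
tool delta mm [  9.3 -21.6  47.9]
blob 68 [741.4 -57.2] 37.5 [729.6 -55.9  81.8] [309. 159.]
rack 136 [ 85.3 -30. ] 22.3 [ 85.4 -30.8  87.1]
rack 137 [ 31.1 -35.8] 22.2 [ 30.1 -37.1  87.1]
rack 142 [-28.9 -35.8] 22.6 [-29.9 -36.7  87.1]
top pin 43 [-174.8   12.3  141.1] xr [-194. -159.]
lid ang 1.3870631624542393 [ -0.18582895 113.92019743]
side pin 63 [-178.     9.1  142.1] xr [-197. -155.]
```

View pics/o_sidez.png

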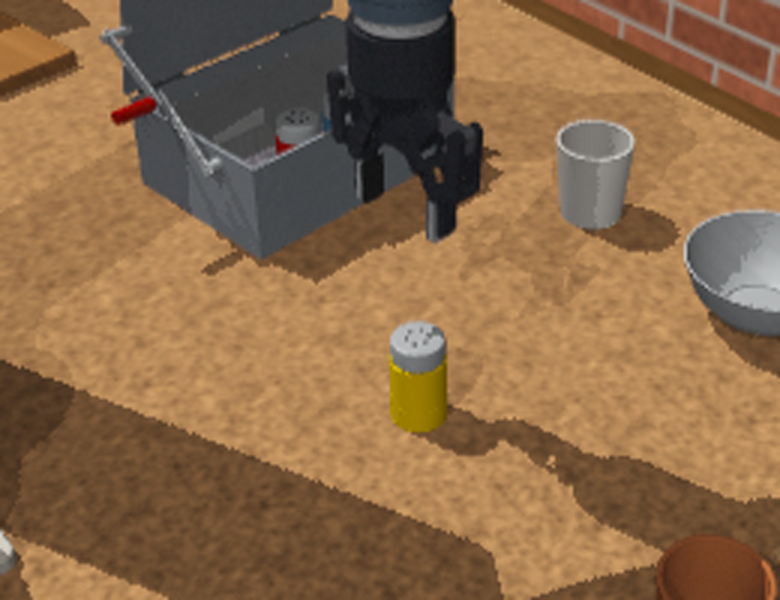

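Red is in cell 1. Verify yellow numerically in the side view against the first picture.

```bash
python3 -c "
from h import *
for t in 'ano':
  im=np.load(f'pics/{t}_side.npz')['im'][200:300,260:340]; h=cv2.cvtColor(im,cv2.COLOR_RGB2HSV); k=(h[...,0]>22)&(h[...,0]<32)&(h[...,1]>230)&(h[...,2]>90)
  v,u=np.nonzero(k); print(t,len(u),u.mean(),v.mean(),u.min(),u.max(),v.max())
"
```

```text
a 364 39.10989010989011 62.34340659340659 30 48 73
n 364 39.10989010989011 62.34340659340659 30 48 73
o 365 39.12602739726027 62.36986301369863 30 48 73
```

Request:
apply_moves([
  {"dx":0.005,"dy":-0.011,"dz":0.015,"rx":0,"ry":0,"rz":0,"claw":0.8},
  {"dx":0.005,"dy":-0.0105,"dz":0.015,"rx":0,"ry":0,"rz":0,"claw":0.8},
  {"dx":0,"dy":0,"dz":0.015,"rx":0,"ry":0,"rz":0,"claw":0.8},
  {"dx":0,"dy":0,"dz":0,"rx":0,"ry":0,"rz":0,"claw":0.8},
  {"dx":0,"dy":0,"dz":0,"rx":0,"ry":0,"rz":0,"claw":0.8},
  {"dx":0,"dy":0,"dz":0,"rx":0,"ry":0,"rz":0,"claw":0.8},
  {"dx":0,"dy":0,"dz":0,"rx":0,"ry":0,"rz":0,"claw":0.8},
  {"dx":0,"dy":0,"dz":0,"rx":0,"ry":0,"rz":0,"claw":0.8},
  {"dx":0,"dy":0,"dz":0,"rx":0,"ry":0,"rz":0,"claw":0.8},
  {"dx":0,"dy":0,"dz":0,"rx":0,"ry":0,"rz":0,"claw":0.8},
])

```text
clock: 49.75
tool_pos: [435.0, -169.5, 136.4]
ee_rot: [0.002, -0.056, 0.998, -0.001]
ft_force: [-0.6, 0.7, 0.2]
finger_gap: 0.8
```

```bash
python3 -c "
from h import *
st();goW([430.8,-174.4,72])"
```

```text
t 49.75 chest [-170.3 -347.6  136.4] W [ 435.  -169.5  136.4] gap 0.8 F [-0.6  0.7  0.2]
yaw y-axis deg 96.4 z [ 0.004 -0.001 -1.   ] j [-0.55  0.17 -0.36  1.03  0.   -0.66]
tool delta mm [ 5.  -4.3 64.3]
```

Request:
apply_moves([
  {"dx":0.005,"dy":-0.004,"dz":0.015,"rx":0,"ry":0.003,"rz":0.004,"claw":0.8},
  {"dx":0.001,"dy":0,"dz":0.022,"rx":0,"ry":0,"rz":0,"claw":0.8},
  {"dx":0,"dy":0,"dz":0.016,"rx":0,"ry":0,"rz":0,"claw":0.8},
  {"dx":0,"dy":0,"dz":0.009,"rx":0,"ry":0,"rz":0,"claw":0.8},
  {"dx":0,"dy":0,"dz":0,"rx":0,"ry":0,"rz":0,"claw":0.8},
  {"dx":0,"dy":0,"dz":0,"rx":0,"ry":0,"rz":0,"claw":0.8},
  {"dx":0,"dy":0,"dz":0,"rx":0,"ry":0,"rz":0,"claw":0.8},
  {"dx":0,"dy":0,"dz":0,"rx":0,"ry":0,"rz":0,"claw":0.8},
  {"dx":0,"dy":0,"dz":0,"rx":0,"ry":0,"rz":0,"claw":0.8},
  {"dx":0,"dy":0,"dz":0,"rx":0,"ry":0,"rz":0,"claw":0.8},
])

```text
clock: 51.0
tool_pos: [428.4, -175.4, 70.8]
ee_rot: [0.0, -0.053, 0.999, -0.001]
ft_force: [0.5, -0.2, 0.4]
finger_gap: 0.799
```

```bash
python3 -c "
from h import *
st();goW([430.8,-174.4,72])"
```

```text
t 51.0 chest [-177.5 -352.8   70.8] W [ 428.4 -175.4   70.8] gap 0.799 F [ 0.5 -0.2  0.4]
yaw y-axis deg 96.09 z [ 0.001 -0.002 -1.   ] j [-0.57  0.23 -0.48  0.86 -0.   -0.68]
tool delta mm [-2.5  0.8 -1.2]
```

Request:
apply_moves([
  {"dx":-0.0025,"dy":0.0008,"dz":-0.0012,"rx":0,"ry":0,"rz":0,"claw":0.8},
  {"dx":0,"dy":0,"dz":0,"rx":0,"ry":0,"rz":0,"claw":0.6},
  {"dx":0,"dy":0,"dz":0,"rx":0,"ry":0,"rz":0,"claw":0.45},
  {"dx":0,"dy":0,"dz":0,"rx":0,"ry":0,"rz":0,"claw":0.3},
  {"dx":0,"dy":0,"dz":0,"rx":0,"ry":0,"rz":0,"claw":0.3},
  {"dx":0,"dy":0,"dz":0,"rx":0,"ry":0,"rz":0,"claw":0.3},
  {"dx":0,"dy":0,"dz":-0.03,"rx":0,"ry":0,"rz":0,"claw":0.3},
  {"dx":0,"dy":0,"dz":-0.04,"rx":0,"ry":0,"rz":0,"claw":0.3},
  {"dx":0,"dy":0,"dz":-0.045,"rx":0,"ry":0,"rz":0,"claw":0.3},
  {"dx":0,"dy":0.01,"dz":-0.02,"rx":0,"ry":0,"rz":0,"claw":0.3},
])

```text
clock: 52.25
tool_pos: [428.5, -163.5, 208.4]
ee_rot: [-0.002, -0.053, 0.999, 0.001]
ft_force: [0.1, 0.4, -3.0]
finger_gap: 0.493
```

```bash
python3 -c "
from h import *
st();goC([-90,-35,203])"
```

```text
t 52.25 chest [-176.2 -341.   208.4] W [ 428.5 -163.5  208.4] gap 0.493 F [ 0.1  0.4 -3. ]
yaw y-axis deg 96.05 z [-0.004  0.002 -1.   ] j [-0.55  0.12 -0.24  1.22 -0.   -0.65]
tool delta mm [-86.4 305.9   5.7]
```

Request:
apply_moves([
  {"dx":-0.01,"dy":0.03,"dz":0,"rx":0,"ry":0,"rz":0,"claw":0.3},
  {"dx":-0.013,"dy":0.042,"dz":0,"rx":0,"ry":0,"rz":0,"claw":0.3},
  {"dx":-0.013,"dy":0.045,"dz":0,"rx":0,"ry":0,"rz":0,"claw":0.3},
  {"dx":-0.013,"dy":0.045,"dz":0,"rx":0,"ry":0,"rz":0,"claw":0.3},
  {"dx":-0.013,"dy":0.045,"dz":0,"rx":0,"ry":0,"rz":0,"claw":0.3},
  {"dx":-0.012,"dy":0.04,"dz":0,"rx":0,"ry":0,"rz":0,"claw":0.3},
  {"dx":-0.008,"dy":0.025,"dz":0,"rx":0,"ry":0,"rz":0,"claw":0.3},
  {"dx":0,"dy":0.01,"dz":0,"rx":0,"ry":0,"rz":0,"claw":0.3},
  {"dx":0,"dy":0,"dz":0,"rx":0,"ry":0,"rz":0,"claw":0.3},
  {"dx":0,"dy":0,"dz":0,"rx":0,"ry":0,"rz":0,"claw":0.3},
])

```text
clock: 53.5
tool_pos: [481.0, 133.3, 206.6]
ee_rot: [-0.004, -0.052, 0.999, 0.0]
ft_force: [-0.1, 0.7, -2.3]
finger_gap: 0.489
```

```bash
python3 -c "
from h import *
st();goC([-90,-35,200])"
```

```text
t 53.5 chest [-92.9 -51.2 206.6] W [481.  133.3 206.6] gap 0.489 F [-0.1  0.7 -2.3]
yaw y-axis deg 95.93 z [-0.007 -0.    -1.   ] j [ 0.1   0.19 -0.15  1.23  0.   -0.  ]
tool delta mm [-2.9 16.2  6.6]
```

Request:
apply_moves([
  {"dx":-0.001,"dy":0.008,"dz":0.003,"rx":0,"ry":-0.005,"rz":0,"claw":0.3},
  {"dx":-0.001,"dy":0.007,"dz":0.003,"rx":0,"ry":0,"rz":0,"claw":0.3},
  {"dx":0,"dy":0,"dz":0.025,"rx":0,"ry":0,"rz":0,"claw":0.3},
  {"dx":0,"dy":0,"dz":0.025,"rx":0,"ry":0,"rz":0,"claw":0.3},
  {"dx":0,"dy":0,"dz":0.01,"rx":0,"ry":0,"rz":0,"claw":0.3},
  {"dx":0,"dy":0,"dz":0,"rx":0,"ry":0,"rz":0,"claw":0.3},
  {"dx":0,"dy":0,"dz":0,"rx":0,"ry":0,"rz":0,"claw":0.3},
  {"dx":0,"dy":0,"dz":0,"rx":0,"ry":0,"rz":0,"claw":0.3},
  {"dx":0,"dy":0,"dz":0,"rx":0,"ry":0,"rz":0,"claw":0.3},
  {"dx":0,"dy":0,"dz":0,"rx":0,"ry":0,"rz":0,"claw":0.3},
])

```text
clock: 54.75
tool_pos: [483.0, 148.5, 141.4]
ee_rot: [0.002, -0.05, 0.999, 0.001]
ft_force: [-0.8, 0.3, -3.3]
finger_gap: 0.489
```

```bash
python3 -c "
from h import *
st();goC([-90,-35,98])
im,d=shot('side','p')
cv2.imwrite('pics/p_sidez.png',cv2.resize(im[60:230,170:370],None,fx=4,fy=3.5,interpolation=cv2.INTER_CUBIC)[...,::-1])
"
```

```text
t 54.75 chest [-89.3 -36.4 141.4] W [483.  148.5 141.4] gap 0.489 F [-0.8  0.3 -3.3]
yaw y-axis deg 95.72 z [ 0.003  0.001 -1.   ] j [ 0.13  0.23 -0.27  1.06  0.    0.03]
tool delta mm [ 0.9  1.3 43.4]
```

View pics/p_sidez.png

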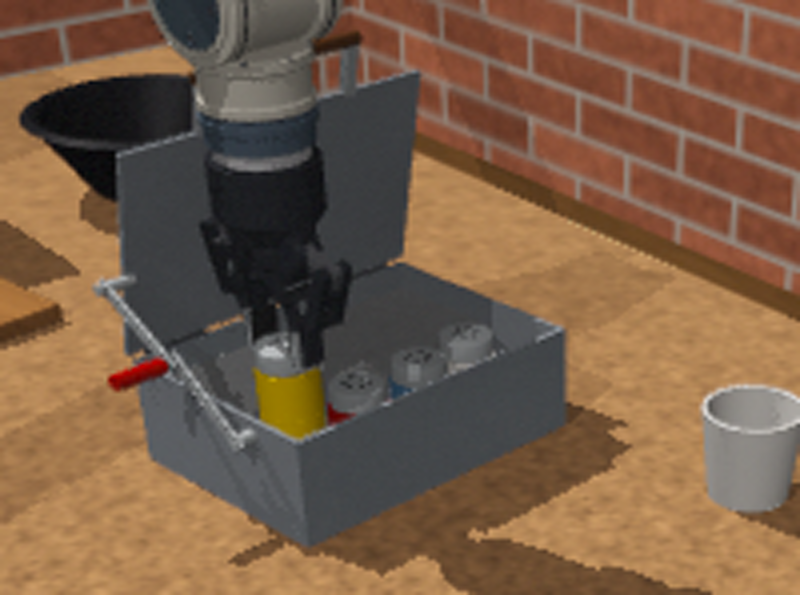

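Yellow is descending over cell 0, clear of the stay, with the three others standing behind it. Lower in steps.

Request:
apply_moves([
  {"dx":0.001,"dy":0.001,"dz":0.02,"rx":0,"ry":0,"rz":0,"claw":0.3},
  {"dx":0,"dy":0,"dz":0.015,"rx":0,"ry":0,"rz":0,"claw":0.3},
  {"dx":0,"dy":0,"dz":0.006,"rx":0,"ry":0,"rz":0,"claw":0.3},
  {"dx":0,"dy":0,"dz":0,"rx":0,"ry":0,"rz":0,"claw":0.3},
  {"dx":0,"dy":0,"dz":0,"rx":0,"ry":0,"rz":0,"claw":0.3},
  {"dx":0,"dy":0,"dz":0,"rx":0,"ry":0,"rz":0,"claw":0.3},
  {"dx":0,"dy":0,"dz":0,"rx":0,"ry":0,"rz":0,"claw":0.3},
  {"dx":0,"dy":0,"dz":0,"rx":0,"ry":0,"rz":0,"claw":0.3},
  {"dx":0,"dy":0,"dz":0,"rx":0,"ry":0,"rz":0,"claw":0.3},
  {"dx":0,"dy":0,"dz":0,"rx":0,"ry":0,"rz":0,"claw":0.3},
])

```text
clock: 56.05
tool_pos: [483.4, 149.6, 101.7]
ee_rot: [0.004, -0.05, 0.999, 0.001]
ft_force: [0.2, -0.2, -2.4]
finger_gap: 0.482
```

```bash
python3 -c "
from h import *
st();goC([-90,-35,80.5])"
```

```text
t 56.05 chest [-88.7 -35.3 101.7] W [483.4 149.6 101.7] gap 0.482 F [ 0.2 -0.2 -2.4]
yaw y-axis deg 95.71 z [ 0.007  0.002 -1.   ] j [ 0.13  0.26 -0.34  0.96  0.    0.03]
tool delta mm [ 1.4  0.3 21.2]
```

Request:
apply_moves([
  {"dx":0.001,"dy":0,"dz":0.01,"rx":0,"ry":0.004,"rz":0,"claw":0.3},
  {"dx":0,"dy":0,"dz":0.007,"rx":0,"ry":0,"rz":0,"claw":0.3},
  {"dx":0,"dy":0,"dz":0.0035,"rx":0,"ry":0,"rz":0,"claw":0.3},
  {"dx":0,"dy":0,"dz":0,"rx":0,"ry":0,"rz":0,"claw":0.3},
  {"dx":0,"dy":0,"dz":0,"rx":0,"ry":0,"rz":0,"claw":0.3},
  {"dx":0,"dy":0,"dz":0,"rx":0,"ry":0,"rz":0,"claw":0.6},
  {"dx":0,"dy":0,"dz":0,"rx":0,"ry":0,"rz":0,"claw":0.65},
  {"dx":0,"dy":0,"dz":0,"rx":0,"ry":0,"rz":0,"claw":0.65},
  {"dx":0,"dy":0,"dz":-0.02,"rx":0,"ry":0,"rz":0,"claw":0.65},
  {"dx":0,"dy":0,"dz":-0.04,"rx":0,"ry":0,"rz":0,"claw":0.65},
])

```text
clock: 57.3
tool_pos: [481.5, 149.2, 139.2]
ee_rot: [-0.0, -0.05, 0.999, 0.0]
ft_force: [1.2, -0.2, -0.6]
finger_gap: 0.648
```

Request:
apply_moves([
  {"dx":0,"dy":-0.01,"dz":-0.045,"rx":0,"ry":0,"rz":0,"claw":0.65},
  {"dx":0.01,"dy":-0.04,"dz":-0.045,"rx":0,"ry":0,"rz":0,"claw":0.4},
  {"dx":0.03,"dy":-0.04,"dz":-0.02,"rx":0,"ry":0,"rz":0,"claw":0.4},
  {"dx":0.04,"dy":-0.03,"dz":0,"rx":0,"ry":0,"rz":0,"claw":0.4},
  {"dx":0.03,"dy":-0.02,"dz":0,"rx":0,"ry":0,"rz":0,"claw":0.4},
  {"dx":0,"dy":0,"dz":0,"rx":0,"ry":-0.12,"rz":0,"claw":0.4},
  {"dx":0,"dy":0,"dz":0,"rx":0,"ry":-0.12,"rz":0,"claw":0.4},
  {"dx":0,"dy":0,"dz":0,"rx":0,"ry":0,"rz":0,"claw":0.4},
  {"dx":0,"dy":0,"dz":0,"rx":0,"ry":0,"rz":0,"claw":0.4},
  {"dx":0,"dy":0,"dz":0,"rx":0,"ry":0,"rz":0,"claw":0.4},
])

```text
clock: 58.55
tool_pos: [385.6, -6.1, 255.7]
ee_rot: [0.125, -0.05, 0.991, 0.005]
ft_force: [0.3, -0.4, -0.0]
finger_gap: 0.403
```

```bash
python3 -c "
from h import *
st()
im,d=shot('top','q'); shakers(d); rack(d); redpin('top',im,d)
cv2.imwrite('pics/q_topz.png',cv2.resize(im[140:290,180:430],None,fx=3.2,fy=3.2,interpolation=cv2.INTER_CUBIC)[...,::-1])
im,d=shot('side','q'); lidang(d); redpin('side',im,d)
cv2.imwrite('pics/q_sidez.png',cv2.resize(im[60:230,170:370],None,fx=4,fy=3.5,interpolation=cv2.INTER_CUBIC)[...,::-1])
"
```

```text
t 58.55 chest [-202.4 -179.9  255.7] W [385.6  -6.1 255.7] gap 0.403 F [ 0.3 -0.4 -0. ]
yaw y-axis deg 95.71 z [ 0.246  0.022 -0.969] j [-0.31 -0.19 -0.44  1.09  0.1  -0.4 ]
rack 137 [ 86.8 -30.7] 23.0 [ 85.4 -30.1  86.7]
rack 135 [ 30.6 -36.3] 22.1 [ 29.9 -36.6  87.6]
rack 141 [-29.2 -36.1] 22.5 [-29.9 -36.3  86.8]
rack 139 [-89.3 -36. ] 21.8 [-89.6 -36.4  87.5]
top pin 43 [-174.9   11.8  141.3] xr [-194. -159.]
lid ang 1.3900112423343771 [ -0.18278073 113.46889865]
side pin 65 [-178.9    9.2  141.3] xr [-196. -155.]
```

View pics/q_sidez.png

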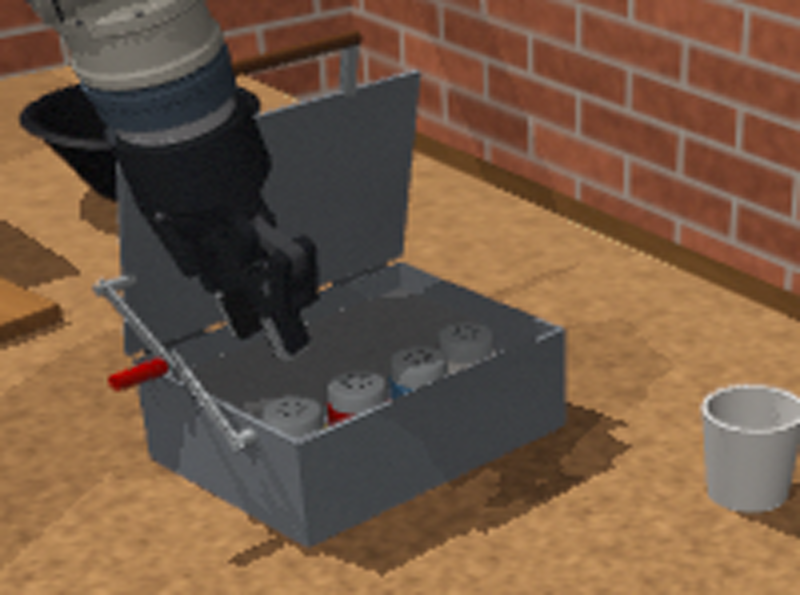

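View pics/q_topz.png

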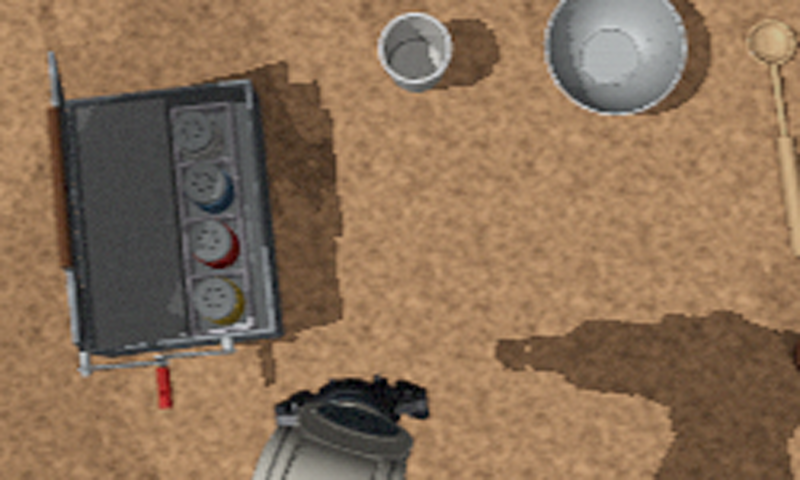

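All four shakers are in their cells (cap tops at 87–88 mm, centres within about 7 mm of the cell centres) and the stay is still locked. Next I break the knee, starting with a move above the knob.

Request:
apply_moves([
  {"dx":0,"dy":0.035,"dz":0,"rx":0,"ry":0,"rz":0,"claw":0.4},
  {"dx":0,"dy":0.045,"dz":0,"rx":0,"ry":0,"rz":0,"claw":0.4},
  {"dx":0,"dy":0.045,"dz":0,"rx":0,"ry":0,"rz":0,"claw":0.4},
  {"dx":0,"dy":0.04,"dz":0,"rx":0,"ry":0,"rz":0,"claw":0.4},
  {"dx":0,"dy":0.015,"dz":0,"rx":0,"ry":0,"rz":0,"claw":0.4},
  {"dx":0,"dy":0,"dz":0,"rx":0,"ry":0,"rz":0,"claw":0.4},
  {"dx":0,"dy":0,"dz":0,"rx":0,"ry":0,"rz":0,"claw":0.4},
  {"dx":0,"dy":0,"dz":0,"rx":0,"ry":0,"rz":0,"claw":0.4},
  {"dx":0,"dy":0,"dz":0,"rx":0,"ry":0,"rz":0,"claw":0.4},
  {"dx":0,"dy":0,"dz":0,"rx":0,"ry":0,"rz":0,"claw":0.4},
])

```text
clock: 59.9
tool_pos: [370.6, 177.4, 253.3]
ee_rot: [0.121, -0.048, 0.991, 0.004]
ft_force: [0.5, 0.4, 0.0]
finger_gap: 0.401
```

```bash
python3 -c "
from h import *
st();goC([-194,13.5,198])"
```

```text
t 59.9 chest [-198.1    4.1  253.3] W [370.6 177.4 253.3] gap 0.401 F [0.5 0.4 0. ]
yaw y-axis deg 95.56 z [ 0.239  0.019 -0.971] j [ 0.27 -0.14 -0.4   1.07 -0.05  0.17]
tool delta mm [ 9.4  9.7 54.6]
```

Request:
apply_moves([
  {"dx":0.0045,"dy":0.005,"dz":0.02,"rx":0,"ry":0,"rz":-0.005,"claw":0.4},
  {"dx":0.0045,"dy":0.0045,"dz":0.02,"rx":0,"ry":0,"rz":0,"claw":0.4},
  {"dx":0,"dy":0,"dz":0.014,"rx":0,"ry":0,"rz":0,"claw":0.4},
  {"dx":0,"dy":0,"dz":0.02,"rx":0,"ry":0,"rz":0,"claw":0.4},
  {"dx":0,"dy":0,"dz":0.01,"rx":0,"ry":0,"rz":0,"claw":0.4},
  {"dx":0,"dy":0,"dz":0,"rx":0,"ry":0,"rz":0,"claw":0.4},
  {"dx":0,"dy":0,"dz":0,"rx":0,"ry":0,"rz":0,"claw":0.4},
  {"dx":0,"dy":0,"dz":0,"rx":0,"ry":0,"rz":0,"claw":0.4},
  {"dx":0,"dy":0,"dz":0,"rx":0,"ry":0,"rz":0,"claw":0.4},
  {"dx":0,"dy":0,"dz":0,"rx":0,"ry":0,"rz":0,"claw":0.4},
])

```text
clock: 61.15
tool_pos: [382.9, 186.6, 170.2]
ee_rot: [0.124, -0.049, 0.991, 0.004]
ft_force: [-0.2, 0.9, 0.7]
finger_gap: 0.398
```

```bash
python3 -c "
from h import *
st();goC([-177,13.5,130])"
```

```text
t 61.15 chest [-184.8   12.   170.2] W [382.9 186.6 170.2] gap 0.398 F [-0.2  0.9  0.7]
yaw y-axis deg 95.65 z [ 0.245  0.019 -0.969] j [ 0.29 -0.06 -0.56  0.83 -0.05  0.19]
tool delta mm [ 2.3  1.7 40.9]
```

Request:
apply_moves([
  {"dx":0.002,"dy":0.0015,"dz":0.018,"rx":0,"ry":0,"rz":0,"claw":0.4},
  {"dx":0,"dy":0,"dz":0.015,"rx":0,"ry":0,"rz":0,"claw":0.4},
  {"dx":0,"dy":0,"dz":0.006,"rx":0,"ry":0,"rz":0,"claw":0.4},
  {"dx":0,"dy":0,"dz":0,"rx":0,"ry":0,"rz":0,"claw":0.4},
  {"dx":0,"dy":0,"dz":0,"rx":0,"ry":0,"rz":0,"claw":0.4},
  {"dx":0,"dy":0,"dz":0,"rx":0,"ry":0,"rz":0,"claw":0.2},
  {"dx":0,"dy":0,"dz":0,"rx":0,"ry":0,"rz":0,"claw":0.05},
  {"dx":0,"dy":0,"dz":0,"rx":0,"ry":0,"rz":0,"claw":0},
  {"dx":0,"dy":0,"dz":0,"rx":0,"ry":0,"rz":0,"claw":0},
  {"dx":0,"dy":0,"dz":0,"rx":0,"ry":0,"rz":0,"claw":0},
])

```text
clock: 62.4
tool_pos: [391.2, 189.2, 133.1]
ee_rot: [0.125, -0.05, 0.991, 0.004]
ft_force: [0.8, 0.4, -0.0]
finger_gap: 0.137
```

```bash
python3 -c "
from h import *
st();s=env.sense();c=toC(s['tool_pos']);knee(c[1],c[2]+6.6)"
```

```text
t 62.4 chest [-176.3   13.7  133.1] W [391.2 189.2 133.1] gap 0.137 F [ 0.8  0.4 -0. ]
yaw y-axis deg 95.69 z [ 0.248  0.02  -0.969] j [ 0.29 -0.02 -0.62  0.72 -0.05  0.19]
foot r 80.25266085902942 past mm 8.77156356327134
```

Request:
apply_moves([
  {"dx":0.0011,"dy":0.0035,"dz":0.0042,"rx":0,"ry":0,"rz":0,"claw":0},
  {"dx":0.0011,"dy":0.0031,"dz":0.0044,"rx":0,"ry":0,"rz":0,"claw":0},
  {"dx":0.0012,"dy":0.0028,"dz":0.0046,"rx":0,"ry":0,"rz":0,"claw":0},
  {"dx":0.0012,"dy":0.0025,"dz":0.0048,"rx":0,"ry":0,"rz":0,"claw":0},
  {"dx":0.0009,"dy":0.0017,"dz":0.0037,"rx":0,"ry":0,"rz":0,"claw":0},
  {"dx":0,"dy":0,"dz":0,"rx":0,"ry":0,"rz":0,"claw":0},
  {"dx":0,"dy":0,"dz":0,"rx":0,"ry":0,"rz":0,"claw":0},
  {"dx":0,"dy":0,"dz":0,"rx":0,"ry":0,"rz":0,"claw":0},
  {"dx":0,"dy":0,"dz":0,"rx":0,"ry":0,"rz":0,"claw":0},
  {"dx":0,"dy":0,"dz":0,"rx":0,"ry":0,"rz":0,"claw":0},
])

```text
clock: 63.65
tool_pos: [389.7, 202.4, 109.0]
ee_rot: [0.125, -0.049, 0.991, 0.002]
ft_force: [0.6, -1.9, -0.9]
finger_gap: 0.136
```

```bash
python3 -c "
from h import *
st();s=env.sense();c=toC(s['tool_pos']);knee(c[1],c[2]+4.2)
im,d=shot('side','r'); lidang(d); redpin('side',im,d)
"
```

```text
t 63.65 chest [-176.4   27.   109. ] W [389.7 202.4 109. ] gap 0.136 F [ 0.6 -1.9 -0.9]
yaw y-axis deg 95.62 z [ 0.248  0.017 -0.969] j [ 0.33  0.02 -0.66  0.65 -0.06  0.22]
foot r 77.35656727345308 past mm -20.820407346473967
lid ang 1.3151561133949725 [ -0.2613586 121.4247021]
side pin 24 [-190.9   24.2  119. ] xr [-197. -150.]
```

Knee broken (knob about 21 mm short of straight, lid holds at 1.315). Release and back away, then go over the handle.

Request:
apply_moves([
  {"dx":0,"dy":0,"dz":0,"rx":0,"ry":0,"rz":0,"claw":0.3},
  {"dx":0,"dy":0,"dz":0,"rx":0,"ry":0,"rz":0,"claw":0.4},
  {"dx":0,"dy":0,"dz":0,"rx":0,"ry":0,"rz":0,"claw":0.4},
  {"dx":0,"dy":0,"dz":-0.03,"rx":0,"ry":0,"rz":0,"claw":0.4},
  {"dx":0,"dy":0,"dz":-0.045,"rx":0,"ry":0,"rz":0,"claw":0.4},
  {"dx":0,"dy":-0.03,"dz":-0.05,"rx":0,"ry":0,"rz":0,"claw":0.4},
  {"dx":0,"dy":-0.04,"dz":-0.05,"rx":0,"ry":0,"rz":0,"claw":0.4},
  {"dx":0,"dy":-0.02,"dz":-0.05,"rx":0,"ry":0,"rz":0,"claw":0.4},
  {"dx":0,"dy":0,"dz":0,"rx":0,"ry":0.12,"rz":0,"claw":0.4},
  {"dx":0,"dy":0,"dz":0,"rx":0,"ry":0.12,"rz":0,"claw":0.4},
])

```text
clock: 64.95
tool_pos: [339.6, 108.4, 335.9]
ee_rot: [0.007, -0.05, 0.999, -0.003]
ft_force: [-0.6, 0.9, -0.0]
finger_gap: 0.397
```

```bash
python3 -c "
from h import *
st();goC([0,37,400])
im,d=shot('side','s'); lidang(d); redpin('side',im,d)
"
```

```text
t 64.95 chest [-236.1  -61.3  335.9] W [339.6 108.4 335.9] gap 0.397 F [-0.6  0.9 -0. ]
yaw y-axis deg 95.73 z [ 0.014 -0.004 -1.   ] j [ 0.08 -0.1  -0.13  1.52 -0.01 -0.02]
tool delta mm [-236.5   99.   -61.5]
lid ang 1.3140305164132484 [ -0.26256144 121.64156279]
side pin 62 [-178.1   22.5  120.4] xr [-197. -158.]
```

Request:
apply_moves([
  {"dx":0,"dy":0,"dz":-0.035,"rx":0,"ry":0.01,"rz":0,"claw":0.4},
  {"dx":-0.02,"dy":0.01,"dz":-0.03,"rx":0,"ry":0,"rz":0,"claw":0.4},
  {"dx":-0.04,"dy":0.016,"dz":0,"rx":0,"ry":0,"rz":0,"claw":0.4},
  {"dx":-0.04,"dy":0.016,"dz":0,"rx":0,"ry":0,"rz":0,"claw":0.4},
  {"dx":-0.04,"dy":0.016,"dz":0,"rx":0,"ry":0,"rz":0,"claw":0.4},
  {"dx":-0.04,"dy":0.016,"dz":0,"rx":0,"ry":0,"rz":0,"claw":0.4},
  {"dx":-0.025,"dy":0.01,"dz":0,"rx":0,"ry":0,"rz":0,"claw":0.4},
  {"dx":0,"dy":0,"dz":0,"rx":0,"ry":0,"rz":0,"claw":0.4},
  {"dx":0,"dy":0,"dz":0,"rx":0,"ry":0,"rz":0,"claw":0.4},
  {"dx":0,"dy":0,"dz":0,"rx":0,"ry":0,"rz":0,"claw":0.4},
])

```text
clock: 66.25
tool_pos: [542.3, 217.2, 400.0]
ee_rot: [0.002, -0.05, 0.999, -0.002]
ft_force: [-0.7, -0.7, 0.9]
finger_gap: 0.403
```

```bash
python3 -c "
from h import *
st();goC([0,37,370])
"
```

```text
t 66.25 chest [-23.2  25.8 400. ] W [542.3 217.2 400. ] gap 0.403 F [-0.7 -0.7  0.9]
yaw y-axis deg 95.75 z [ 0.005 -0.003 -1.   ] j [ 0.24  0.34  0.54  1.77 -0.    0.14]
tool delta mm [-23.   11.4  30.1]
```

Request:
apply_moves([
  {"dx":-0.012,"dy":0.006,"dz":0.01,"rx":0,"ry":0.004,"rz":0,"claw":0.4},
  {"dx":-0.011,"dy":0.005,"dz":0.01,"rx":0,"ry":0,"rz":0,"claw":0.4},
  {"dx":0,"dy":0,"dz":0.01,"rx":0,"ry":0,"rz":0,"claw":0.4},
  {"dx":0,"dy":0,"dz":0,"rx":0,"ry":0,"rz":0,"claw":0.4},
  {"dx":0,"dy":0,"dz":0,"rx":0,"ry":0,"rz":0,"claw":0.4},
  {"dx":0,"dy":0,"dz":0,"rx":0,"ry":0,"rz":0,"claw":0.4},
  {"dx":0,"dy":0,"dz":0,"rx":0,"ry":0,"rz":0,"claw":0.4},
  {"dx":0,"dy":0,"dz":0,"rx":0,"ry":0,"rz":0,"claw":0.4},
  {"dx":0,"dy":0,"dz":0,"rx":0,"ry":0,"rz":0,"claw":0.4},
  {"dx":0,"dy":0,"dz":0,"rx":0,"ry":0,"rz":0,"claw":0.4},
])

```text
clock: 67.5
tool_pos: [564.5, 230.6, 369.6]
ee_rot: [0.002, -0.05, 0.999, -0.001]
ft_force: [0.1, -0.2, -0.5]
finger_gap: 0.4
```

```bash
python3 -c "
from h import *
st();goC([0,37,330])
im,d=shot('side','u'); lidang(d)
cv2.imwrite('pics/u_sidez.png',cv2.resize(im[40:210,170:370],None,fx=4,fy=3.5,interpolation=cv2.INTER_CUBIC)[...,::-1])
"
```

```text
t 67.5 chest [3.000e-01 3.680e+01 3.696e+02] W [564.5 230.6 369.6] gap 0.4 F [ 0.1 -0.2 -0.5]
yaw y-axis deg 95.72 z [ 0.003 -0.003 -1.   ] j [ 0.25  0.37  0.52  1.71 -0.    0.15]
tool delta mm [ 0.5  0.3 39.6]
lid ang 1.3149890815461946 [ -0.26153705 121.48466759]
```

View pics/u_sidez.png

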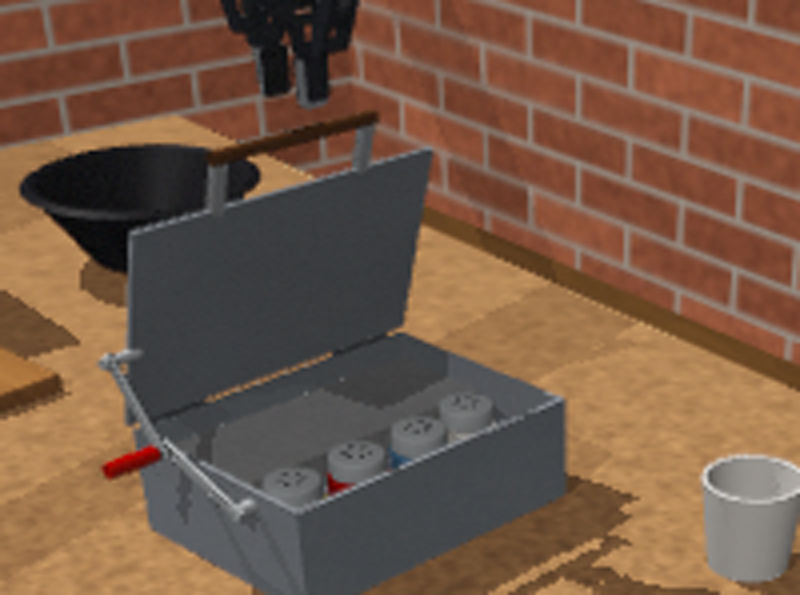

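The jaws are right above the handle (295,137 in crop). Descend and pinch.

Request:
apply_moves([
  {"dx":0,"dy":0,"dz":0.015,"rx":0,"ry":0,"rz":0,"claw":0.4},
  {"dx":0,"dy":0,"dz":0.015,"rx":0,"ry":0,"rz":0,"claw":0.4},
  {"dx":0,"dy":0,"dz":0.009,"rx":0,"ry":0,"rz":0,"claw":0.4},
  {"dx":0,"dy":0,"dz":0,"rx":0,"ry":0,"rz":0,"claw":0.4},
  {"dx":0,"dy":0,"dz":0,"rx":0,"ry":0,"rz":0,"claw":0.4},
  {"dx":0,"dy":0,"dz":0,"rx":0,"ry":0,"rz":0,"claw":0.25},
  {"dx":0,"dy":0,"dz":0,"rx":0,"ry":0,"rz":0,"claw":0.15},
  {"dx":0,"dy":0,"dz":0,"rx":0,"ry":0,"rz":0,"claw":0},
  {"dx":0,"dy":0,"dz":0,"rx":0,"ry":0,"rz":0,"claw":0},
  {"dx":0,"dy":0,"dz":0,"rx":0,"ry":0,"rz":0,"claw":0},
])

```text
clock: 68.8
tool_pos: [565.1, 230.6, 331.3]
ee_rot: [0.003, -0.05, 0.999, -0.001]
ft_force: [-1.2, -0.8, -0.9]
finger_gap: 0.112
```

```bash
python3 -c "
from h import *
st();lidarc()
"
```

```text
t 68.8 chest [  0.9  36.7 331.3] W [565.1 230.6 331.3] gap 0.112 F [-1.2 -0.8 -0.9]
yaw y-axis deg 95.73 z [ 0.006 -0.002 -1.   ] j [ 0.25  0.36  0.4   1.6  -0.    0.15]
lid est 1.3136498222164195 r 244.95032464897676
```

Request:
apply_moves([
  {"dx":0,"dy":-0.013,"dz":0.0035,"rx":0,"ry":0,"rz":0,"claw":0},
  {"dx":0,"dy":-0.0134,"dz":0.0046,"rx":0,"ry":0,"rz":0,"claw":0},
  {"dx":0,"dy":-0.0145,"dz":0.006,"rx":0,"ry":0,"rz":0,"claw":0},
  {"dx":0,"dy":-0.014,"dz":0.0067,"rx":0,"ry":0,"rz":0,"claw":0},
  {"dx":0,"dy":-0.014,"dz":0.0077,"rx":0,"ry":0,"rz":0,"claw":0},
  {"dx":0,"dy":-0.0136,"dz":0.0087,"rx":0,"ry":0,"rz":0,"claw":0},
  {"dx":0,"dy":-0.013,"dz":0.0092,"rx":0,"ry":0,"rz":0,"claw":0},
  {"dx":0,"dy":0,"dz":0,"rx":0,"ry":0,"rz":0,"claw":0},
  {"dx":0,"dy":0,"dz":0,"rx":0,"ry":0,"rz":0,"claw":0},
  {"dx":0,"dy":0,"dz":0,"rx":0,"ry":0,"rz":0,"claw":0},
])

```text
clock: 70.05
tool_pos: [576.2, 129.1, 279.5]
ee_rot: [0.002, -0.05, 0.999, 0.001]
ft_force: [2.5, 1.6, -4.7]
finger_gap: 0.107
```

```bash
python3 -c "
from h import *
st();lidarc()
im,d=shot('side','v'); lidang(d)
cv2.imwrite('pics/v_sidez.png',cv2.resize(im[60:230,170:370],None,fx=4,fy=3.5,interpolation=cv2.INTER_CUBIC)[...,::-1])
"
```

```text
t 70.05 chest [  1.4 -65.4 279.5] W [576.2 129.1 279.5] gap 0.107 F [ 2.5  1.6 -4.7]
yaw y-axis deg 95.69 z [ 0.005  0.002 -1.   ] j [ 0.08  0.32  0.21  1.46  0.   -0.02]
lid est 0.8426677790882726 r 245.65839199104497
lid ang 0.8230678572497131 [ -0.92736248 189.44617575]
```

View pics/v_sidez.png

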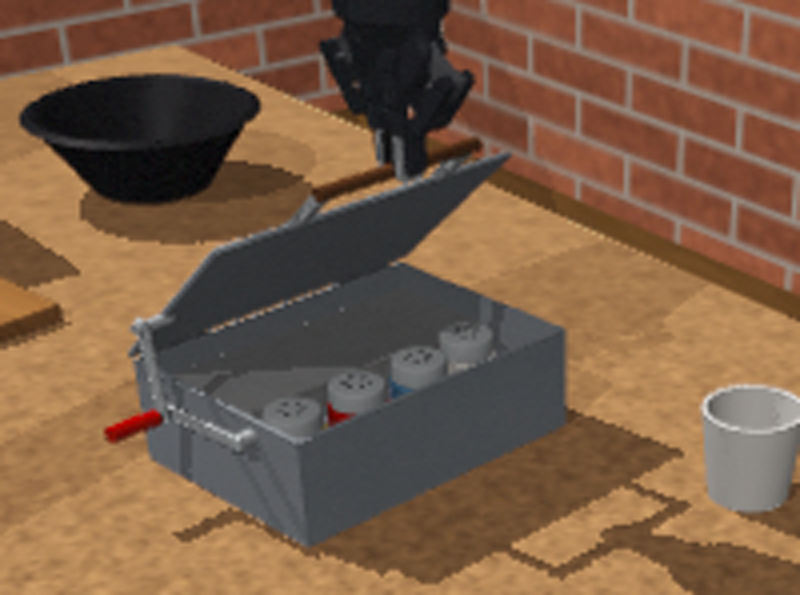

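Holding the lid at about 0.83, stay folding correctly. Continue lowering.

Request:
apply_moves([
  {"dx":0,"dy":-0.0114,"dz":0.0107,"rx":0,"ry":0,"rz":0,"claw":0},
  {"dx":0,"dy":-0.0107,"dz":0.0114,"rx":0,"ry":0,"rz":0,"claw":0},
  {"dx":0,"dy":-0.0099,"dz":0.012,"rx":0,"ry":0,"rz":0,"claw":0},
  {"dx":0,"dy":-0.0091,"dz":0.0127,"rx":0,"ry":0,"rz":0,"claw":0},
  {"dx":0,"dy":-0.0083,"dz":0.0132,"rx":0,"ry":0,"rz":0,"claw":0},
  {"dx":0,"dy":-0.0074,"dz":0.0138,"rx":0,"ry":0,"rz":0,"claw":0},
  {"dx":0,"dy":0,"dz":0,"rx":0,"ry":0,"rz":0,"claw":0},
  {"dx":0,"dy":0,"dz":0,"rx":0,"ry":0,"rz":0,"claw":0},
  {"dx":0,"dy":0,"dz":0,"rx":0,"ry":0,"rz":0,"claw":0},
  {"dx":0,"dy":0,"dz":0,"rx":0,"ry":0,"rz":0,"claw":0},
])

```text
clock: 71.35
tool_pos: [582.9, 69.5, 198.5]
ee_rot: [0.002, -0.05, 0.999, 0.002]
ft_force: [3.4, 3.6, -2.0]
finger_gap: 0.11
```

```bash
python3 -c "
from h import *
st();lidarc()
"
```

```text
t 71.35 chest [   1.8 -125.4  198.5] W [582.9  69.5 198.5] gap 0.11 F [ 3.4  3.6 -2. ]
yaw y-axis deg 95.74 z [ 0.005  0.005 -1.   ] j [-0.03  0.33  0.02  1.26  0.   -0.13]
lid est 0.42838316391552594 r 244.1943262655931
```

Request:
apply_moves([
  {"dx":0,"dy":-0.0063,"dz":0.0143,"rx":0,"ry":0,"rz":0,"claw":0},
  {"dx":0,"dy":-0.0053,"dz":0.0147,"rx":0,"ry":0,"rz":0,"claw":0},
  {"dx":0,"dy":-0.0043,"dz":0.015,"rx":0,"ry":0,"rz":0,"claw":0},
  {"dx":0,"dy":-0.0034,"dz":0.015,"rx":0,"ry":0,"rz":0,"claw":0},
  {"dx":0,"dy":-0.0022,"dz":0.013,"rx":0,"ry":0,"rz":0,"claw":0},
  {"dx":0,"dy":0,"dz":0,"rx":0,"ry":0,"rz":0,"claw":0},
  {"dx":0,"dy":0,"dz":0,"rx":0,"ry":0,"rz":0,"claw":0},
  {"dx":0,"dy":0,"dz":0,"rx":0,"ry":0,"rz":0,"claw":0},
  {"dx":0,"dy":0,"dz":0,"rx":0,"ry":0,"rz":0,"claw":0},
  {"dx":0,"dy":0,"dz":0,"rx":0,"ry":0,"rz":0,"claw":0},
])

```text
clock: 72.6
tool_pos: [585.0, 50.5, 122.9]
ee_rot: [0.003, -0.051, 0.999, 0.005]
ft_force: [2.3, 3.0, -2.0]
finger_gap: 0.11
```

```bash
python3 -c "
from h import *
st();lidarc()
"
```

```text
t 72.6 chest [   1.9 -144.5  122.9] W [585.   50.5 122.9] gap 0.11 F [ 2.3  3.  -2. ]
yaw y-axis deg 95.9 z [ 0.005  0.01  -1.   ] j [-0.06  0.37 -0.11  1.08  0.01 -0.16]
lid est 0.10584872346140486 r 241.32618075293038
```

Request:
apply_moves([
  {"dx":0,"dy":-0.001,"dz":0.008,"rx":0,"ry":0,"rz":0,"claw":0},
  {"dx":0,"dy":-0.0005,"dz":0.008,"rx":0,"ry":0,"rz":0,"claw":0},
  {"dx":0,"dy":0,"dz":0.005,"rx":0,"ry":0,"rz":0,"claw":0},
  {"dx":0,"dy":0,"dz":0.003,"rx":0,"ry":0,"rz":0,"claw":0},
  {"dx":0,"dy":0,"dz":0.001,"rx":0,"ry":0,"rz":0,"claw":0},
  {"dx":0,"dy":0,"dz":0,"rx":0,"ry":0,"rz":0,"claw":0},
  {"dx":0,"dy":0,"dz":0,"rx":0,"ry":0,"rz":0,"claw":0},
  {"dx":0,"dy":0,"dz":0,"rx":0,"ry":0,"rz":0,"claw":0},
  {"dx":0,"dy":0,"dz":0,"rx":0,"ry":0,"rz":0,"claw":0},
  {"dx":0,"dy":0,"dz":0,"rx":0,"ry":0,"rz":0,"claw":0},
])

```text
clock: 73.85
tool_pos: [585.0, 49.7, 108.5]
ee_rot: [0.008, -0.052, 0.999, 0.004]
ft_force: [0.5, 3.8, 3.9]
finger_gap: 0.103
```

```bash
python3 -c "
from h import *
st();lidarc()
"
```

```text
t 73.85 chest [   1.8 -145.3  108.5] W [585.   49.7 108.5] gap 0.103 F [0.5 3.8 3.9]
yaw y-axis deg 95.99 z [ 0.016  0.009 -1.   ] j [-0.06  0.38 -0.15  1.03  0.01 -0.17]
lid est 0.046039678829180454 r 240.7303171916552
```

```bash
python3 -c "
from h import *
im,d=shot('side','w'); redpin('side',im,d)
cv2.imwrite('pics/w_sidez.png',cv2.resize(im[100:230,180:340],None,fx=5,fy=4.5,interpolation=cv2.INTER_CUBIC)[...,::-1])
P=cloud('side',d); l=(P-C0)@Rz(YAW)
s=(abs(l[...,0])<120)&(l[...,1]>-95)&(l[...,1]<85)&(l[...,2]>95)&(l[...,2]<140); q=l[s]
f=np.polyfit(q[:,1],q[:,2],1); print(f,len(q))
z0=np.load('pics/a_side.npz'); l=(cloud('side',z0['d'])-C0)@Rz(YAW); s=(abs(l[...,0])<120)&(l[...,1]>-95)&(l[...,1]<85)&(l[...,2]>95)&(l[...,2]<140); q=l[s]; print('shut ref',np.polyfit(q[:,1],q[:,2],1),len(q))
"
```

```text
side pin 52 [-177.8   -2.2   28.4] xr [-196. -158.]
[4.49473203e-03 1.09116709e+02] 1932
shut ref [5.65091041e-03 1.09129642e+02] 2354
```

View pics/w_sidez.png

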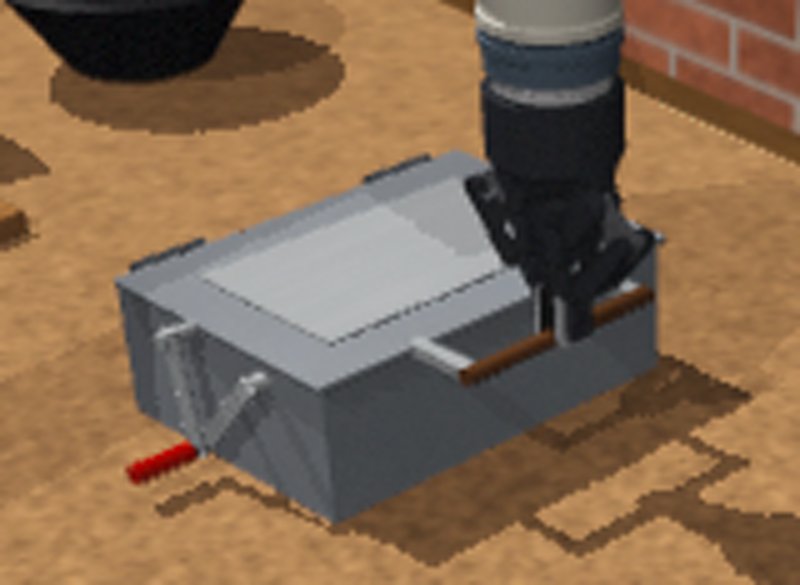

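The lid is shut: its plane matches the first picture to about 0.001 rad and the knob is back at its folded spot. The handle had simply slipped a little in the pads. Release and rise clear.

Request:
apply_moves([
  {"dx":0,"dy":0,"dz":0,"rx":0,"ry":0,"rz":0,"claw":0.2},
  {"dx":0,"dy":0,"dz":0,"rx":0,"ry":0,"rz":0,"claw":0.4},
  {"dx":0,"dy":0,"dz":0,"rx":0,"ry":0,"rz":0,"claw":0.4},
  {"dx":0,"dy":0,"dz":0,"rx":0,"ry":0,"rz":0,"claw":0.4},
  {"dx":0,"dy":0,"dz":-0.02,"rx":0,"ry":0,"rz":0,"claw":0.4},
  {"dx":0,"dy":0,"dz":-0.04,"rx":0,"ry":0,"rz":0,"claw":0.4},
  {"dx":0.01,"dy":-0.04,"dz":-0.045,"rx":0,"ry":0,"rz":0,"claw":0.4},
  {"dx":0.04,"dy":-0.045,"dz":-0.03,"rx":0,"ry":0,"rz":0,"claw":0.4},
  {"dx":0.04,"dy":-0.045,"dz":0,"rx":0,"ry":0,"rz":0,"claw":0.4},
  {"dx":0,"dy":0,"dz":0,"rx":0,"ry":0,"rz":0,"claw":0.4},
])

```text
clock: 75.15
tool_pos: [506.6, -92.4, 242.2]
ee_rot: [0.006, -0.052, 0.999, 0.001]
ft_force: [-0.7, -0.5, 0.1]
finger_gap: 0.4
```

```bash
python3 -c "
from h import *
st()
im,d=shot('side','x'); redpin('side',im,d)
cv2.imwrite('pics/x_side2.png',im[...,::-1])
P=cloud('side',d); l=(P-C0)@Rz(YAW)
s=(abs(l[...,0])<120)&(l[...,1]>-95)&(l[...,1]<85)&(l[...,2]>95)&(l[...,2]<140); q=l[s]
print(np.polyfit(q[:,1],q[:,2],1),len(q))
im,d=shot('top','x')
a=np.load('pics/a_top.npz')['im'].astype(int); df=abs(im.astype(int)-a).max(-1)
for n,(u,v) in dict(cupA=(309,156),bowl=(372,154),spoon=(427,185),cupB=(442,250)).items(): print(n,(df[v-20:v+20,u-20:u+20]>40).mean())
"
```

```text
t 75.15 chest [ -91.  -278.4  242.2] W [506.6 -92.4 242.2] gap 0.4 F [-0.7 -0.5  0.1]
yaw y-axis deg 95.96 z [ 0.012  0.003 -1.   ] j [-0.35  0.19 -0.06  1.31  0.01 -0.45]
side pin 55 [-178.9   -3.3   29. ] xr [-197. -159.]
[4.92808648e-03 1.09239492e+02] 2238
cupA 0.0
bowl 0.0
spoon 0.529375
cupB 0.446875
```

View pics/x_side2.png

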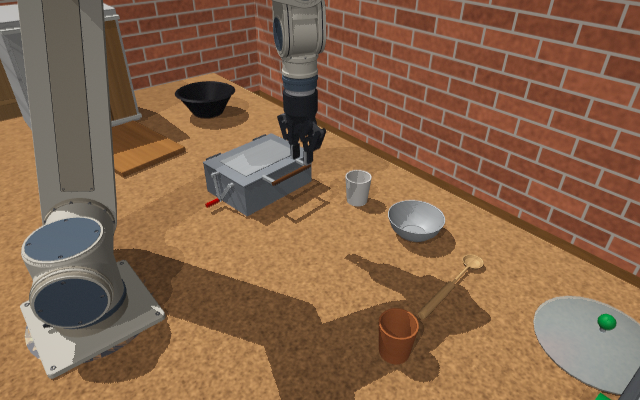

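View pics/x_top.png

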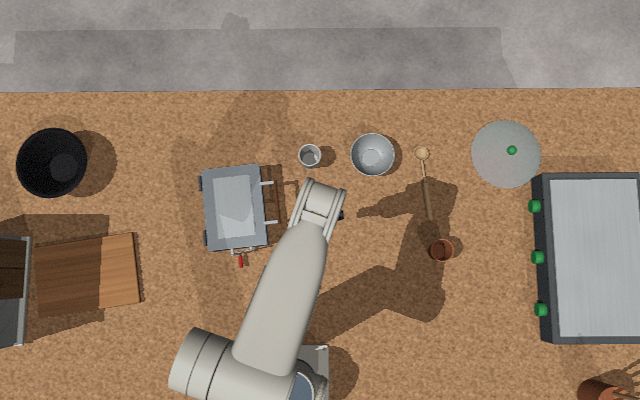

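The lid is flat shut, the gripper is in free air, and the bowl, cups and spoon sit at the same pixels as at the start. The image differences on the spoon and brown cup come from the arm's shadow.

```bash
python3 -c "
from h import *
print(env.finish_job())"
```

```text
the job is handed in; nothing more can be done
None
```

The four shakers are put away in the chest and the lid is shut; I handed the job in at about 75 s on the clock. `finish_job` reports no verdict, so what follows rests on my own measurements.

**What I did:**
- I raised the lid by its handle to about 1.31 rad and pushed the knee past straight by its knob, which locked the stay with the lid at about 1.39 rad.
- I placed white in cell 3, blue in cell 2, red in cell 1 and yellow in cell 0.
- I then broke the knee to about 21 mm short of straight. The lid held at 1.315 rad, and I lowered it by the handle until it was shut.

**Last checks:**
- **Shakers:** before closing, the caps were at 87–88 mm in the chest frame, so all four stood on the floor. Three centres were within about 2 mm of their cell centres. White moved to about 6.5 mm off centre while the arm was working elsewhere, still inside the 13 mm limit, so I left it. I could not see the shakers again once the lid was shut.
- **Lid:** its plane matches the starting picture to about 0.001 rad, and the knob is back at its folded position.
- **Bystanders:** the bowl and white cup are unchanged in the top view. The automatic image comparison flagged the spoon and brown cup, but both sit at the same pixels as at the start and the arm's shadow falls across them, so I put it down to that.
- **One disagreement:** the gripper position gave a lid angle of 0.046 rad at the end, against a shut lid in the camera. I put this down to the handle slipping a little in the pads.

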